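# Turn the magnet holders over onto the rotary measuring stage and set it to zero

### The job

The magnet holders on the cork mat have been measured slot up; get the rotary stage ready for the second run. Put every holder upside down, slot facing down, on a rest pad of the faceplate of its own, flat, centred and lengthwise along the pad, and turn the faceplate until its long zero line lines up with the fixed pointer. Let go of everything, and do not disturb the other things lying about.

Things in the scene. Friction and masses are not known exactly. Their poses are not given: they have to be found in the camera images.
- holder1: empty magnet holder: bare-aluminium U block, 60 mm long (x), 36 wide (y), 50 tall (z), 0.2 kg; a slot 16 mm wide, 32 deep runs along its whole length in its top, side walls 10 mm. Origin: centre of the solid web's flat outer face; z points from there towards the slot's open side. Starts on the cork mat, slot up (z up). All alike; two or all three are present
- holder2: empty magnet holder: bare-aluminium U block, 60 mm long (x), 36 wide (y), 50 tall (z), 0.2 kg; a slot 16 mm wide, 32 deep runs along its whole length in its top, side walls 10 mm. Origin: centre of the solid web's flat outer face; z points from there towards the slot's open side. Starts on the cork mat, slot up (z up). All alike; two or all three are present
- holder3: empty magnet holder: bare-aluminium U block, 60 mm long (x), 36 wide (y), 50 tall (z), 0.2 kg; a slot 16 mm wide, 32 deep runs along its whole length in its top, side walls 10 mm. Origin: centre of the solid web's flat outer face; z points from there towards the slot's open side. Starts on the cork mat, slot up (z up). All alike; two or all three are present
- pad1 (a point): rest pad: flat black plate 76 x 52 mm (its x by y), 4 mm thick, fixed on the faceplate, centre 85 mm from the axis, long side (x) square to the radius. This point: centre of its top, where a holder rests, 56 mm above the bench; z up. Four alike, a quarter turn apart, the first 45 degrees from the zero line
- pad2 (a point): rest pad: flat black plate 76 x 52 mm (its x by y), 4 mm thick, fixed on the faceplate, centre 85 mm from the axis, long side (x) square to the radius. This point: centre of its top, where a holder rests, 56 mm above the bench; z up. Four alike, a quarter turn apart, the first 45 degrees from the zero line
- pad3 (a point): rest pad: flat black plate 76 x 52 mm (its x by y), 4 mm thick, fixed on the faceplate, centre 85 mm from the axis, long side (x) square to the radius. This point: centre of its top, where a holder rests, 56 mm above the bench; z up. Four alike, a quarter turn apart, the first 45 degrees from the zero line
- pad4 (a point): rest pad: flat black plate 76 x 52 mm (its x by y), 4 mm thick, fixed on the faceplate, centre 85 mm from the axis, long side (x) square to the radius. This point: centre of its top, where a holder rests, 56 mm above the bench; z up. Four alike, a quarter turn apart, the first 45 degrees from the zero line
- faceplate: turning faceplate of the rotary stage: bare-aluminium disc 280 mm across, 14 mm thick, top 52 mm above the bench. Origin on its axis at its underside, z up, x along the zero line. Turns by hand both ways, more than a full turn, against a friction of about 0.3 N m and stays where it is left
- zero_mark (a point): outer end of the zero line on the faceplate's top, at the rim, 140 mm from the axis: the one long bold black line, ending in an arrowhead; all other graduations are short and thin
- pointer_tip (a point): tip of the fixed black wedge pointer that stands on a steel block (34 x 40 mm, no higher than the faceplate) beside the faceplate's rim, 140 mm from the axis, at the height of the faceplate's top; zero_mark lies at this point when the line is set
- handle (a point): on the faceplate's axis, at the height to grip its handle: an upright flat steel bar fixed to the faceplate, 50 mm long along the direction of the zero line, 16 mm thick, top 11 mm above this point (107 mm above the bench), standing on a round boss 44 mm across that ends 24 mm below this point
- parts_mat: flat cork mat, 170 x 440 mm, 4 mm thick, fixed; origin at the centre of its underside, x along the short side. The holders start on it in a row along its y, about 112 mm apart
- gauge_case: bystander: flat dark wooden case 50 x 32 x 22 mm on the cork mat in the row of holders; leave alone
- caliper: bystander: steel caliper 150 mm long with a black slide; leave alone
- screwdriver: bystander: screwdriver 160 mm long, lying; leave alone
- hex_key: bystander: dark hex key, 90 mm, lying; leave alone
- wash_bottle: bystander: white plastic bottle, 60 mm across, 150 mm tall; leave alone
- screw_jar: bystander: clear jar with black lid, 52 mm across, 55 mm tall; leave alone
- wrench: bystander: wrench 150 mm long, lying; leave alone
- pen_cup: bystander: black cup, 70 mm across, 90 mm tall; leave alone
Not all that is in view belongs to the job. Leave any pink, purple or red look-alike of the holder3 alone.

How it is judged:
By the outcome, as a careful person would: the job done as asked, in the order asked, and still so for the second after the job is handed in, with the robot touching nothing.
Of holder1, holder2, holder3 only 2 to 3 are there at a start; the rules pass over those that are not, and their reading is None.
At some moment in a run one of holder1, holder2, holder3 may be knocked a few centimetres aside while the robot is not near it.
It also fails if it takes over 210 s, if anything falls off the work surface, if the arm or the gripper's body presses on something with over 40 N, if the wrist force passes 120 N, or if a joint passes its speed limit or range.

### The arm

A 6-joint arm with a two-finger parallel gripper is mounted at the origin on the work surface. World frame = base frame: x ahead of the robot, y to its left, z up, the work surface at z = 0. Lengths are in m, angles in rad, forces in N, time in s.
With the tool pointing down it reaches from about 0.375 to 0.975 m from the base axis. Payload 3.8 kg.
Tool frame: the origin (TCP) lies at the very end of the fingers, on their centre line; the grasp point (between the pads) lies 19 mm behind it (bot.grip_point_offset is the distance from the TCP to the grasp point, in m); z points along the fingers, x is the direction in which the jaws open and shut, and the axes are right-handed (so a half turn about z gives the same grasp; the last joint's range is limited). The gripper opens to 85 mm and grips with 20 to 120 N. Pads are 22 mm wide; open, the fingers measure 114 mm over their backs; the gripper's body (76 mm by 85 mm) begins 54 mm behind the grasp point. The pads swing forward as they close: fully open they stand 13 mm farther back than shut.
Start: joints at [-1.201, 0.264, 1.604, -0, 1.274, -0.037], TCP at [0.267, -0.62, 0.231] pointing down, gripper open.
Joint ranges: [-2.63, 2.63], [-0.94, 2.18], [0.31, 2.57], [-1.31, 4.45], [0, 2.66], [-2.55, 2.55]. Speed limits (rad/s): [2.57, 2.57, 3.14, 3.14, 3.14, 3.14].

### API

Orientations are given as a rotation vector (axis times angle).
In Python, from workcell import bot, read_camera gives the robot as it stands.
- The arm moves only by the tool arm_command, never from a script. Its argument "rows" is a list of rows, each an object with "delta_rot": the turn, a rotation vector about the tool's x, y, z in rad, a list of three; "xyz": the shift along the tool's x, y, z in m, a list of three; "gripper": the finger opening in m, from 0 to 0.0854. A call has 1 to 12 rows; each row shifts and turns the commanded pose from where the row before left it, along the tool's axes as they then stand; what a row does not reach is not made up. A row lasts 1/10 s, in which the tool goes at most 50 mm and 8.59 degrees, less where a joint would pass 70% of its speed; a pose out of reach is approached as far as the arm can. A call is refused whole if a number of a shift passes 0.05 or a number of a turn 0.15, either way. A call with a gripper value outside its range is refused whole. The fingers move at their own pace and stop on an object; "force" is the grip in N (left out, the last holds). Time passes only in rows, so rows that do not move let the fingers close. It gives the time, the measured TCP pose, the force and the opening at its end, in the units of the state.
- bot.read_state(): the state, without advancing time (a new reading comes with each control period).
- read_camera(name): name is "side" or "top"; returns a dict with "pixels" (480x640x3 uint8, red, green, blue), "range_z" (480x640 float32, m along the optical axis (not along the pixel's ray), 0 where there is no reading), "intrinsics" (3x3 intrinsics, pixels), "camera_from_world" (4x4, takes a point from world to camera coordinates). Camera axes: x right, y up, looking along -z (the intrinsics and any distortion apply to the point x, -y, -z); pixel columns grow to the right and rows downward; lengths in m; the calibration is good to about 2 mm. A picture is of the moment at which its call begins.
- bot.finish_job(): hands the job in, once; it reports no verdict.
The state is a dict: "time": time; "q": joint angles; "joint_vel": joint speeds; "joint_torque": joint torques, N m; "tool_pos": TCP position; "tcp_rot": TCP orientation; "wrist_force": force on the tool from outside, world axes, zero at the start; "torque": the same for the moment, N m; "width": opening from 0.0 (shut) to 1.0 (fully open).
Only numpy, scipy, OpenCV 4.12 (cv2) and the standard library are available. Lean on these libraries where they do the work, as an engineer would, in place of code of your own. Each camera call takes 0.05 s, during which the arm holds its last target.

## Working session

There is one attempt and no reset: what is moved stays moved. The work goes in short steps, Python scripts to look and compute and a tool call to move; the robot and the scene stay as the last step left them, time stands still between calls to the robot, and variables do not carry over. Pictures are saved under pics/ and viewed, and the job is handed in when it is done.

Besides the shell and the picture viewer there is one more tool, called after ">>>" as a command line: name --argument value ..., lists and objects as JSON in quotes. arm_command: Moves the arm, as the interface text tells. Its arguments: {"type":"object","properties":{"rows":{"type":"array","items":{"type":"object","properties":{"delta_rot":{"type":"array","items":{"type":"number"}},"xyz":{"type":"array","items":{"type":"number"}},"gripper":{"type":"number"}}}},"force":{"type":"number"}},"required":["rows"]}

```bash
ls; mkdir -p pics; cat > h.py <<'E'
import numpy as np, cv2
from scipy.spatial.transform import Rotation as R
from workcell import bot, read_camera
def snap(name,fn):
    d=read_camera(name); cv2.imwrite('pics/'+fn+'.png',d['pixels'][:,:,::-1]); np.savez('pics/'+fn+'.npz',**d); return d
def load(fn): return dict(np.load('pics/'+fn+'.npz'))
def pix2w(d,u,v,z=None):
    K=d['intrinsics'];T=np.linalg.inv(d['camera_from_world'])
    r=np.array([(u-K[0,2])/K[0,0],-(v-K[1,2])/K[1,1],-1.0])
    o=T[:3,3]; w=T[:3,:3]@r
    if z is None:
        return o+w*d['range_z'][int(round(v)),int(round(u))]
    return o+w*(z-o[2])/w[2]
def w2pix(d,p):
    c=d['camera_from_world']@np.r_[p,1]; K=d['intrinsics']
    return K[0,0]*c[0]/-c[2]+K[0,2], K[1,1]*-c[1]/-c[2]+K[1,2]
E
python3 - <<'E'
from h import *
for n in ('side','top'):
    d=snap(n,n+'0'); print(n,d['intrinsics'],d['camera_from_world'])
print(bot.read_state())
E
```

```text
pics
side [[579.80444444   0.         309.98913705]
 [  0.         579.80444444 248.54360102]
 [  0.           0.           1.        ]] [[-0.99296567 -0.11734144 -0.01581674  0.53129103]
 [ 0.07669342 -0.7391867   0.66911967 -0.12758926]
 [-0.09020699  0.66319982  0.74298634 -1.82808971]
 [ 0.          0.          0.          1.        ]]
top [[547.33419127   0.         312.68747634]
 [  0.         547.33419127 243.15215995]
 [  0.           0.           1.        ]] [[ 0.01360007 -0.99972524  0.01909159 -0.0373535 ]
 [ 0.98435482  0.01674057  0.17540053 -0.54753569]
 [-0.17567194  0.01640744  0.98431203 -1.29640745]
 [ 0.          0.          0.          1.        ]]
{'time': 0.1, 'q': array([-1.20090314e+00,  2.64698845e-01,  1.60525928e+00,  2.81958564e-05,
        1.27370201e+00, -3.68802460e-02]), 'joint_vel': array([ 3.75365404e-04, -1.66464195e-03, -3.19064765e-03, -1.94512556e-03,
        6.61710278e-05, -7.44889534e-04]), 'joint_torque': array([-2.47566522e-04, -5.16707468e+01, -3.68589628e+01,  4.82561097e-05,
        6.30129958e-03, -4.77710500e-06]), 'tool_pos': array([ 0.26683891, -0.61928724,  0.23006056]), 'tcp_rot': array([-2.62332821e+00,  1.72628909e+00,  2.61966433e-03]), 'wrist_force': array([-0.17723726,  0.09877186, -0.29202488]), 'torque': array([ 0.00403024, -0.01496391, -0.01385219]), 'width': 0.9985801343492526}
```

View pics/top0.png

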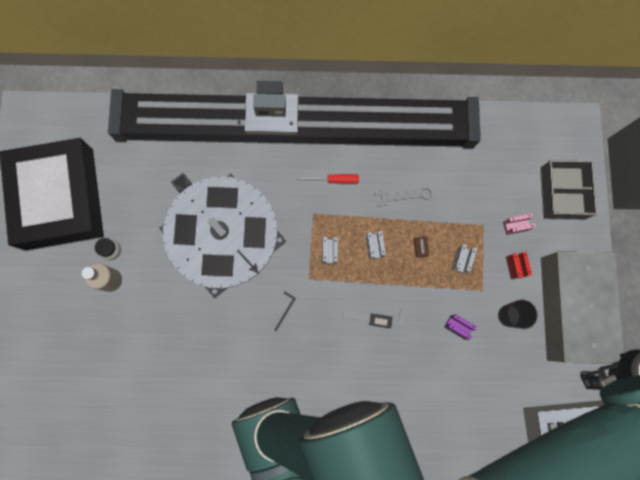

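View pics/side0.png

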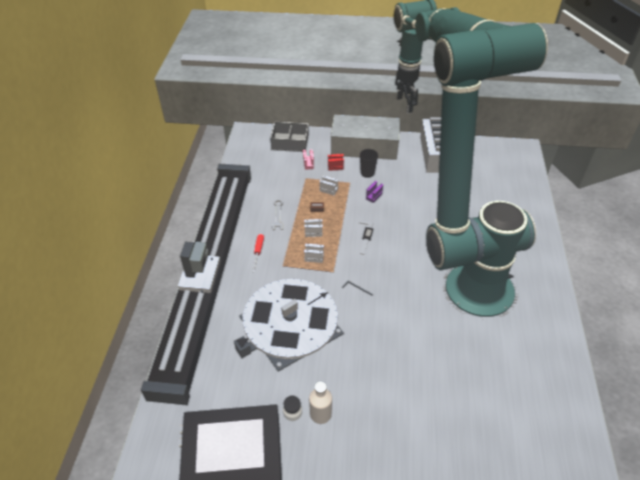

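```bash
python3 - <<'E'
from h import *
d=load('top0');p=d['pixels'][:,:,::-1]
cv2.imwrite('pics/c1.png',cv2.resize(p[165:305,150:300],None,fx=5,fy=4.2857*1.1666/1,interpolation=cv2.INTER_CUBIC)[:600] if 0 else cv2.resize(p[165:305,150:300],None,fx=4,fy=4,interpolation=cv2.INTER_CUBIC))
cv2.imwrite('pics/c2.png',cv2.resize(p[205:300,300:500],None,fx=4,fy=4,interpolation=cv2.INTER_CUBIC))
# holder tops
K=d['intrinsics']
for u,v in [(330,250),(376,245),(466,258),(421,246),(218,229),(203,250),(181,183)]:
    print(u,v,pix2w(d,u,v).round(3))
E
```

```text
330 250 [ 0.536 -0.073  0.021]
376 245 [ 0.551 -0.188  0.022]
466 258 [ 0.521 -0.414  0.024]
421 246 [ 0.549 -0.301  0.026]
218 229 [0.568 0.195 0.107]
203 250 [0.525 0.237 0.056]
181 183 [0.693 0.3   0.057]
```

View pics/c1.png

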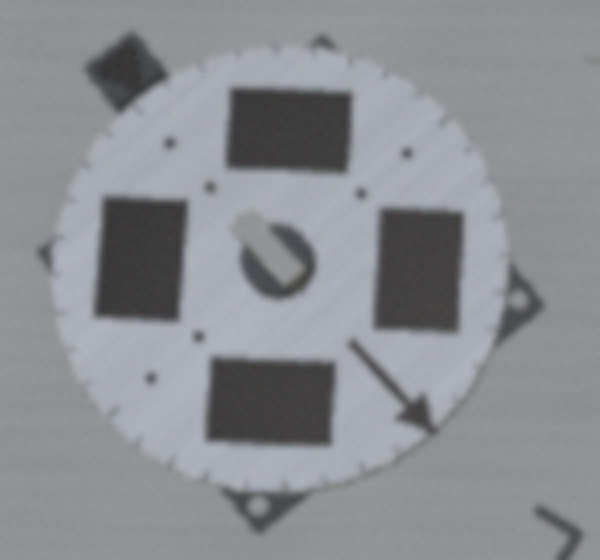

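View pics/c2.png

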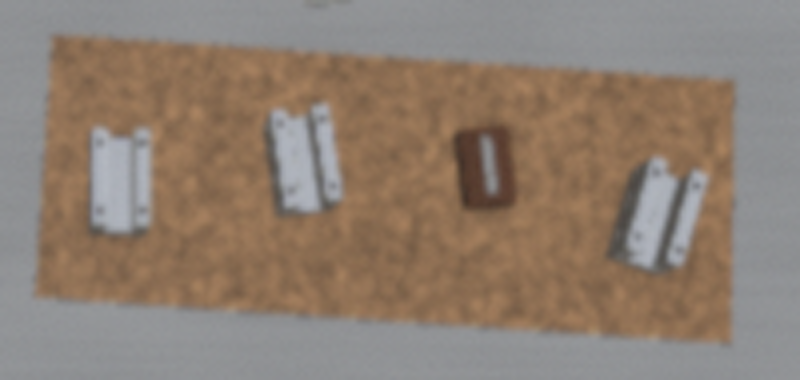

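```bash
cat >> h.py <<'E'
def cloud(d):
    K=d['intrinsics'];T=np.linalg.inv(d['camera_from_world'])
    v,u=np.mgrid[0:480,0:640]; z=d['range_z']
    P=np.stack([(u-K[0,2])/K[0,0]*z,-(v-K[1,2])/K[1,1]*z,-z],-1)
    return P@T[:3,:3].T+T[:3,3]
def blob(d,c,rad,zlo,zhi):
    W=cloud(d); m=(np.hypot(W[...,0]-c[0],W[...,1]-c[1])<rad)&(W[...,2]>zlo)&(W[...,2]<zhi)&(d['range_z']>0)
    p=W[m]
    if len(p)<5: return None
    r=cv2.minAreaRect((p[:,:2]*1000).astype(np.float32))
    (w,h),a=r[1],r[2]
    if w<h: a+=90; w,h=h,w
    a=(a+90)%180-90
    return dict(c=np.round(r[0],1),size=np.round((w,h),1),yaw=round(a,1),n=len(p),zmed=round(float(np.median(p[:,2])),4),mean=(p[:,:2].mean(0)*1000).round(1))
E
python3 - <<'E'
from h import *
for n in ('top0','side0'):
    d=load(n); print(n)
    for c in [(0.536,-0.073),(0.551,-0.188),(0.521,-0.414)]:
        print('hold',blob(d,c,.06,.047,.062))
    print('handle',blob(d,(.568,.195),.05,.098,.115))
    W=cloud(d); p=d['pixels'].astype(int).sum(-1)
    m=(abs(W[...,2]-.054)<.006)&(np.hypot(W[...,0]-.568,W[...,1]-.195)<.15)
    (x,y),r=cv2.minEnclosingCircle((W[m][:,:2]*1000).astype(np.float32)); print('disc',x,y,r)
    dark=(m&(p<280)).astype(np.uint8)
    k,l,s,cc=cv2.connectedComponentsWithStats(dark)
    for i in range(1,k):
        if s[i,4]>25:
            q=(W[l==i][:,:2]*1000).astype(np.float32);print(' dark',cv2.minAreaRect(q),s[i,4],cc[i].round(1), W[l==i][:,2].mean().round(4))
E
```

```text
top0
hold {'c': array([533.4, -71.4]), 'size': array([60.5, 34.8]), 'yaw': 0.1, 'n': 219, 'zmed': 0.0536, 'mean': array([533. , -71.9])}
hold {'c': array([ 548.6, -184.3]), 'size': array([61.4, 36.5]), 'yaw': 8.4, 'n': 216, 'zmed': 0.0533, 'mean': array([ 547.6, -183.9])}
hold {'c': array([ 517.3, -405.2]), 'size': array([61.4, 37. ]), 'yaw': -17.2, 'n': 227, 'zmed': 0.053, 'mean': array([ 517.1, -404.7])}
handle {'c': array([572.8, 199.3]), 'size': array([49.6, 15.2]), 'yaw': 46.2, 'n': 141, 'zmed': 0.1069, 'mean': array([572.6, 199.3])}
disc 574.092529296875 199.291259765625 140.44384765625
 dark ((658.91162109375, 197.36241149902344), (72.36426544189453, 50.37520980834961), 88.4677963256836) 515 [222.  197.1] 0.0557
 dark ((575.6715087890625, 284.4582824707031), (48.99644470214844, 73.41727447509766), 89.14210510253906) 528 [184.9 229.2] 0.0555
 dark ((572.426025390625, 115.10321044921875), (71.47994995117188, 48.782623291015625), 0.5705052018165588) 526 [254.3 232. ] 0.0558
 dark ((488.8394470214844, 201.82022094726562), (72.69536590576172, 48.987030029296875), 87.36109161376953)
[... 587 characters left out ...]
([572.5, 201.7]), 'size': array([48.4, 22.3]), 'yaw': 40.0, 'n': 104, 'zmed': 0.1061, 'mean': array([571.5, 202.5])}
disc 572.0045166015625 200.5207977294922 142.8583526611328
 dark ((568.6652221679688, 115.71174621582031), (49.041439056396484, 67.00677490234375), 87.96367645263672) 215 [294.6 292.1] 0.0558
 dark ((655.4998779296875, 198.09744262695312), (43.93816375732422, 70.09813690185547), 0.3400270938873291) 233 [261.6 311.9] 0.0555
 dark ((486.310546875, 202.28048706054688), (71.83648681640625, 43.05405807495117), 89.47330474853516) 251 [318.1 318. ] 0.0558
 dark ((572.8685302734375, 285.95318603515625), (47.41344451904297, 67.2476806640625), 88.63965606689453) 266 [284.6 339. ] 0.0557
```

```bash
cat >> h.py <<'E'
def pose(gp,yaw,tilt,jawsign=1):
    """grasp point gp (m); holder-plane yaw deg; tilt deg: >0 tool points forward(+x of yaw frame)/down. returns R,tcp"""
    y=np.radians(yaw);t=np.radians(tilt)
    f=np.array([np.cos(y),np.sin(y),0]);l=np.array([-np.sin(y),np.cos(y),0])*jawsign
    z=np.sin(t)*f-np.cos(t)*np.array([0,0,1.]); x=l; yy=np.cross(z,x)
    Rm=np.stack([x,yy,z],1); return Rm,np.array(gp)+.019*z
def cur():
    s=bot.read_state(); return R.from_rotvec(s['tcp_rot']).as_matrix(),np.array(s['tool_pos'])
def show():
    s=bot.read_state(); Rm,p=cur()
    print('t',round(s['time'],2),'q',s['q'].round(2),'tcp',(p*1000).round(1),'gp',((p-.019*Rm[:,2])*1000).round(1),'x',Rm[:,0].round(3),'z',Rm[:,2].round(3),'F',s['wrist_force'].round(1),'w',round(s['width']*85.4,1))
def plan(Rt,pt,c=None,n=None,screw=True):
    from scipy.linalg import logm,expm
    Rc,pc=c or cur()
    A=np.eye(4);A[:3,:3]=Rc;A[:3,3]=pc;B=np.eye(4);B[:3,:3]=Rt;B[:3,3]=pt
    T=np.linalg.inv(A)@B; w=R.from_matrix(T[:3,:3]).as_rotvec()
    if n is None: n=int(max(np.ceil(np.linalg.norm(w)/.149),np.ceil(np.linalg.norm(T[:3,3])/.045),1))
    from scipy.linalg import fractional_matrix_power as fp
    M=np.real(expm(np.real(logm(T))/n))
    print('n',n,'rot',R.from_matrix(M[:3,:3]).as_rotvec().round(4),'xyz',M[:3,3].round(4), 'tot',np.linalg.norm(T[:3,3]).round(3))
E
python3 - <<'E'
from h import *
show()
for t in (0,45,-45):
  for s in (1,-1):
    print(t,s);plan(*pose((.533,-.0715,.12),0,t,s))
E
```

```text
t 0.1 q [-1.2   0.26  1.61  0.    1.27 -0.04] tcp [ 266.8 -619.3  230.1] gp [ 266.9 -619.3  249.1] x [ 0.396 -0.918 -0.002] z [-0.001  0.002 -1.   ] F [-0.2  0.1 -0.3] w 85.3
0 1
n 19 rot [-0.0002  0.     -0.1439] xyz [ 0.0247 -0.0373  0.0068] tot 0.623
0 -1
n 14 rot [0.     0.0001 0.0291] xyz [-0.0343 -0.0272  0.0093] tot 0.623
45 1
n 19 rot [-0.0116  0.0556 -0.1341] xyz [ 0.021  -0.039  -0.0029] tot 0.627
45 -1
n 14 rot [0.0553 0.0115 0.0275] xyz [-0.0345 -0.0241  0.0179] tot 0.627
-45 1
n 19 rot [ 0.0113 -0.0555 -0.1341] xyz [ 0.0253 -0.0347  0.0151] tot 0.616
-45 -1
n 14 rot [-0.0553 -0.0113  0.0276] xyz [-0.034  -0.0287 -0.0002] tot 0.616
```

```bash
python3 - <<'E'
from h import *
plan(*pose((.533,-.0715,.15),0,45,-1),n=22)
E
```

```text
n 22 rot [0.0352 0.0073 0.0175] xyz [-0.022  -0.0156  0.0102] tot 0.622
```

>>> arm_command --rows '[{"delta_rot": [0.035,0.007,0.0175],"xyz": [-0.022,-0.0156,0.01],"gripper": 0.0854},{"delta_rot": [0.035,0.007,0.0175],"xyz": [-0.022,-0.0156,0.01],"gripper": 0.0854},{"delta_rot": [0.035,0.007,0.0175],"xyz": [-0.022,-0.0156,0.01],"gripper": 0.0854},{"delta_rot": [0.035,0.007,0.0175],"xyz": [-0.022,-0.0156,0.01],"gripper": 0.0854},{"delta_rot": [0.035,0.007,0.0175],"xyz": [-0.022,-0.0156,0.01],"gripper": 0.0854},{"delta_rot": [0.035,0.007,0.0175],"xyz": [-0.022,-0.0156,0.01],"gripper": 0.0854},{"delta_rot": [0.035,0.007,0.0175],"xyz": [-0.022,-0.0156,0.01],"gripper": 0.0854},{"delta_rot": [0.035,0.007,0.0175],"xyz": [-0.022,-0.0156,0.01],"gripper": 0.0854},{"delta_rot": [0.035,0.007,0.0175],"xyz": [-0.022,-0.0156,0.01],"gripper": 0.0854},{"delta_rot": [0.035,0.007,0.0175],"xyz": [-0.022,-0.0156,0.01],"gripper": 0.0854},{"delta_rot": [0.035,0.007,0.0175],"xyz": [-0.022,-0.0156,0.01],"gripper": 0.0854}]'

```text
time: 1.2
tool_pos: [0.3702, -0.3329, 0.1472]
tcp_rot: [-2.204, 1.783, -0.396]
wrist_force: [0.7, 1.2, 0.3]
width: 1.0
```

>>> arm_command --rows '[{"delta_rot": [0.035,0.007,0.0175],"xyz": [-0.022,-0.0156,0.01],"gripper": 0.0854},{"delta_rot": [0.035,0.007,0.0175],"xyz": [-0.022,-0.0156,0.01],"gripper": 0.0854},{"delta_rot": [0.035,0.007,0.0175],"xyz": [-0.022,-0.0156,0.01],"gripper": 0.0854},{"delta_rot": [0.035,0.007,0.0175],"xyz": [-0.022,-0.0156,0.01],"gripper": 0.0854},{"delta_rot": [0.035,0.007,0.0175],"xyz": [-0.022,-0.0156,0.01],"gripper": 0.0854},{"delta_rot": [0.035,0.007,0.0175],"xyz": [-0.022,-0.0156,0.01],"gripper": 0.0854},{"delta_rot": [0.035,0.007,0.0175],"xyz": [-0.022,-0.0156,0.01],"gripper": 0.0854},{"delta_rot": [0.035,0.007,0.0175],"xyz": [-0.022,-0.0156,0.01],"gripper": 0.0854},{"delta_rot": [0.035,0.007,0.0175],"xyz": [-0.022,-0.0156,0.01],"gripper": 0.0854},{"delta_rot": [0.035,0.007,0.0175],"xyz": [-0.022,-0.0156,0.01],"gripper": 0.0854},{"delta_rot": [0.035,0.007,0.0175],"xyz": [-0.022,-0.0156,0.01],"gripper": 0.0854},{"delta_rot": [0,0,0],"xyz": [0,0,0],"gripper": 0.0854}]'

```text
time: 2.4
tool_pos: [0.5443, -0.0688, 0.1404]
tcp_rot: [-1.766, 1.757, -0.716]
wrist_force: [0.4, 0.3, -1.1]
width: 1.0
```

```bash
python3 - <<'E'
from h import *
show()
plan(*pose((.533,-.0715,.15),0,45,-1))
plan(*pose((.533,-.0715,.034),0,45,-1))
plan(*pose((.533,-.0715,.034),0,40,-1))
snap('top','t1');snap('side','s1')
E
```

```text
t 2.4 q [-0.32 -0.26  2.51  1.05  0.26  0.31] tcp [544.3 -68.8 140.4] gp [530.9 -69.  154. ] x [ 0.007 -1.    -0.005] z [ 0.703  0.009 -0.712] F [ 0.4  0.3 -1.1] w 85.4
n 1 rot [0.0064 0.0087 0.0013] xyz [0.0027 0.0012 0.0042] tot 0.005
n 3 rot [0.0021 0.0029 0.0004] xyz [0.001  0.0276 0.0289] tot 0.12
n 3 rot [-0.027   0.0029  0.0005] xyz [0.001  0.0273 0.0297] tot 0.121
```

```bash
python3 - <<'E'
from h import *
plan(*pose((.533,-.0715,.034),0,35,-1),n=6)
d=load('t1')
for c in [(0.536,-0.073),(0.551,-0.188),(0.521,-0.414)]: print(blob(d,c,.06,.047,.062))
E
```

```text
n 6 rot [-0.028   0.001   0.0002] xyz [0.0001 0.0133 0.0155] tot 0.122
{'c': array([543.1, -71.4]), 'size': array([40.7, 34.8]), 'yaw': 0.6, 'n': 140, 'zmed': 0.054, 'mean': array([543.5, -71.8])}
{'c': array([ 548.6, -184.2]), 'size': array([60.9, 37.4]), 'yaw': 8.7, 'n': 213, 'zmed': 0.0539, 'mean': array([ 547.7, -183.9])}
{'c': array([ 517.1, -405. ]), 'size': array([60.6, 37.2]), 'yaw': -17.3, 'n': 227, 'zmed': 0.0535, 'mean': array([ 516.8, -404.6])}
```

View pics/s1.png

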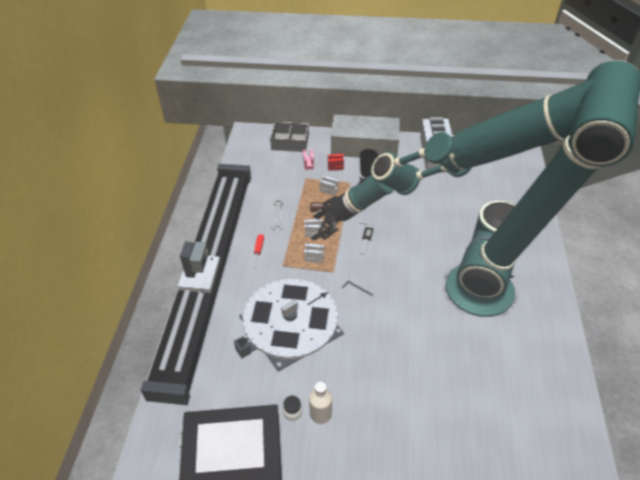

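>>> arm_command --rows '[{"delta_rot": [-0.028,0.001,0],"xyz": [0,0.0133,0.0155],"gripper": 0.0854},{"delta_rot": [-0.028,0.001,0],"xyz": [0,0.0133,0.0155],"gripper": 0.0854},{"delta_rot": [-0.028,0.001,0],"xyz": [0,0.0133,0.0155],"gripper": 0.0854},{"delta_rot": [-0.028,0.001,0],"xyz": [0,0.0133,0.0155],"gripper": 0.0854},{"delta_rot": [-0.028,0.001,0],"xyz": [0,0.0133,0.0155],"gripper": 0.0854},{"delta_rot": [-0.028,0.001,0],"xyz": [0,0.0133,0.0155],"gripper": 0.0854},{"xyz": [0,0,0],"delta_rot": [0,0,0],"gripper": 0.0854}]'

```text
time: 3.2
tool_pos: [0.543, -0.0729, 0.0166]
tcp_rot: [-1.871, 1.878, -0.588]
wrist_force: [0.4, -0.3, -0.9]
width: 1.001
```

```bash
python3 - <<'E'
from h import *
show()
plan(*pose((.533,-.0715,.034),0,35,-1))
E
```

```text
t 3.2 q [-0.28  0.04  2.48  1.38  0.16 -0.03] tcp [543.  -72.9  16.6] gp [532.1 -72.8  32.2] x [-0.003 -1.    -0.001] z [ 0.571 -0.002 -0.821] F [ 0.4 -0.3 -0.9] w 85.5
n 1 rot [ 0.003  -0.0015 -0.0031] xyz [-0.0014 -0.0018 -0.001 ] tot 0.002
```

>>> arm_command --rows '[{"delta_rot": [0,0,0],"xyz": [-0.001,0,0],"gripper": 0.03},{"delta_rot": [0,0,0],"xyz": [0,0,0],"gripper": 0.03},{"delta_rot": [0,0,0],"xyz": [0,0,0],"gripper": 0.03},{"delta_rot": [0,0,0],"xyz": [0,0,0],"gripper": 0.03},{"delta_rot": [0,0,0],"xyz": [0,0,0],"gripper": 0.03},{"delta_rot": [0,0,0],"xyz": [0,0,0],"gripper": 0.03},{"delta_rot": [0,0,0],"xyz": [0,0,0],"gripper": 0.03},{"delta_rot": [0,0,0],"xyz": [0,0,0],"gripper": 0.03}]' --force 50

```text
time: 4.0
tool_pos: [0.5452, -0.0713, 0.0203]
tcp_rot: [-1.87, 1.872, -0.595]
wrist_force: [-5.3, -0.8, 7.3]
width: 0.418
```

```bash
python3 - <<'E'
from h import *
show()
plan(*pose((.533,-.0715,.12),0,35,-1))
plan(*pose((.533,-.0715,.12),0,-55,-1),c=pose((.533,-.0715,.12),0,35,-1))
E
```

```text
t 4.0 q [-0.27  0.04  2.48  1.38  0.16 -0.03] tcp [545.2 -71.3  20.3] gp [534.3 -71.2  35.8] x [-0.002 -1.     0.002] z [ 0.576 -0.002 -0.817] F [-5.3 -0.8  7.3] w 35.7
n 2 rot [-0.0018 -0.0011 -0.0002] xyz [ 0.0002 -0.0237 -0.0348] tot 0.084
n 11 rot [-0.1428  0.      0.    ] xyz [ 0.      0.0027 -0.0002] tot 0.027
```

>>> arm_command --rows '[{"delta_rot": [0,0,0],"xyz": [0,-0.006,-0.009],"gripper": 0.03},{"delta_rot": [0,0,0],"xyz": [0,-0.012,-0.018],"gripper": 0.03},{"delta_rot": [0,0,0],"xyz": [0,-0.012,-0.018],"gripper": 0.03},{"delta_rot": [0,0,0],"xyz": [0,-0.012,-0.018],"gripper": 0.03},{"delta_rot": [0,0,0],"xyz": [0,-0.006,-0.009],"gripper": 0.03},{"delta_rot": [0,0,0],"xyz": [0,0,0],"gripper": 0.03}]'

```text
time: 4.6
tool_pos: [0.5441, -0.0704, 0.1022]
tcp_rot: [-1.869, 1.868, -0.596]
wrist_force: [0.8, 0.6, -1.6]
width: 0.412
```

>>> arm_command --rows '[{"delta_rot": [-0.142,0,0],"xyz": [0,0.0027,-0.0002],"gripper": 0.03},{"delta_rot": [-0.142,0,0],"xyz": [0,0.0027,-0.0002],"gripper": 0.03},{"delta_rot": [-0.142,0,0],"xyz": [0,0.0027,-0.0002],"gripper": 0.03},{"delta_rot": [-0.142,0,0],"xyz": [0,0.0027,-0.0002],"gripper": 0.03},{"delta_rot": [-0.142,0,0],"xyz": [0,0.0027,-0.0002],"gripper": 0.03},{"delta_rot": [-0.142,0,0],"xyz": [0,0.0027,-0.0002],"gripper": 0.03},{"delta_rot": [-0.142,0,0],"xyz": [0,0.0027,-0.0002],"gripper": 0.03},{"delta_rot": [-0.142,0,0],"xyz": [0,0.0027,-0.0002],"gripper": 0.03},{"delta_rot": [-0.142,0,0],"xyz": [0,0.0027,-0.0002],"gripper": 0.03},{"delta_rot": [-0.142,0,0],"xyz": [0,0.0027,-0.0002],"gripper": 0.03},{"delta_rot": [-0.142,0,0],"xyz": [0,0.0027,-0.0002],"gripper": 0.03},{"delta_rot": [0,0,0],"xyz": [0,0,0],"gripper": 0.03}]'

```text
time: 5.8
tool_pos: [0.5164, -0.066, 0.0955]
tcp_rot: [1.687, -1.664, -0.834]
wrist_force: [-0.1, -1.0, -2.0]
width: 0.412
```

```bash
python3 - <<'E'
from h import *
show()
plan(*pose((.533,-.0715,.12),0,-55,-1))
d=snap('side','s2');e=snap('top','t2')
cv2.imwrite('pics/c3.png',np.hstack([cv2.resize(x['pixels'][a:a+100,b:b+130,::-1],None,fx=3,fy=4) for x,a,b in((d,170,250),(e,190,280))]))
E
```

```text
t 5.8 q [-0.12  0.71  1.48 -0.09  1.86  1.46] tcp [516.4 -66.   95.5] gp [531.5 -66.1 107.1] x [ 0.007 -1.    -0.013] z [-0.793  0.002 -0.609] F [-0.1 -1.  -2. ] w 35.2
n 1 rot [-0.0436  0.0017  0.0149] xyz [ 0.0053  0.0103 -0.0091] tot 0.015
```

View pics/c3.png

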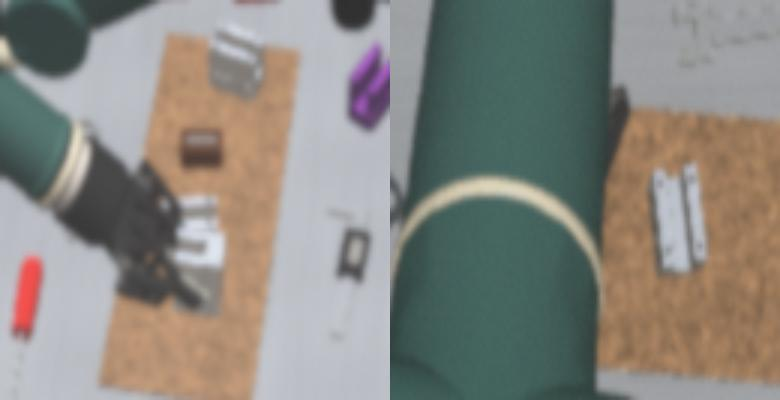

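```bash
python3 - <<'E'
from h import *
plan(*pose((.55,-.0715,.0345),0,-55,-1),n=8)
E
```

```text
n 8 rot [-0.0066  0.0001  0.0016] xyz [ 0.0007 -0.009   0.004 ] tot 0.079
```

>>> arm_command --rows '[{"delta_rot": [-0.0066,0,0.0016],"xyz": [0.0007,-0.009,0.004],"gripper": 0.03},{"delta_rot": [-0.0066,0,0.0016],"xyz": [0.0007,-0.009,0.004],"gripper": 0.03},{"delta_rot": [-0.0066,0,0.0016],"xyz": [0.0007,-0.009,0.004],"gripper": 0.03},{"delta_rot": [-0.0066,0,0.0016],"xyz": [0.0007,-0.009,0.004],"gripper": 0.03},{"delta_rot": [-0.0066,0,0.0016],"xyz": [0.0007,-0.009,0.004],"gripper": 0.03},{"delta_rot": [-0.0066,0,0.0016],"xyz": [0.0007,-0.009,0.004],"gripper": 0.03},{"delta_rot": [-0.0066,0,0.0016],"xyz": [0.0007,-0.009,0.004],"gripper": 0.03},{"delta_rot": [0,0,0],"xyz": [0,0,0],"gripper": 0.03}]'

```text
time: 6.7
tool_pos: [0.5329, -0.0715, 0.0341]
tcp_rot: [1.648, -1.647, -0.851]
wrist_force: [1.0, -1.0, -2.0]
width: 0.417
```

```bash
python3 - <<'E'
from h import *
show()
plan(*pose((.55,-.0715,.034),0,-55,-1),n=4)
E
```

```text
t 6.7 q [-0.12  0.84  1.41 -0.1   1.84  1.48] tcp [532.9 -71.5  34.1] gp [548.4 -71.5  45.1] x [ 0. -1. -0.] z [-0.816  0.    -0.579] F [ 1. -1. -2.] w 35.6
n 4 rot [-0.0016  0.      0.0001] xyz [-0.     -0.0025  0.0013] tot 0.011
```

>>> arm_command --rows '[{"delta_rot": [0,0,0],"xyz": [0,-0.0025,0.0013],"gripper": 0.03},{"delta_rot": [0,0,0],"xyz": [0,-0.0025,0.0013],"gripper": 0.03},{"delta_rot": [0,0,0],"xyz": [0,-0.0025,0.0013],"gripper": 0.03},{"delta_rot": [0,0,0],"xyz": [0,-0.0012,0.0009],"gripper": 0.03},{"delta_rot": [0,0,0],"xyz": [0,0,0],"gripper": 0.03}]'

```text
time: 7.2
tool_pos: [0.5347, -0.0716, 0.0264]
tcp_rot: [1.65, -1.649, -0.849]
wrist_force: [0.3, 0.3, -2.3]
width: 0.414
```

```bash
python3 - <<'E'
from h import *
show()
d=snap('side','s3')
cv2.imwrite('pics/c3.png',cv2.resize(d['pixels'][180:280,270:370,::-1],None,fx=6,fy=6,interpolation=2))
E
```

```text
t 7.2 q [-0.12  0.85  1.41 -0.1   1.83  1.48] tcp [534.7 -71.6  26.4] gp [550.2 -71.6  37.4] x [ 0. -1.  0.] z [-0.814 -0.    -0.581] F [ 0.3  0.3 -2.3] w 35.4
```

View pics/c3.png

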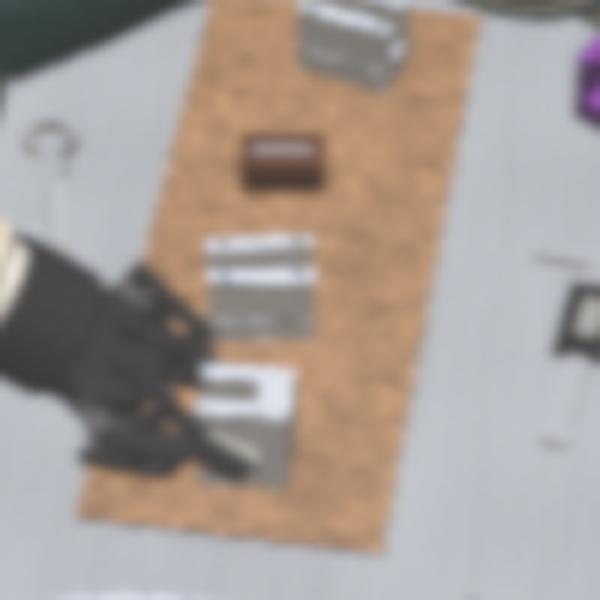

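>>> arm_command --rows '[{"delta_rot": [0,0,0],"xyz": [0,-0.0012,0.0009],"gripper": 0.03},{"delta_rot": [0,0,0],"xyz": [0,-0.0012,0.0009],"gripper": 0.03},{"delta_rot": [0,0,0],"xyz": [0,0,0],"gripper": 0.03}]'

```text
time: 7.55
tool_pos: [0.5346, -0.0716, 0.0232]
tcp_rot: [1.65, -1.649, -0.849]
wrist_force: [0.7, -0.0, -2.3]
width: 0.417
```

>>> arm_command --rows '[{"delta_rot": [0,0,0],"xyz": [0,-0.0008,0.0006],"gripper": 0.03},{"delta_rot": [0,0,0],"xyz": [0,0,0],"gripper": 0.03}]'

```text
time: 7.75
tool_pos: [0.5347, -0.0716, 0.0224]
tcp_rot: [1.65, -1.649, -0.849]
wrist_force: [1.0, -0.2, -2.7]
width: 0.416
```

>>> arm_command --rows '[{"delta_rot": [0,0,0],"xyz": [0,-0.0008,0.0006],"gripper": 0.03},{"delta_rot": [0,0,0],"xyz": [0,0,0],"gripper": 0.03}]'

```text
time: 7.95
tool_pos: [0.5348, -0.0716, 0.0223]
tcp_rot: [1.649, -1.649, -0.849]
wrist_force: [0.0, -0.1, 3.0]
width: 0.415
```

>>> arm_command --rows '[{"delta_rot": [0,0,0],"xyz": [0,-0.0008,0.0006],"gripper": 0.03},{"delta_rot": [0,0,0],"xyz": [0,0,0],"gripper": 0.03}]'

```text
time: 8.15
tool_pos: [0.5348, -0.0716, 0.0222]
tcp_rot: [1.649, -1.649, -0.85]
wrist_force: [1.2, 0.3, 6.1]
width: 0.413
```

>>> arm_command --rows '[{"delta_rot": [0,0,0],"xyz": [0,0.0006,-0.0004],"gripper": 0.05},{"delta_rot": [0,0,0],"xyz": [0,0,0],"gripper": 0.05},{"delta_rot": [0,0,0],"xyz": [0,0,0],"gripper": 0.0854},{"delta_rot": [0,0,0],"xyz": [0,0,0],"gripper": 0.0854},{"delta_rot": [0,0,0],"xyz": [0,0,-0.005],"gripper": 0.0854},{"delta_rot": [0,0,0],"xyz": [0,0,-0.02],"gripper": 0.0854},{"delta_rot": [0,0,0],"xyz": [0,0,-0.03],"gripper": 0.0854},{"delta_rot": [0,0,0],"xyz": [0,0.03,-0.03],"gripper": 0.0854},{"delta_rot": [0,0,0],"xyz": [0,0.03,-0.02],"gripper": 0.0854},{"delta_rot": [0,0,0],"xyz": [0,0,0],"gripper": 0.0854}]'

```text
time: 9.15
tool_pos: [0.5885, -0.0719, 0.137]
tcp_rot: [1.655, -1.656, -0.841]
wrist_force: [0.2, -0.5, 0.7]
width: 1.004
```

```bash
python3 - <<'E'
from h import *
show()
plan(*pose((.539,-.0715,.14),0,35,-1),n=12)
d=snap('side','s4')
cv2.imwrite('pics/c3.png',cv2.resize(d['pixels'][180:280,270:370,::-1],None,fx=6,fy=6,interpolation=2))
E
```

```text
t 9.15 q [-0.11  0.81  1.24 -0.1   2.03  1.46] tcp [588.5 -71.9 137. ] gp [603.9 -71.9 148.2] x [ 0.    -1.     0.001] z [-0.808 -0.001 -0.589] F [ 0.2 -0.5  0.7] w 85.7
n 12 rot [ 1.293e-01 -1.000e-04 -0.000e+00] xyz [-0.      0.0032  0.0019] tot 0.041
```

View pics/c3.png

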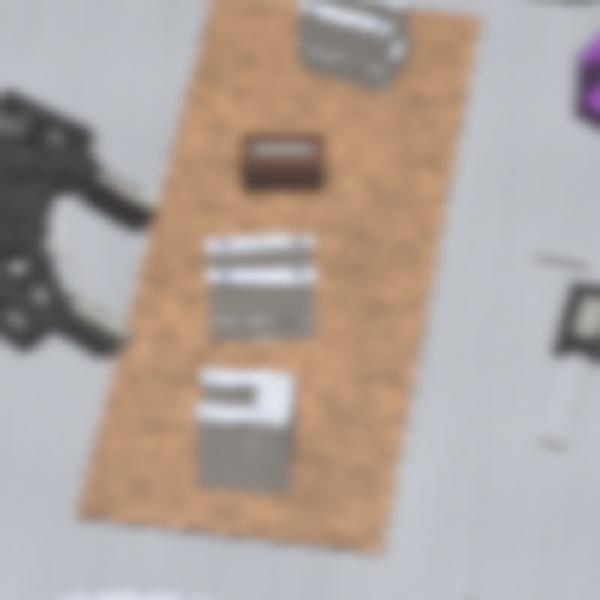

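>>> arm_command --rows '[{"delta_rot": [0.1293,0,0],"xyz": [0,0.0032,0.0019],"gripper": 0.0854},{"delta_rot": [0.1293,0,0],"xyz": [0,0.0032,0.0019],"gripper": 0.0854},{"delta_rot": [0.1293,0,0],"xyz": [0,0.0032,0.0019],"gripper": 0.0854},{"delta_rot": [0.1293,0,0],"xyz": [0,0.0032,0.0019],"gripper": 0.0854},{"delta_rot": [0.1293,0,0],"xyz": [0,0.0032,0.0019],"gripper": 0.0854},{"delta_rot": [0.1293,0,0],"xyz": [0,0.0032,0.0019],"gripper": 0.0854},{"delta_rot": [0.1293,0,0],"xyz": [0,0.0032,0.0019],"gripper": 0.0854},{"delta_rot": [0.1293,0,0],"xyz": [0,0.0032,0.0019],"gripper": 0.0854},{"delta_rot": [0.1293,0,0],"xyz": [0,0.0032,0.0019],"gripper": 0.0854},{"delta_rot": [0.1293,0,0],"xyz": [0,0.0032,0.0019],"gripper": 0.0854},{"delta_rot": [0.1293,0,0],"xyz": [0,0.0032,0.0019],"gripper": 0.0854},{"delta_rot": [0.1293,0,0],"xyz": [0,0.0032,0.0019],"gripper": 0.0854}]'

```text
time: 10.4
tool_pos: [0.5457, -0.0712, 0.1188]
tcp_rot: [-1.881, 1.88, -0.579]
wrist_force: [1.0, 2.6, 0.9]
width: 1.003
```

>>> arm_command --rows '[{"delta_rot": [0,0,0],"xyz": [0,0,0],"gripper": 0.0854}]'

```text
time: 10.5
tool_pos: [0.5385, -0.0689, 0.1115]
tcp_rot: [-1.887, 1.89, -0.56]
wrist_force: [-1.1, 0.5, -2.2]
width: 0.999
```

```bash
python3 - <<'E'
from h import *
show()
plan(*pose((.539,-.0715,.034),0,35,-1),n=5)
d=load('s4');print(blob(d,(.545,-.072),.05,.059,.07))
d=snap('top','t4');print(blob(d,(.545,-.072),.05,.059,.07))
E
```

```text
t 10.5 q [-0.27 -0.17  2.42  0.44  0.37  0.93] tcp [538.5 -68.9 111.5] gp [528.  -69.  127.4] x [ 0.    -1.    -0.006] z [ 0.55   0.005 -0.835] F [-1.1  0.5 -2.2] w 85.3
n 5 rot [ 0.0058  0.001  -0.0007] xyz [0.0006 0.0085 0.0167] tot 0.094
{'c': array([542.4, -70.5]), 'size': array([50.4, 42.7]), 'yaw': 0.4, 'n': 107, 'zmed': 0.0637, 'mean': array([540.6, -68.8])}
{'c': array([547.9, -70.8]), 'size': array([42.7, 34.6]), 'yaw': 0.1, 'n': 161, 'zmed': 0.0639, 'mean': array([545.2, -70.6])}
```

>>> arm_command --rows '[{"delta_rot": [0.0058,0.001,-0.0007],"xyz": [0.0006,0.0085,0.0167],"gripper": 0.0854},{"delta_rot": [0.0058,0.001,-0.0007],"xyz": [0.0006,0.0085,0.0167],"gripper": 0.0854},{"delta_rot": [0.0058,0.001,-0.0007],"xyz": [0.0006,0.0085,0.0167],"gripper": 0.0854},{"delta_rot": [0.0058,0.001,-0.0007],"xyz": [0.0006,0.0085,0.0167],"gripper": 0.0854},{"delta_rot": [0.0058,0.001,-0.0007],"xyz": [0.0006,0.0085,0.0167],"gripper": 0.0854},{"delta_rot": [0,0,0],"xyz": [0,0,0],"gripper": 0.0854},{"delta_rot": [0,0,0],"xyz": [0,0,0],"gripper": 0.0854}]'

```text
time: 11.25
tool_pos: [0.5616, -0.0727, 0.0354]
tcp_rot: [-1.869, 1.86, -0.6]
wrist_force: [-0.4, 0.3, 0.9]
width: 1.001
```

```bash
python3 - <<'E'
from h import *
show()
plan(*pose((.539,-.0715,.034),0,35,-1),n=1)
E
```

```text
t 11.25 q [-0.27  0.03  2.44  1.2   0.17  0.15] tcp [561.6 -72.7  35.4] gp [550.5 -72.8  50.8] x [ 0.005 -1.     0.001] z [ 0.584  0.002 -0.812] F [-0.4  0.3  0.9] w 85.5
n 1 rot [-0.0124  0.0016  0.0044] xyz [-0.0013  0.0194  0.0069] tot 0.021
```

>>> arm_command --rows '[{"delta_rot": [-0.006,0.001,0.002],"xyz": [-0.0006,0.0097,0.0034],"gripper": 0.0854},{"delta_rot": [-0.006,0.001,0.002],"xyz": [-0.0006,0.0097,0.0034],"gripper": 0.0854},{"delta_rot": [0,0,0],"xyz": [0,0,0],"gripper": 0.0854},{"delta_rot": [0,0,0],"xyz": [0,0,0],"gripper": 0.0854}]'

```text
time: 11.65
tool_pos: [0.5488, -0.0718, 0.019]
tcp_rot: [-1.872, 1.872, -0.593]
wrist_force: [-0.0, -0.6, -0.3]
width: 0.998
```

```bash
python3 - <<'E'
from h import *
show()
plan(*pose((.539,-.0715,.034),0,35,-1),n=1)
E
```

```text
t 11.65 q [-0.27  0.05  2.47  1.38  0.16 -0.03] tcp [548.8 -71.8  19. ] gp [537.9 -71.8  34.5] x [-0.    -1.     0.002] z [ 0.575 -0.002 -0.818] F [-0.  -0.6 -0.3] w 85.3
n 1 rot [-0.0016 -0.0015  0.0005] xyz [-0.0003 -0.0006  0.0011] tot 0.001
```

>>> arm_command --rows '[{"delta_rot": [0,0,0],"xyz": [0,0,0],"gripper": 0.03},{"delta_rot": [0,0,0],"xyz": [0,0,0],"gripper": 0.03},{"delta_rot": [0,0,0],"xyz": [0,0,0],"gripper": 0.03},{"delta_rot": [0,0,0],"xyz": [0,0,0],"gripper": 0.03},{"delta_rot": [0,0,0],"xyz": [0,0,0],"gripper": 0.03},{"delta_rot": [0,0,0],"xyz": [0,0,0],"gripper": 0.03},{"delta_rot": [0,0,0],"xyz": [0,-0.005,-0.007],"gripper": 0.03},{"delta_rot": [0,0,0],"xyz": [0,-0.012,-0.018],"gripper": 0.03},{"delta_rot": [0,0,0],"xyz": [0,-0.012,-0.018],"gripper": 0.03},{"delta_rot": [0,0,0],"xyz": [0,-0.012,-0.018],"gripper": 0.03},{"delta_rot": [0,0,0],"xyz": [0,-0.005,-0.007],"gripper": 0.03},{"delta_rot": [0,0,0],"xyz": [0,0,0],"gripper": 0.03}]'

```text
time: 12.85
tool_pos: [0.5473, -0.071, 0.0934]
tcp_rot: [-1.872, 1.869, -0.593]
wrist_force: [0.8, 0.4, -2.4]
width: 0.413
```

>>> arm_command --rows '[{"delta_rot": [-0.1309,0,0],"xyz": [0,0.0025,-0.0002],"gripper": 0.03},{"delta_rot": [-0.1309,0,0],"xyz": [0,0.0025,-0.0002],"gripper": 0.03},{"delta_rot": [-0.1309,0,0],"xyz": [0,0.0025,-0.0002],"gripper": 0.03},{"delta_rot": [-0.1309,0,0],"xyz": [0,0.0025,-0.0002],"gripper": 0.03},{"delta_rot": [-0.1309,0,0],"xyz": [0,0.0025,-0.0002],"gripper": 0.03},{"delta_rot": [-0.1309,0,0],"xyz": [0,0.0025,-0.0002],"gripper": 0.03},{"delta_rot": [-0.1309,0,0],"xyz": [0,0.0025,-0.0002],"gripper": 0.03},{"delta_rot": [-0.1309,0,0],"xyz": [0,0.0025,-0.0002],"gripper": 0.03},{"delta_rot": [-0.1309,0,0],"xyz": [0,0.0025,-0.0002],"gripper": 0.03},{"delta_rot": [-0.1309,0,0],"xyz": [0,0.0025,-0.0002],"gripper": 0.03},{"delta_rot": [-0.1309,0,0],"xyz": [0,0.0025,-0.0002],"gripper": 0.03},{"delta_rot": [-0.1309,0,0],"xyz": [0,0.0025,-0.0002],"gripper": 0.03}]'

```text
time: 14.05
tool_pos: [0.5218, -0.0671, 0.0947]
tcp_rot: [1.683, -1.661, -0.835]
wrist_force: [-0.7, -1.1, -2.8]
width: 0.419
```

>>> arm_command --rows '[{"delta_rot": [0,0,0],"xyz": [0,0,0],"gripper": 0.03},{"delta_rot": [0,0,0],"xyz": [0,0,0],"gripper": 0.03}]'

```text
time: 14.25
tool_pos: [0.5207, -0.0672, 0.0933]
tcp_rot: [1.684, -1.663, -0.833]
wrist_force: [0.7, 0.1, -0.4]
width: 0.413
```

```bash
python3 - <<'E'
from h import *
show()
plan(*pose((.54,-.0715,.036),0,-55,-1),n=8)
d=snap('side','s5')
cv2.imwrite('pics/c3.png',cv2.resize(d['pixels'][180:280,270:370,::-1],None,fx=6,fy=6,interpolation=2))
E
```

```text
t 14.25 q [-0.12  0.72  1.47 -0.1   1.86  1.46] tcp [520.7 -67.2  93.3] gp [535.8 -67.2 104.9] x [ 0.007 -1.    -0.011] z [-0.794  0.001 -0.608] F [ 0.7  0.1 -0.4] w 35.2
n 8 rot [-0.0053  0.      0.0016] xyz [ 0.0006 -0.0071  0.0047] tot 0.068
```

View pics/c3.png

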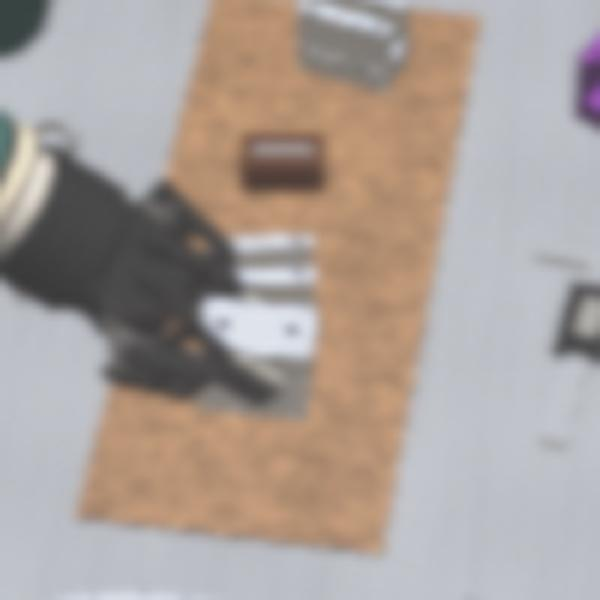

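```bash
python3 - <<'E'
from h import *
plan(*pose((.5727,.1149,.122),-1.2,-55,-1),n=10)
E
```

```text
n 10 rot [-0.0045 -0.0017  0.0025] xyz [-0.0183 -0.0009 -0.0037] tot 0.187
```

>>> arm_command --rows '[{"delta_rot": [-0.0045,-0.0017,0.0025],"xyz": [-0.0183,-0.0009,-0.0037],"gripper": 0.03},{"delta_rot": [-0.0045,-0.0017,0.0025],"xyz": [-0.0183,-0.0009,-0.0037],"gripper": 0.03},{"delta_rot": [-0.0045,-0.0017,0.0025],"xyz": [-0.0183,-0.0009,-0.0037],"gripper": 0.03},{"delta_rot": [-0.0045,-0.0017,0.0025],"xyz": [-0.0183,-0.0009,-0.0037],"gripper": 0.03},{"delta_rot": [-0.0045,-0.0017,0.0025],"xyz": [-0.0183,-0.0009,-0.0037],"gripper": 0.03},{"delta_rot": [-0.0045,-0.0017,0.0025],"xyz": [-0.0183,-0.0009,-0.0037],"gripper": 0.03},{"delta_rot": [-0.0045,-0.0017,0.0025],"xyz": [-0.0183,-0.0009,-0.0037],"gripper": 0.03},{"delta_rot": [-0.0045,-0.0017,0.0025],"xyz": [-0.0183,-0.0009,-0.0037],"gripper": 0.03},{"delta_rot": [-0.0045,-0.0017,0.0025],"xyz": [-0.0183,-0.0009,-0.0037],"gripper": 0.03},{"delta_rot": [-0.0045,-0.0017,0.0025],"xyz": [-0.0183,-0.0009,-0.0037],"gripper": 0.03},{"delta_rot": [0,0,0],"xyz": [0,0,0],"gripper": 0.03},{"delta_rot": [0,0,0],"xyz": [0,0,0],"gripper": 0.03}]'

```text
time: 15.5
tool_pos: [0.5578, 0.1154, 0.1116]
tcp_rot: [1.628, -1.662, -0.864]
wrist_force: [-0.1, -0.3, -1.1]
width: 0.418
```

```bash
python3 - <<'E'
from h import *
show()
plan(*pose((.5727,.1149,.091),-1.2,-54.9,-1),n=6)
E
```

```text
t 15.5 q [0.1  0.8  1.32 0.11 1.98 1.68] tcp [557.8 115.4 111.6] gp [573.3 115.1 122.5] x [-0.02  -1.     0.002] z [-0.819  0.015 -0.573] F [-0.1 -0.3 -1.1] w 35.7
n 6 rot [ 0.0003 -0.0003 -0.0002] xyz [ 0.     -0.0042  0.0031] tot 0.032
```

>>> arm_command --rows '[{"delta_rot": [0.0003,-0.0003,0],"xyz": [0,-0.0042,0.0031],"gripper": 0.03},{"delta_rot": [0.0003,-0.0003,0],"xyz": [0,-0.0042,0.0031],"gripper": 0.03},{"delta_rot": [0.0003,-0.0003,0],"xyz": [0,-0.0042,0.0031],"gripper": 0.03},{"delta_rot": [0.0003,-0.0003,0],"xyz": [0,-0.0042,0.0031],"gripper": 0.03},{"delta_rot": [0.0003,-0.0003,0],"xyz": [0,-0.0042,0.0031],"gripper": 0.03},{"delta_rot": [0.0003,-0.0003,0],"xyz": [0,-0.0042,0.0031],"gripper": 0.03},{"delta_rot": [0,0,0],"xyz": [0,0,0],"gripper": 0.03},{"delta_rot": [0,0,0],"xyz": [0,-0.0012,0.0009],"gripper": 0.03},{"delta_rot": [0,0,0],"xyz": [0,0,0],"gripper": 0.03}]'

```text
time: 16.4
tool_pos: [0.557, 0.115, 0.079]
tcp_rot: [1.629, -1.666, -0.865]
wrist_force: [0.3, -0.1, -1.6]
width: 0.414
```

>>> arm_command --rows '[{"delta_rot": [0,0,0],"xyz": [0,-0.0012,0.0009],"gripper": 0.03},{"delta_rot": [0,0,0],"xyz": [0,0,0],"gripper": 0.03}]'

```text
time: 16.6
tool_pos: [0.5569, 0.1151, 0.0776]
tcp_rot: [1.629, -1.666, -0.865]
wrist_force: [-0.2, 0.2, -2.2]
width: 0.417
```

```bash
python3 - <<'E'
from h import *
show()
d=snap('side','s6')
cv2.imwrite('pics/c3.png',cv2.resize(d['pixels'][260:360,230:350,::-1],None,fx=6,fy=6,interpolation=2))
E
```

```text
t 16.6 q [0.1  0.83 1.33 0.11 1.93 1.68] tcp [556.9 115.1  77.6] gp [572.5 114.7  88.5] x [-0.023 -1.     0.   ] z [-0.818  0.018 -0.575] F [-0.2  0.2 -2.2] w 35.6
```

View pics/c3.png

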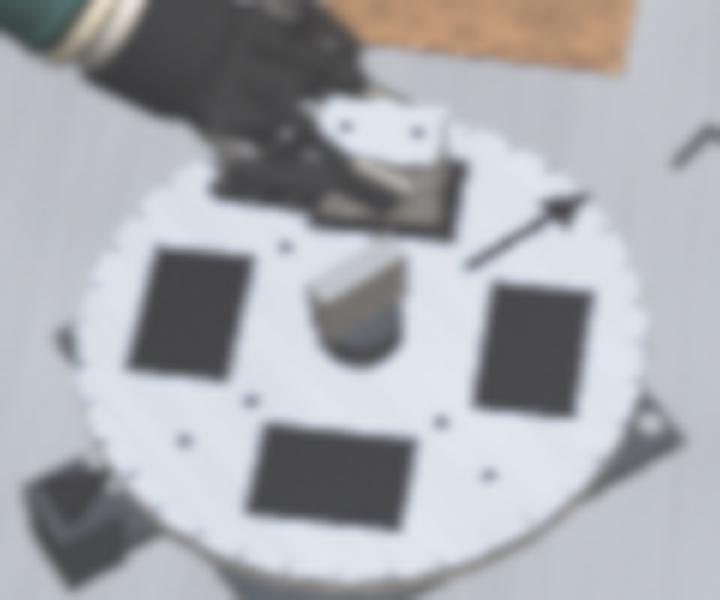

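>>> arm_command --rows '[{"delta_rot": [0,0,0],"xyz": [0,-0.0008,0.0006],"gripper": 0.03},{"delta_rot": [0,0,0],"xyz": [0,0,0],"gripper": 0.03}]'

```text
time: 16.85
tool_pos: [0.557, 0.1151, 0.0773]
tcp_rot: [1.629, -1.666, -0.865]
wrist_force: [0.9, -0.3, 1.0]
width: 0.414
```

>>> arm_command --rows '[{"delta_rot": [0,0,0],"xyz": [0,-0.0008,0.0006],"gripper": 0.03},{"delta_rot": [0,0,0],"xyz": [0,0,0],"gripper": 0.03}]'

```text
time: 17.05
tool_pos: [0.557, 0.115, 0.0773]
tcp_rot: [1.628, -1.666, -0.866]
wrist_force: [1.3, 0.2, 5.0]
width: 0.416
```

>>> arm_command --rows '[{"delta_rot": [0,0,0],"xyz": [0,0.0006,-0.0004],"gripper": 0.045},{"delta_rot": [0,0,0],"xyz": [0,0,0],"gripper": 0.055},{"delta_rot": [0,0,0],"xyz": [0,0,0],"gripper": 0.0854},{"delta_rot": [0,0,0],"xyz": [0,0,0],"gripper": 0.0854},{"delta_rot": [0,0,0],"xyz": [0,0,0],"gripper": 0.0854},{"delta_rot": [0,0,0],"xyz": [0,0,-0.01],"gripper": 0.0854},{"delta_rot": [0,0,0],"xyz": [0,0,-0.02],"gripper": 0.0854},{"delta_rot": [0,0,0],"xyz": [0,0,-0.03],"gripper": 0.0854},{"delta_rot": [0,0,0],"xyz": [0,0.02,-0.04],"gripper": 0.0854},{"delta_rot": [0,0,0],"xyz": [0,0.03,-0.02],"gripper": 0.0854},{"delta_rot": [0,0,0],"xyz": [0,0.03,0],"gripper": 0.0854},{"delta_rot": [0,0,0],"xyz": [0,0,0],"gripper": 0.0854}]'

```text
time: 18.25
tool_pos: [0.6104, 0.1141, 0.2163]
tcp_rot: [1.634, -1.671, -0.861]
wrist_force: [0.5, 0.7, 0.8]
width: 1.001
```

```bash
python3 - <<'E'
from h import *
show()
d=snap('side','s7'); e=snap('top','t7')
cv2.imwrite('pics/c3.png',cv2.resize(d['pixels'][260:360,230:350,::-1],None,fx=6,fy=6,interpolation=2))
for x in (d,e):
    print(blob(x,(.572,.115),.06,.098,.11))
    for c in [(0.551,-0.188),(0.521,-0.414)]: print(blob(x,c,.06,.047,.062))
E
```

```text
t 18.25 q [0.09 0.8  1.12 0.11 2.17 1.7 ] tcp [610.4 114.1 216.3] gp [625.8 113.8 227.3] x [-0.022 -1.    -0.001] z [-0.814  0.019 -0.581] F [0.5 0.7 0.8] w 85.5
{'c': array([572. , 115.7]), 'size': array([60.6, 43.2]), 'yaw': 1.2, 'n': 190, 'zmed': 0.1055, 'mean': array([571.1, 117.6])}
{'c': array([ 547.6, -184.5]), 'size': array([57.7, 47.8]), 'yaw': 6.0, 'n': 125, 'zmed': 0.0533, 'mean': array([ 547.4, -181.6])}
{'c': array([ 516.4, -402.9]), 'size': array([59.3, 47.2]), 'yaw': -19.5, 'n': 103, 'zmed': 0.0525, 'mean': array([ 516. , -402.5])}
None
{'c': array([ 548.6, -184.3]), 'size': array([59.7, 36.4]), 'yaw': 8.7, 'n': 211, 'zmed': 0.0538, 'mean': array([ 548. , -184.3])}
{'c': array([ 516.9, -404.9]), 'size': array([60.2, 37.6]), 'yaw': -17.7, 'n': 219, 'zmed': 0.0534, 'mean': array([ 516.8, -404.9])}
```

View pics/c3.png

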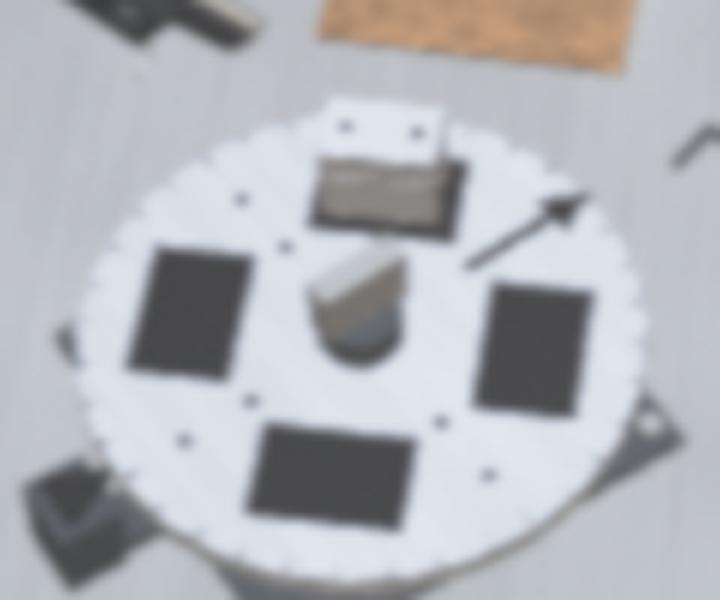

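View pics/t7.png

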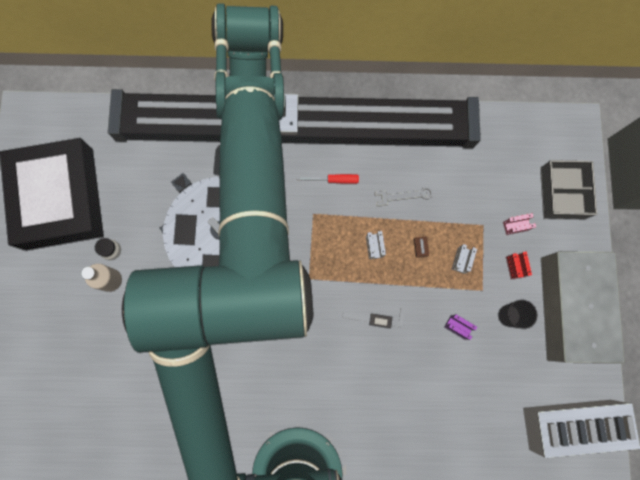

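```bash
python3 - <<'E'
from h import *
plan(*pose((.5486,-.1843,.16),8.5,35,-1),n=16)
E
```

```text
n 16 rot [ 0.0976  0.002  -0.0117] xyz [0.0185 0.0036 0.0051] tot 0.308
```

>>> arm_command --rows '[{"delta_rot": [0.0976,0.002,-0.0117],"xyz": [0.0185,0.0036,0.0051],"gripper": 0.0854},{"delta_rot": [0.0976,0.002,-0.0117],"xyz": [0.0185,0.0036,0.0051],"gripper": 0.0854},{"delta_rot": [0.0976,0.002,-0.0117],"xyz": [0.0185,0.0036,0.0051],"gripper": 0.0854},{"delta_rot": [0.0976,0.002,-0.0117],"xyz": [0.0185,0.0036,0.0051],"gripper": 0.0854},{"delta_rot": [0.0976,0.002,-0.0117],"xyz": [0.0185,0.0036,0.0051],"gripper": 0.0854},{"delta_rot": [0.0976,0.002,-0.0117],"xyz": [0.0185,0.0036,0.0051],"gripper": 0.0854},{"delta_rot": [0.0976,0.002,-0.0117],"xyz": [0.0185,0.0036,0.0051],"gripper": 0.0854},{"delta_rot": [0.0976,0.002,-0.0117],"xyz": [0.0185,0.0036,0.0051],"gripper": 0.0854}]'

```text
time: 19.15
tool_pos: [0.5645, -0.0348, 0.1899]
tcp_rot: [2.214, -2.071, -0.219]
wrist_force: [-0.1, -0.1, -0.3]
width: 1.0
```

>>> arm_command --rows '[{"delta_rot": [0.0976,0.002,-0.0117],"xyz": [0.0185,0.0036,0.0051],"gripper": 0.0854},{"delta_rot": [0.0976,0.002,-0.0117],"xyz": [0.0185,0.0036,0.0051],"gripper": 0.0854},{"delta_rot": [0.0976,0.002,-0.0117],"xyz": [0.0185,0.0036,0.0051],"gripper": 0.0854},{"delta_rot": [0.0976,0.002,-0.0117],"xyz": [0.0185,0.0036,0.0051],"gripper": 0.0854},{"delta_rot": [0.0976,0.002,-0.0117],"xyz": [0.0185,0.0036,0.0051],"gripper": 0.0854},{"delta_rot": [0.0976,0.002,-0.0117],"xyz": [0.0185,0.0036,0.0051],"gripper": 0.0854},{"delta_rot": [0.0976,0.002,-0.0117],"xyz": [0.0185,0.0036,0.0051],"gripper": 0.0854},{"delta_rot": [0.0976,0.002,-0.0117],"xyz": [0.0185,0.0036,0.0051],"gripper": 0.0854},{"delta_rot": [0,0,0],"xyz": [0,0,0],"gripper": 0.0854},{"delta_rot": [0,0,0],"xyz": [0,0,0],"gripper": 0.0854}]'

```text
time: 20.15
tool_pos: [0.5576, -0.1771, 0.143]
tcp_rot: [-2.003, 1.732, -0.511]
wrist_force: [-0.6, 0.0, 0.4]
width: 1.0
```

```bash
python3 - <<'E'
from h import *
show()
plan(*pose((.5486,-.1843,.045),8.5,35,-1),n=6)
e=snap('top','t8'); d=snap('side','s8')
for x in (d,e):
    print(blob(x,(.572,.115),.05,.098,.11))
    for c in [(0.551,-0.188),(0.521,-0.414)]: print(blob(x,c,.06,.047,.062))
cv2.imwrite('pics/c3.png',cv2.resize(e['pixels'][160:320,150:480,::-1],None,fx=2.4,fy=2.4,interpolation=2))
E
```

```text
t 20.15 q [-0.57 -0.08  2.26  0.69  0.61  0.35] tcp [ 557.6 -177.1  143. ] gp [ 547.3 -178.8  158.8] x [ 0.146 -0.989 -0.008] z [ 0.544  0.088 -0.834] F [-0.6  0.   0.4] w 85.4
n 6 rot [ 0.0045  0.001  -0.001 ] xyz [0.0011 0.0105 0.0158] tot 0.114
{'c': array([571.6, 116.6]), 'size': array([60.3, 44.9]), 'yaw': -0.1, 'n': 197, 'zmed': 0.1055, 'mean': array([572.1, 117.2])}
{'c': array([ 547.3, -181.5]), 'size': array([57.7, 50.5]), 'yaw': 6.0, 'n': 131, 'zmed': 0.0534, 'mean': array([ 546.9, -182.6])}
None
{'c': array([573.2, 115.1]), 'size': array([61.1, 36.3]), 'yaw': -1.2, 'n': 372, 'zmed': 0.1062, 'mean': array([572.3, 114.9])}
{'c': array([ 561.9, -182.8]), 'size': array([36.1, 33.9]), 'yaw': -79.8, 'n': 77, 'zmed': 0.0528, 'mean': array([ 566.9, -183.4])}
{'c': array([ 517.1, -405.2]), 'size': array([60.8, 37.8]), 'yaw': -18.4, 'n': 228, 'zmed': 0.053, 'mean': array([ 516.8, -404.7])}
```

View pics/c3.png

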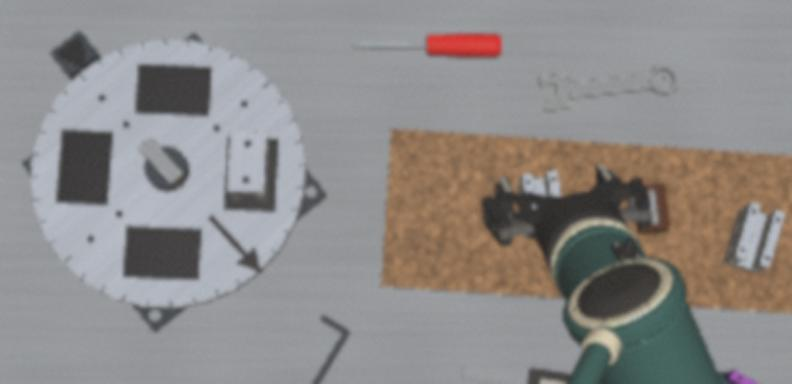

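>>> arm_command --rows '[{"delta_rot": [0.0045,0.001,-0.001],"xyz": [0.0011,0.0105,0.0158],"gripper": 0.0854},{"delta_rot": [0.0045,0.001,-0.001],"xyz": [0.0011,0.0105,0.0158],"gripper": 0.0854},{"delta_rot": [0.0045,0.001,-0.001],"xyz": [0.0011,0.0105,0.0158],"gripper": 0.0854},{"delta_rot": [0.0045,0.001,-0.001],"xyz": [0.0011,0.0105,0.0158],"gripper": 0.0854},{"delta_rot": [0.0045,0.001,-0.001],"xyz": [0.0011,0.0105,0.0158],"gripper": 0.0854},{"delta_rot": [0.0045,0.001,-0.001],"xyz": [0.0011,0.0105,0.0158],"gripper": 0.0854},{"delta_rot": [0,0,0],"xyz": [0,0,0],"gripper": 0.0854},{"delta_rot": [0,0,0],"xyz": [0,0,0],"gripper": 0.0854}]'

```text
time: 21.05
tool_pos: [0.562, -0.1824, 0.0313]
tcp_rot: [-1.992, 1.708, -0.544]
wrist_force: [-0.8, -0.0, 0.2]
width: 1.0
```

```bash
python3 - <<'E'
from h import *
show()
plan(*pose((.5486,-.1843,.034),8.5,35,-1),n=2)
E
```

```text
t 21.05 q [-0.59  0.13  2.33  1.15  0.44 -0.18] tcp [ 562.  -182.4   31.3] gp [ 551.2 -184.1   46.8] x [ 0.152 -0.988  0.002] z [ 0.57   0.086 -0.817] F [-0.8 -0.   0.2] w 85.4
n 2 rot [-0.0017  0.0002  0.0023] xyz [-0.0001  0.0048  0.0045] tot 0.013
```

Settle, then close, lift and rotate.

>>> arm_command --rows '[{"delta_rot": [-0.0017,0,0.0023],"xyz": [0,0.0048,0.0045],"gripper": 0.0854},{"delta_rot": [-0.0017,0,0.0023],"xyz": [0,0.0048,0.0045],"gripper": 0.0854},{"delta_rot": [0,0,0],"xyz": [0,0,0],"gripper": 0.0854},{"delta_rot": [0,0,0],"xyz": [0,0,0],"gripper": 0.03},{"delta_rot": [0,0,0],"xyz": [0,0,0],"gripper": 0.03},{"delta_rot": [0,0,0],"xyz": [0,0,0],"gripper": 0.03},{"delta_rot": [0,0,0],"xyz": [0,0,0],"gripper": 0.03},{"delta_rot": [0,0,0],"xyz": [0,0,0],"gripper": 0.03},{"delta_rot": [0,0,0],"xyz": [0,0,0],"gripper": 0.03},{"delta_rot": [0,0,0],"xyz": [0,0,0],"gripper": 0.03}]'

```text
time: 22.05
tool_pos: [0.5587, -0.1838, 0.0185]
tcp_rot: [-1.989, 1.716, -0.543]
wrist_force: [-3.5, 0.1, 4.5]
width: 0.411
```

```bash
python3 - <<'E'
from h import *
show()
E
```

```text
t 22.05 q [-0.59  0.16  2.34  1.2   0.43 -0.24] tcp [ 558.7 -183.8   18.5] gp [ 547.9 -185.4   34. ] x [ 0.146 -0.989  0.001] z [ 0.568  0.084 -0.819] F [-3.5  0.1  4.5] w 35.1
```

>>> arm_command --rows '[{"delta_rot": [0,0,0],"xyz": [0,-0.005,-0.007],"gripper": 0.03},{"delta_rot": [0,0,0],"xyz": [0,-0.012,-0.018],"gripper": 0.03},{"delta_rot": [0,0,0],"xyz": [0,-0.012,-0.018],"gripper": 0.03},{"delta_rot": [0,0,0],"xyz": [0,-0.012,-0.018],"gripper": 0.03},{"delta_rot": [0,0,0],"xyz": [0,-0.005,-0.007],"gripper": 0.03},{"delta_rot": [0,0,0],"xyz": [0,0,0],"gripper": 0.03}]'

```text
time: 22.65
tool_pos: [0.5577, -0.1841, 0.1013]
tcp_rot: [-1.989, 1.715, -0.544]
wrist_force: [0.2, 0.4, -1.8]
width: 0.417
```

```bash
python3 - <<'E'
from h import *
show()
plan(*pose((.55,-.0715,.12),0,-55,-1),n=15)
E
```

```text
t 22.65 q [-0.59 -0.01  2.31  0.87  0.53  0.13] tcp [ 557.7 -184.1  101.3] gp [ 546.9 -185.7  116.9] x [ 0.147 -0.989  0.002] z [ 0.569  0.083 -0.818] F [ 0.2  0.4 -1.8] w 35.6
n 15 rot [-0.1046 -0.002   0.0107] xyz [-0.0076  0.0011 -0.0003] tot 0.115
```

>>> arm_command --rows '[{"delta_rot": [-0.1046,-0.002,0.0107],"xyz": [-0.0076,0.0011,-0.0003],"gripper": 0.03},{"delta_rot": [-0.1046,-0.002,0.0107],"xyz": [-0.0076,0.0011,-0.0003],"gripper": 0.03},{"delta_rot": [-0.1046,-0.002,0.0107],"xyz": [-0.0076,0.0011,-0.0003],"gripper": 0.03},{"delta_rot": [-0.1046,-0.002,0.0107],"xyz": [-0.0076,0.0011,-0.0003],"gripper": 0.03},{"delta_rot": [-0.1046,-0.002,0.0107],"xyz": [-0.0076,0.0011,-0.0003],"gripper": 0.03},{"delta_rot": [-0.1046,-0.002,0.0107],"xyz": [-0.0076,0.0011,-0.0003],"gripper": 0.03},{"delta_rot": [-0.1046,-0.002,0.0107],"xyz": [-0.0076,0.0011,-0.0003],"gripper": 0.03},{"delta_rot": [-0.1046,-0.002,0.0107],"xyz": [-0.0076,0.0011,-0.0003],"gripper": 0.03}]'

```text
time: 23.45
tool_pos: [0.5414, -0.1245, 0.0998]
tcp_rot: [2.217, -2.045, -0.24]
wrist_force: [-0.4, -0.3, -2.5]
width: 0.413
```

>>> arm_command --rows '[{"delta_rot": [-0.1046,-0.002,0.0107],"xyz": [-0.0076,0.0011,-0.0003],"gripper": 0.03},{"delta_rot": [-0.1046,-0.002,0.0107],"xyz": [-0.0076,0.0011,-0.0003],"gripper": 0.03},{"delta_rot": [-0.1046,-0.002,0.0107],"xyz": [-0.0076,0.0011,-0.0003],"gripper": 0.03},{"delta_rot": [-0.1046,-0.002,0.0107],"xyz": [-0.0076,0.0011,-0.0003],"gripper": 0.03},{"delta_rot": [-0.1046,-0.002,0.0107],"xyz": [-0.0076,0.0011,-0.0003],"gripper": 0.03},{"delta_rot": [-0.1046,-0.002,0.0107],"xyz": [-0.0076,0.0011,-0.0003],"gripper": 0.03},{"delta_rot": [-0.1046,-0.002,0.0107],"xyz": [-0.0076,0.0011,-0.0003],"gripper": 0.03},{"delta_rot": [0,0,0],"xyz": [0,0,0],"gripper": 0.03},{"delta_rot": [0,0,0],"xyz": [0,0,0],"gripper": 0.03}]'

```text
time: 24.35
tool_pos: [0.5334, -0.0725, 0.1055]
tcp_rot: [1.681, -1.659, -0.837]
wrist_force: [0.3, -0.4, -2.4]
width: 0.413
```

```bash
python3 - <<'E'
from h import *
show()
plan(*pose((.55,-.0715,.038),0,-55,-1),n=8)
E
```

```text
t 24.35 q [-0.12  0.74  1.42 -0.1   1.9   1.45] tcp [533.4 -72.5 105.5] gp [548.6 -72.5 117. ] x [ 0.008 -1.    -0.011] z [-0.797  0.    -0.603] F [ 0.3 -0.4 -2.4] w 35.2
n 8 rot [-0.0046  0.      0.0017] xyz [-0.0001 -0.008   0.0057] tot 0.078
```

>>> arm_command --rows '[{"delta_rot": [-0.0046,0,0.0017],"xyz": [0,-0.008,0.0057],"gripper": 0.03},{"delta_rot": [-0.0046,0,0.0017],"xyz": [0,-0.008,0.0057],"gripper": 0.03},{"delta_rot": [-0.0046,0,0.0017],"xyz": [0,-0.008,0.0057],"gripper": 0.03},{"delta_rot": [-0.0046,0,0.0017],"xyz": [0,-0.008,0.0057],"gripper": 0.03},{"delta_rot": [-0.0046,0,0.0017],"xyz": [0,-0.008,0.0057],"gripper": 0.03},{"delta_rot": [-0.0046,0,0.0017],"xyz": [0,-0.008,0.0057],"gripper": 0.03},{"delta_rot": [-0.0046,0,0.0017],"xyz": [0,-0.008,0.0057],"gripper": 0.03},{"delta_rot": [-0.0046,0,0.0017],"xyz": [0,-0.008,0.0057],"gripper": 0.03},{"delta_rot": [0,0,0],"xyz": [0,0,0],"gripper": 0.03},{"delta_rot": [0,0,0],"xyz": [0,0,0],"gripper": 0.03}]'

```text
time: 25.35
tool_pos: [0.5349, -0.0723, 0.0291]
tcp_rot: [1.642, -1.645, -0.854]
wrist_force: [-0.3, 1.0, -2.8]
width: 0.417
```

```bash
python3 - <<'E'
from h import *
show()
plan(*pose((.55,-.0715,.0355),0,-55,-1),n=2)
E
```

```text
t 25.35 q [-0.12  0.85  1.41 -0.1   1.84  1.48] tcp [534.9 -72.3  29.1] gp [550.5 -72.3  40. ] x [-0.001 -1.     0.001] z [-0.819 -0.    -0.574] F [-0.3  1.  -2.8] w 35.6
n 2 rot [-0.0003 -0.0001 -0.0008] xyz [-0.0004 -0.0017  0.0015] tot 0.005
```

>>> arm_command --rows '[{"delta_rot": [0,0,0],"xyz": [0,-0.0016,0.0012],"gripper": 0.03},{"delta_rot": [0,0,0],"xyz": [0,-0.0016,0.0012],"gripper": 0.03},{"delta_rot": [0,0,0],"xyz": [0,0,0],"gripper": 0.03}]'

```text
time: 25.65
tool_pos: [0.5352, -0.0724, 0.0256]
tcp_rot: [1.643, -1.646, -0.853]
wrist_force: [0.9, -0.7, -2.3]
width: 0.417
```

>>> arm_command --rows '[{"delta_rot": [0,0,0],"xyz": [0,-0.0008,0.0006],"gripper": 0.03},{"delta_rot": [0,0,0],"xyz": [0,0,0],"gripper": 0.03}]'

```text
time: 25.85
tool_pos: [0.535, -0.0724, 0.0245]
tcp_rot: [1.643, -1.646, -0.853]
wrist_force: [0.4, 0.1, -3.4]
width: 0.417
```

>>> arm_command --rows '[{"delta_rot": [0,0,0],"xyz": [0,-0.0008,0.0006],"gripper": 0.03},{"delta_rot": [0,0,0],"xyz": [0,0,0],"gripper": 0.03}]'

```text
time: 26.05
tool_pos: [0.5351, -0.0724, 0.0239]
tcp_rot: [1.643, -1.645, -0.853]
wrist_force: [0.8, -0.7, -0.0]
width: 0.412
```

>>> arm_command --rows '[{"delta_rot": [0,0,0],"xyz": [0,-0.0004,0.0003],"gripper": 0.045},{"delta_rot": [0,0,0],"xyz": [0,0,0],"gripper": 0.055},{"delta_rot": [0,0,0],"xyz": [0,0,0],"gripper": 0.0854},{"delta_rot": [0,0,0],"xyz": [0,0,0],"gripper": 0.0854},{"delta_rot": [0,0,0],"xyz": [0,0,-0.005],"gripper": 0.0854},{"delta_rot": [0,0,0],"xyz": [0,0,-0.02],"gripper": 0.0854},{"delta_rot": [0,0,0],"xyz": [0,0,-0.03],"gripper": 0.0854},{"delta_rot": [0,0,0],"xyz": [0,0.03,-0.03],"gripper": 0.0854},{"delta_rot": [0,0,0],"xyz": [0,0.03,-0.02],"gripper": 0.0854},{"delta_rot": [0,0,0],"xyz": [0,0,0],"gripper": 0.0854},{"delta_rot": [0,0,0],"xyz": [0,0,0],"gripper": 0.0854}]'

```text
time: 27.15
tool_pos: [0.5875, -0.0723, 0.1339]
tcp_rot: [1.645, -1.648, -0.85]
wrist_force: [0.3, 0.9, -1.0]
width: 1.001
```

```bash
python3 - <<'E'
from h import *
show()
plan(*pose((.5406,-.0724,.13),0,35,-1),n=18)
d=snap('side','s9')
print(blob(d,(.545,-.072),.05,.059,.07))
cv2.imwrite('pics/c3.png',cv2.resize(d['pixels'][180:280,270:370,::-1],None,fx=6,fy=6,interpolation=2))
E
```

```text
t 27.15 q [-0.11  0.82  1.24 -0.1   2.03  1.46] tcp [587.5 -72.3 133.9] gp [603.  -72.3 144.9] x [-0.001 -1.     0.002] z [-0.816 -0.    -0.578] F [ 0.3  0.9 -1. ] w 85.4
n 18 rot [ 0.087  -0.0001 -0.0001] xyz [0.     0.0019 0.0016] tot 0.041
{'c': array([544.3, -70.2]), 'size': array([49.5, 43.7]), 'yaw': 3.0, 'n': 103, 'zmed': 0.0647, 'mean': array([542.6, -69.4])}
```

View pics/c3.png

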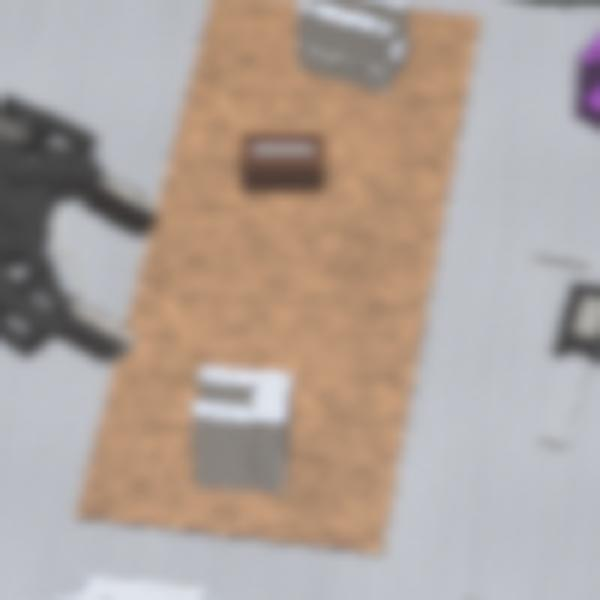

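>>> arm_command --rows '[{"delta_rot": [0.087,0,0],"xyz": [0,0.0019,0.0016],"gripper": 0.0854},{"delta_rot": [0.087,0,0],"xyz": [0,0.0019,0.0016],"gripper": 0.0854},{"delta_rot": [0.087,0,0],"xyz": [0,0.0019,0.0016],"gripper": 0.0854},{"delta_rot": [0.087,0,0],"xyz": [0,0.0019,0.0016],"gripper": 0.0854},{"delta_rot": [0.087,0,0],"xyz": [0,0.0019,0.0016],"gripper": 0.0854},{"delta_rot": [0.087,0,0],"xyz": [0,0.0019,0.0016],"gripper": 0.0854},{"delta_rot": [0.087,0,0],"xyz": [0,0.0019,0.0016],"gripper": 0.0854},{"delta_rot": [0.087,0,0],"xyz": [0,0.0019,0.0016],"gripper": 0.0854},{"delta_rot": [0.087,0,0],"xyz": [0,0.0019,0.0016],"gripper": 0.0854}]'

```text
time: 28.1
tool_pos: [0.5635, -0.072, 0.1289]
tcp_rot: [2.129, -2.131, -0.185]
wrist_force: [0.4, -0.8, 0.8]
width: 0.999
```

>>> arm_command --rows '[{"delta_rot": [0.087,0,0],"xyz": [0,0.0019,0.0016],"gripper": 0.0854},{"delta_rot": [0.087,0,0],"xyz": [0,0.0019,0.0016],"gripper": 0.0854},{"delta_rot": [0.087,0,0],"xyz": [0,0.0019,0.0016],"gripper": 0.0854},{"delta_rot": [0.087,0,0],"xyz": [0,0.0019,0.0016],"gripper": 0.0854},{"delta_rot": [0.087,0,0],"xyz": [0,0.0019,0.0016],"gripper": 0.0854},{"delta_rot": [0.087,0,0],"xyz": [0,0.0019,0.0016],"gripper": 0.0854},{"delta_rot": [0.087,0,0],"xyz": [0,0.0019,0.0016],"gripper": 0.0854},{"delta_rot": [0.087,0,0],"xyz": [0,0.0019,0.0016],"gripper": 0.0854},{"delta_rot": [0.087,0,0],"xyz": [0,0.0019,0.0016],"gripper": 0.0854},{"delta_rot": [0,0,0],"xyz": [0,0,0],"gripper": 0.0854},{"delta_rot": [0,0,0],"xyz": [0,0,0],"gripper": 0.0854},{"delta_rot": [0,0,0],"xyz": [0,0,0],"gripper": 0.0854}]'

```text
time: 29.3
tool_pos: [0.5518, -0.0725, 0.1146]
tcp_rot: [-1.875, 1.875, -0.59]
wrist_force: [0.6, -0.4, -0.1]
width: 0.999
```

```bash
python3 - <<'E'
from h import *
show()
plan(*pose((.5406,-.0724,.038),0,35,-1),n=5)
E
```

```text
t 29.3 q [-0.27 -0.16  2.41  0.48  0.33  0.89] tcp [551.8 -72.5 114.6] gp [541.  -72.5 130.2] x [-0.001 -1.     0.002] z [ 0.571 -0.002 -0.821] F [ 0.6 -0.4 -0.1] w 85.3
n 5 rot [ 0.0007 -0.0004  0.0001] xyz [-0.      0.0106  0.0151] tot 0.092
```

>>> arm_command --rows '[{"delta_rot": [0.0007,0,0],"xyz": [0,0.0106,0.0151],"gripper": 0.0854},{"delta_rot": [0.0007,0,0],"xyz": [0,0.0106,0.0151],"gripper": 0.0854},{"delta_rot": [0.0007,0,0],"xyz": [0,0.0106,0.0151],"gripper": 0.0854},{"delta_rot": [0.0007,0,0],"xyz": [0,0.0106,0.0151],"gripper": 0.0854},{"delta_rot": [0.0007,0,0],"xyz": [0,0.0106,0.0151],"gripper": 0.0854},{"delta_rot": [0,0,0],"xyz": [0,0,0],"gripper": 0.0854},{"delta_rot": [0,0,0],"xyz": [0,0,0],"gripper": 0.0854},{"delta_rot": [0,0,0],"xyz": [0,0,0],"gripper": 0.0854}]'

```text
time: 30.1
tool_pos: [0.5524, -0.0721, 0.0278]
tcp_rot: [-1.872, 1.869, -0.594]
wrist_force: [-0.1, 0.6, 0.4]
width: 0.996
```

```bash
python3 - <<'E'
from h import *
show()
plan(*pose((.5406,-.0724,.034),0,35,-1),n=2)
E
```

```text
t 30.1 q [-0.27  0.03  2.46  1.24  0.16  0.11] tcp [552.4 -72.1  27.8] gp [541.4 -72.1  43.3] x [ 0.001 -1.     0.001] z [ 0.576 -0.    -0.817] F [-0.1  0.6  0.4] w 85.0
n 2 rot [-0.0016 -0.0001  0.0007] xyz [0.0001 0.0031 0.0036] tot 0.009
```

>>> arm_command --rows '[{"delta_rot": [-0.0016,0,0],"xyz": [0,0.0031,0.0036],"gripper": 0.0854},{"delta_rot": [0,0,0],"xyz": [0,0.0031,0.0036],"gripper": 0.0854},{"delta_rot": [0,0,0],"xyz": [0,0,0],"gripper": 0.0854},{"delta_rot": [0,0,0],"xyz": [0,0,0],"gripper": 0.03},{"delta_rot": [0,0,0],"xyz": [0,0,0],"gripper": 0.03},{"delta_rot": [0,0,0],"xyz": [0,0,0],"gripper": 0.03},{"delta_rot": [0,0,0],"xyz": [0,0,0],"gripper": 0.03},{"delta_rot": [0,0,0],"xyz": [0,0,0],"gripper": 0.03},{"delta_rot": [0,0,0],"xyz": [0,0,0],"gripper": 0.03},{"delta_rot": [0,0,0],"xyz": [0,0,0],"gripper": 0.03}]'

```text
time: 31.1
tool_pos: [0.5502, -0.072, 0.0174]
tcp_rot: [-1.873, 1.872, -0.591]
wrist_force: [-2.5, -0.1, 6.1]
width: 0.413
```

```bash
python3 - <<'E'
from h import *
show()
E
```

```text
t 31.1 q [-0.27  0.06  2.46  1.39  0.16 -0.04] tcp [550.2 -72.   17.4] gp [539.3 -72.   33. ] x [ 0. -1.  0.] z [ 0.574 -0.    -0.819] F [-2.5 -0.1  6.1] w 35.3
```

>>> arm_command --rows '[{"delta_rot": [0,0,0],"xyz": [0,-0.005,-0.007],"gripper": 0.03},{"delta_rot": [0,0,0],"xyz": [0,-0.012,-0.018],"gripper": 0.03},{"delta_rot": [0,0,0],"xyz": [0,-0.015,-0.022],"gripper": 0.03},{"delta_rot": [0,0,0],"xyz": [0,-0.015,-0.022],"gripper": 0.03},{"delta_rot": [0,0,0],"xyz": [0,-0.005,-0.007],"gripper": 0.03},{"delta_rot": [0,0,0],"xyz": [0,0,0],"gripper": 0.03}]'

```text
time: 31.7
tool_pos: [0.5506, -0.0707, 0.0991]
tcp_rot: [-1.871, 1.866, -0.59]
wrist_force: [-0.5, 1.0, -2.4]
width: 0.416
```

>>> arm_command --rows '[{"delta_rot": [-0.1309,0,0],"xyz": [0,0.0025,-0.0002],"gripper": 0.03},{"delta_rot": [-0.1309,0,0],"xyz": [0,0.0025,-0.0002],"gripper": 0.03},{"delta_rot": [-0.1309,0,0],"xyz": [0,0.0025,-0.0002],"gripper": 0.03},{"delta_rot": [-0.1309,0,0],"xyz": [0,0.0025,-0.0002],"gripper": 0.03},{"delta_rot": [-0.1309,0,0],"xyz": [0,0.0025,-0.0002],"gripper": 0.03},{"delta_rot": [-0.1309,0,0],"xyz": [0,0.0025,-0.0002],"gripper": 0.03},{"delta_rot": [-0.1309,0,0],"xyz": [0,0.0025,-0.0002],"gripper": 0.03},{"delta_rot": [-0.1309,0,0],"xyz": [0,0.0025,-0.0002],"gripper": 0.03},{"delta_rot": [-0.1309,0,0],"xyz": [0,0.0025,-0.0002],"gripper": 0.03},{"delta_rot": [-0.1309,0,0],"xyz": [0,0.0025,-0.0002],"gripper": 0.03},{"delta_rot": [-0.1309,0,0],"xyz": [0,0.0025,-0.0002],"gripper": 0.03},{"delta_rot": [-0.1309,0,0],"xyz": [0,0.0025,-0.0002],"gripper": 0.03}]'

```text
time: 32.9
tool_pos: [0.5248, -0.0673, 0.1]
tcp_rot: [1.683, -1.657, -0.838]
wrist_force: [-0.6, -1.0, -2.9]
width: 0.413
```

>>> arm_command --rows '[{"delta_rot": [0,0,0],"xyz": [0,0,0],"gripper": 0.03},{"delta_rot": [0,0,0],"xyz": [0,0,0],"gripper": 0.03}]'

```text
time: 33.1
tool_pos: [0.5237, -0.0674, 0.0987]
tcp_rot: [1.684, -1.659, -0.836]
wrist_force: [-0.6, 0.7, -1.7]
width: 0.414
```

```bash
python3 - <<'E'
from h import *
show()
E
```

```text
t 33.1 q [-0.12  0.73  1.46 -0.1   1.88  1.46] tcp [523.7 -67.4  98.7] gp [538.9 -67.4 110.1] x [ 0.009 -1.    -0.012] z [-0.797  0.    -0.605] F [-0.6  0.7 -1.7] w 35.4
```

```bash
python3 - <<'E'
from h import *
print([pix2w(load('top0'),u,v).round(3) for u,v in((97,272),(107,247))])
plan(*pose((.540,-.0674,.172),0,-55,-1),n=3)
plan(*pose((.5748,.2846,.172),-1.2,-55,-1),c=pose((.540,-.0674,.172),0,-55,-1),n=16)
E
```

```text
[array([0.46 , 0.464, 0.122]), array([0.529, 0.469, 0.056])]
n 3 rot [-0.0128 -0.0001  0.0051] xyz [-0.0002  0.0166 -0.0126] tot 0.062
n 16 rot [ 0.     -0.0011  0.0008] xyz [-0.022  -0.0011 -0.0016] tot 0.354
```

>>> arm_command --rows '[{"delta_rot": [-0.0128,0,0.005],"xyz": [-0.0002,0.0166,-0.0126],"gripper": 0.03},{"delta_rot": [-0.0128,0,0.005],"xyz": [-0.0002,0.0166,-0.0126],"gripper": 0.03},{"delta_rot": [-0.0128,0,0.005],"xyz": [-0.0002,0.0166,-0.0126],"gripper": 0.03},{"delta_rot": [0,0,0],"xyz": [0,0,0],"gripper": 0.03}]'

```text
time: 33.5
tool_pos: [0.5268, -0.0678, 0.1685]
tcp_rot: [1.65, -1.652, -0.845]
wrist_force: [0.5, -0.2, -2.3]
width: 0.415
```

>>> arm_command --rows '[{"delta_rot": [0,-0.001,0.0008],"xyz": [-0.022,-0.0011,-0.0016],"gripper": 0.03},{"delta_rot": [0,-0.001,0.0008],"xyz": [-0.022,-0.0011,-0.0016],"gripper": 0.03},{"delta_rot": [0,-0.001,0.0008],"xyz": [-0.022,-0.0011,-0.0016],"gripper": 0.03},{"delta_rot": [0,-0.001,0.0008],"xyz": [-0.022,-0.0011,-0.0016],"gripper": 0.03},{"delta_rot": [0,-0.001,0.0008],"xyz": [-0.022,-0.0011,-0.0016],"gripper": 0.03},{"delta_rot": [0,-0.001,0.0008],"xyz": [-0.022,-0.0011,-0.0016],"gripper": 0.03},{"delta_rot": [0,-0.001,0.0008],"xyz": [-0.022,-0.0011,-0.0016],"gripper": 0.03},{"delta_rot": [0,-0.001,0.0008],"xyz": [-0.022,-0.0011,-0.0016],"gripper": 0.03}]'

```text
time: 34.3
tool_pos: [0.5417, 0.1103, 0.1639]
tcp_rot: [1.636, -1.655, -0.856]
wrist_force: [0.8, 0.0, -2.9]
width: 0.416
```

```bash
python3 - <<'E'
from h import *
show()
plan(*pose((.5748,.2846,.172),-1.2,-55,-1),n=9)
E
```

```text
t 34.3 q [0.1  0.72 1.35 0.1  2.02 1.68] tcp [541.7 110.3 163.9] gp [557.2 110.1 174.9] x [-0.01  -1.     0.003] z [-0.818  0.006 -0.576] F [ 0.8  0.  -2.9] w 35.6
n 9 rot [-0.0003 -0.0012  0.0005] xyz [-0.0194 -0.0012 -0.0012] tot 0.176
```

>>> arm_command --rows '[{"delta_rot": [0,-0.0012,0.0005],"xyz": [-0.0194,-0.0012,-0.0012],"gripper": 0.03},{"delta_rot": [0,-0.0012,0.0005],"xyz": [-0.0194,-0.0012,-0.0012],"gripper": 0.03},{"delta_rot": [0,-0.0012,0.0005],"xyz": [-0.0194,-0.0012,-0.0012],"gripper": 0.03},{"delta_rot": [0,-0.0012,0.0005],"xyz": [-0.0194,-0.0012,-0.0012],"gripper": 0.03},{"delta_rot": [0,-0.0012,0.0005],"xyz": [-0.0194,-0.0012,-0.0012],"gripper": 0.03},{"delta_rot": [0,-0.0012,0.0005],"xyz": [-0.0194,-0.0012,-0.0012],"gripper": 0.03},{"delta_rot": [0,-0.0012,0.0005],"xyz": [-0.0194,-0.0012,-0.0012],"gripper": 0.03},{"delta_rot": [0,-0.0012,0.0005],"xyz": [-0.0194,-0.0012,-0.0012],"gripper": 0.03},{"delta_rot": [0,-0.0012,0.0005],"xyz": [-0.0194,-0.0012,-0.0012],"gripper": 0.03},{"delta_rot": [0,0,0],"xyz": [0,0,0],"gripper": 0.03},{"delta_rot": [0,0,0],"xyz": [0,0,0],"gripper": 0.03}]'

```text
time: 35.4
tool_pos: [0.5592, 0.2832, 0.161]
tcp_rot: [1.631, -1.665, -0.863]
wrist_force: [0.2, -0.1, -2.3]
width: 0.417
```

```bash
python3 - <<'E'
from h import *
show()
plan(*pose((.5748,.2846,.093),-1.2,-55,-1),n=7)
E
```

```text
t 35.4 q [0.29 0.82 1.18 0.29 2.05 1.89] tcp [559.2 283.2 161. ] gp [574.7 282.9 171.9] x [-0.02  -1.     0.001] z [-0.817  0.016 -0.576] F [ 0.2 -0.1 -2.3] w 35.6
n 7 rot [-0.0004 -0.0001 -0.    ] xyz [-0.0002 -0.0092  0.0065] tot 0.079
```

>>> arm_command --rows '[{"delta_rot": [-0.0004,0,0],"xyz": [-0.0002,-0.0092,0.0065],"gripper": 0.03},{"delta_rot": [-0.0004,0,0],"xyz": [-0.0002,-0.0092,0.0065],"gripper": 0.03},{"delta_rot": [-0.0004,0,0],"xyz": [-0.0002,-0.0092,0.0065],"gripper": 0.03},{"delta_rot": [-0.0004,0,0],"xyz": [-0.0002,-0.0092,0.0065],"gripper": 0.03},{"delta_rot": [-0.0004,0,0],"xyz": [-0.0002,-0.0092,0.0065],"gripper": 0.03},{"delta_rot": [-0.0004,0,0],"xyz": [-0.0002,-0.0092,0.0065],"gripper": 0.03},{"delta_rot": [-0.0004,0,0],"xyz": [-0.0002,-0.0092,0.0065],"gripper": 0.03},{"delta_rot": [0,0,0],"xyz": [0,0,0],"gripper": 0.03},{"delta_rot": [0,0,0],"xyz": [0,0,0],"gripper": 0.03}]'

```text
time: 36.3
tool_pos: [0.5589, 0.284, 0.0821]
tcp_rot: [1.627, -1.663, -0.867]
wrist_force: [-0.1, -0.3, -3.3]
width: 0.417
```

```bash
python3 - <<'E'
from h import *
show()
plan(*pose((.5748,.2846,.0885),-1.2,-55,-1),n=3)
E
```

```text
t 36.3 q [0.29 0.9  1.2  0.28 1.96 1.86] tcp [558.9 284.   82.1] gp [574.4 283.6  93. ] x [-0.021 -1.     0.   ] z [-0.82   0.017 -0.573] F [-0.1 -0.3 -3.3] w 35.6
n 3 rot [ 0.0004  0.0001 -0.0002] xyz [-0.0003 -0.0013  0.0008] tot 0.005
```

>>> arm_command --rows '[{"delta_rot": [0.0004,0,0],"xyz": [-0.0003,-0.0014,0.001],"gripper": 0.03},{"delta_rot": [0.0004,0,0],"xyz": [-0.0003,-0.0013,0.0009],"gripper": 0.03},{"delta_rot": [0.0004,0,0],"xyz": [-0.0003,-0.0013,0.0009],"gripper": 0.03},{"delta_rot": [0,0,0],"xyz": [0,0,0],"gripper": 0.03}]'

```text
time: 36.7
tool_pos: [0.5591, 0.285, 0.0776]
tcp_rot: [1.629, -1.665, -0.865]
wrist_force: [-0.6, 0.0, -2.3]
width: 0.416
```

>>> arm_command --rows '[{"delta_rot": [0,0,0],"xyz": [0,-0.0008,0.0006],"gripper": 0.03},{"delta_rot": [0,0,0],"xyz": [0,0,0],"gripper": 0.03}]'

```text
time: 36.9
tool_pos: [0.5592, 0.285, 0.077]
tcp_rot: [1.629, -1.665, -0.866]
wrist_force: [1.1, 0.4, -1.0]
width: 0.418
```

>>> arm_command --rows '[{"delta_rot": [0,0,0],"xyz": [0,-0.0006,0.0005],"gripper": 0.03},{"delta_rot": [0,0,0],"xyz": [0,0,0],"gripper": 0.03}]'

```text
time: 37.1
tool_pos: [0.5592, 0.2849, 0.0769]
tcp_rot: [1.629, -1.664, -0.866]
wrist_force: [0.7, -0.3, 4.7]
width: 0.416
```

Contact. Release and retreat as before.

>>> arm_command --rows '[{"delta_rot": [0,0,0],"xyz": [0,0.0004,-0.0003],"gripper": 0.045},{"delta_rot": [0,0,0],"xyz": [0,0,0],"gripper": 0.055},{"delta_rot": [0,0,0],"xyz": [0,0,0],"gripper": 0.0854},{"delta_rot": [0,0,0],"xyz": [0,0,0],"gripper": 0.0854},{"delta_rot": [0,0,0],"xyz": [0,0,0],"gripper": 0.0854},{"delta_rot": [0,0,0],"xyz": [0,0,-0.01],"gripper": 0.0854},{"delta_rot": [0,0,0],"xyz": [0,0,-0.02],"gripper": 0.0854},{"delta_rot": [0,0,0],"xyz": [0,0,-0.03],"gripper": 0.0854},{"delta_rot": [0,0,0],"xyz": [0,0.02,-0.04],"gripper": 0.0854},{"delta_rot": [0,0,0],"xyz": [0,0.03,-0.02],"gripper": 0.0854},{"delta_rot": [0,0,0],"xyz": [0,0.03,0],"gripper": 0.0854},{"delta_rot": [0,0,0],"xyz": [0,0,0],"gripper": 0.0854}]'

```text
time: 38.3
tool_pos: [0.6126, 0.2844, 0.2167]
tcp_rot: [1.637, -1.669, -0.863]
wrist_force: [0.0, 1.1, 0.2]
width: 1.002
```

```bash
python3 - <<'E'
from h import *
show()
d=snap('side','s10'); e=snap('top','t10')
for x in (d,e):
    print(blob(x,(.572,.115),.05,.098,.11),blob(x,(.576,.285),.05,.098,.11))
    print(blob(x,(.521,-.414),.06,.047,.062))
cv2.imwrite('pics/c3.png',cv2.resize(d['pixels'][260:360,230:350,::-1],None,fx=6,fy=6,interpolation=2))
E
```

```text
t 38.3 q [0.27 0.88 0.98 0.3  2.2  1.92] tcp [612.6 284.4 216.7] gp [628.  284.  227.7] x [-0.021 -1.    -0.003] z [-0.814  0.019 -0.581] F [0.  1.1 0.2] w 85.6
{'c': array([571.6, 117.7]), 'size': array([60.3, 45. ]), 'yaw': 0.4, 'n': 200, 'zmed': 0.1047, 'mean': array([570.9, 117.8])} {'c': array([574.7, 285.2]), 'size': array([60.3, 42.8]), 'yaw': -1.7, 'n': 226, 'zmed': 0.1057, 'mean': array([574.1, 287.2])}
None
{'c': array([573.3, 114.9]), 'size': array([60.8, 35.9]), 'yaw': -1.4, 'n': 375, 'zmed': 0.1058, 'mean': array([572.2, 115. ])} None
{'c': array([ 516.7, -404.7]), 'size': array([61. , 37.4]), 'yaw': -17.8, 'n': 225, 'zmed': 0.0532, 'mean': array([ 517. , -404.6])}
```

View pics/c3.png

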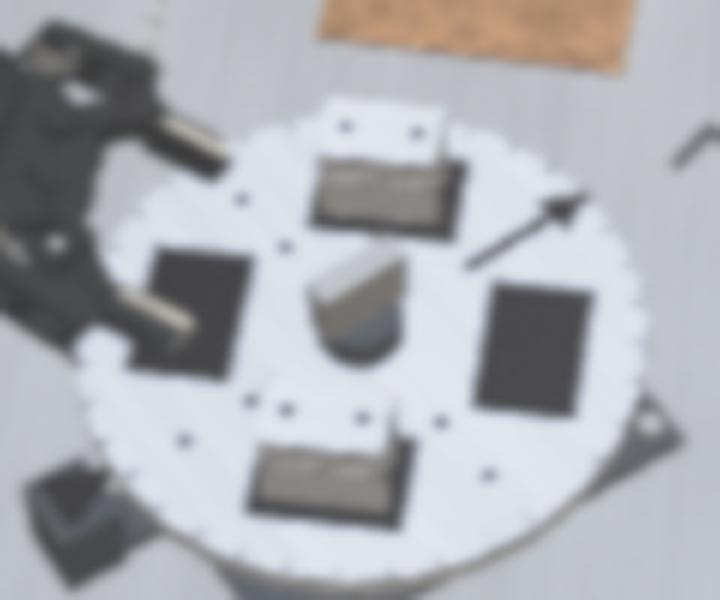

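View pics/t10.png

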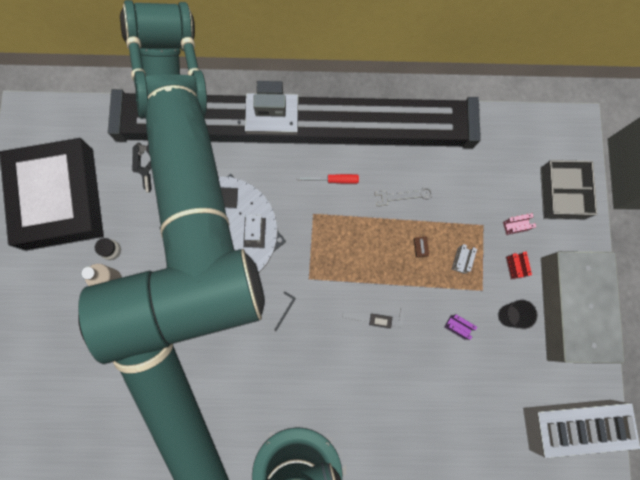

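```bash
python3 - <<'E'
from h import *
print([pix2w(load('top0'),u,v).round(3) for u,v in((517,310),(461,326))])
plan(*pose((.57,.1,.23),-5,0,-1),n=10)
plan(*pose((.5168,-.4048,.16),-17.7,35,-1),c=pose((.57,.1,.23),-5,0,-1),n=18)
E
```

```text
[array([ 0.395, -0.544,  0.004]), array([ 0.353, -0.399,  0.013])]
n 10 rot [ 0.0956 -0.0031  0.0061] xyz [0.0186 0.0028 0.0018] tot 0.189
n 18 rot [0.0338 0.0038 0.0119] xyz [ 0.0281 -0.0018  0.0048] tot 0.514
```

>>> arm_command --rows '[{"delta_rot": [0.0956,-0.003,0.006],"xyz": [0.0186,0.0028,0.0018],"gripper": 0.0854},{"delta_rot": [0.0956,-0.003,0.006],"xyz": [0.0186,0.0028,0.0018],"gripper": 0.0854},{"delta_rot": [0.0956,-0.003,0.006],"xyz": [0.0186,0.0028,0.0018],"gripper": 0.0854},{"delta_rot": [0.0956,-0.003,0.006],"xyz": [0.0186,0.0028,0.0018],"gripper": 0.0854},{"delta_rot": [0.0956,-0.003,0.006],"xyz": [0.0186,0.0028,0.0018],"gripper": 0.0854},{"delta_rot": [0.0956,-0.003,0.006],"xyz": [0.0186,0.0028,0.0018],"gripper": 0.0854},{"delta_rot": [0.0956,-0.003,0.006],"xyz": [0.0186,0.0028,0.0018],"gripper": 0.0854},{"delta_rot": [0.0956,-0.003,0.006],"xyz": [0.0186,0.0028,0.0018],"gripper": 0.0854},{"delta_rot": [0.0956,-0.003,0.006],"xyz": [0.0186,0.0028,0.0018],"gripper": 0.0854},{"delta_rot": [0.0956,-0.003,0.006],"xyz": [0.0186,0.0028,0.0018],"gripper": 0.0854},{"delta_rot": [0,0,0],"xyz": [0,0,0],"gripper": 0.0854}]'

```text
time: 39.5
tool_pos: [0.5654, 0.0975, 0.2074]
tcp_rot: [2.117, -2.311, -0.005]
wrist_force: [-0.5, 0.2, -0.4]
width: 1.003
```

>>> arm_command --rows '[{"delta_rot": [0.0338,0.0038,0.0119],"xyz": [0.0281,-0.0018,0.0048],"gripper": 0.0854},{"delta_rot": [0.0338,0.0038,0.0119],"xyz": [0.0281,-0.0018,0.0048],"gripper": 0.0854},{"delta_rot": [0.0338,0.0038,0.0119],"xyz": [0.0281,-0.0018,0.0048],"gripper": 0.0854},{"delta_rot": [0.0338,0.0038,0.0119],"xyz": [0.0281,-0.0018,0.0048],"gripper": 0.0854},{"delta_rot": [0.0338,0.0038,0.0119],"xyz": [0.0281,-0.0018,0.0048],"gripper": 0.0854},{"delta_rot": [0.0338,0.0038,0.0119],"xyz": [0.0281,-0.0018,0.0048],"gripper": 0.0854},{"delta_rot": [0.0338,0.0038,0.0119],"xyz": [0.0281,-0.0018,0.0048],"gripper": 0.0854},{"delta_rot": [0.0338,0.0038,0.0119],"xyz": [0.0281,-0.0018,0.0048],"gripper": 0.0854},{"delta_rot": [0.0338,0.0038,0.0119],"xyz": [0.0281,-0.0018,0.0048],"gripper": 0.0854}]'

```text
time: 40.4
tool_pos: [0.5574, -0.1553, 0.1713]
tcp_rot: [-1.869, 2.273, -0.363]
wrist_force: [0.3, 0.4, -1.0]
width: 0.998
```

```bash
python3 - <<'E'
from h import *
e=snap('top','t11'); print(blob(e,(.521,-.414),.06,.047,.062),blob(e,(.576,.285),.05,.098,.11),blob(e,(.572,.115),.05,.098,.11))
show()
plan(*pose((.5168,-.4048,.16),-17.7,35,-1),n=11)
cv2.imwrite('pics/c3.png',cv2.resize(e['pixels'][160:310,150:300,::-1],None,fx=4,fy=4,interpolation=2))
E
```

```text
{'c': array([ 516.8, -404.8]), 'size': array([60.5, 37. ]), 'yaw': -18.0, 'n': 222, 'zmed': 0.0533, 'mean': array([ 517.1, -404.3])} {'c': array([593.7, 246.5]), 'size': array([36.6, 32.1]), 'yaw': -15.5, 'n': 153, 'zmed': 0.105, 'mean': array([590.6, 250.1])} {'c': array([573.3, 115. ]), 'size': array([60.9, 36.3]), 'yaw': -0.5, 'n': 372, 'zmed': 0.1054, 'mean': array([572.8, 115. ])}
t 40.45 q [-0.33 -0.06  2.1   0.03  0.79  1.42] tcp [ 555.9 -158.1  170.1] gp [ 550.4 -156.6  188.2] x [-0.197 -0.98   0.021] z [ 0.287 -0.078 -0.955] F [-1.2 -2.5 -0.1] w 85.2
n 11 rot [0.0281 0.0027 0.0099] xyz [ 0.0226 -0.0017  0.0037] tot 0.253
```

View pics/c3.png

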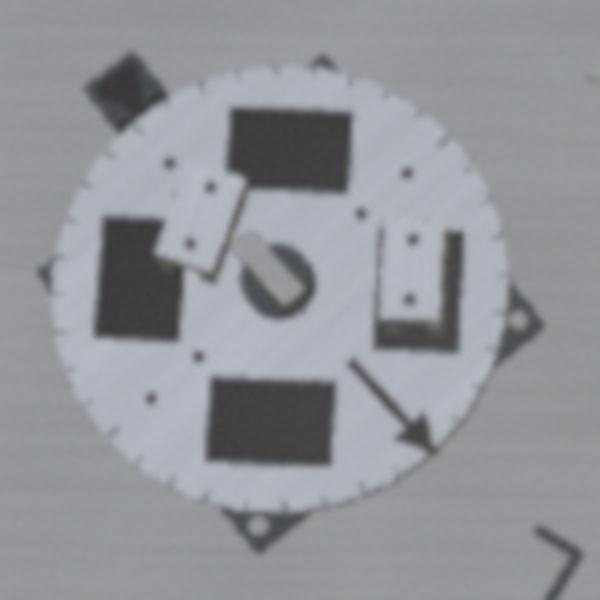

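>>> arm_command --rows '[{"delta_rot": [0.028,0.0027,0.0099],"xyz": [0.0226,-0.0017,0.0037],"gripper": 0.0854},{"delta_rot": [0.028,0.0027,0.0099],"xyz": [0.0226,-0.0017,0.0037],"gripper": 0.0854},{"delta_rot": [0.028,0.0027,0.0099],"xyz": [0.0226,-0.0017,0.0037],"gripper": 0.0854},{"delta_rot": [0.028,0.0027,0.0099],"xyz": [0.0226,-0.0017,0.0037],"gripper": 0.0854},{"delta_rot": [0.028,0.0027,0.0099],"xyz": [0.0226,-0.0017,0.0037],"gripper": 0.0854},{"delta_rot": [0.028,0.0027,0.0099],"xyz": [0.0226,-0.0017,0.0037],"gripper": 0.0854},{"delta_rot": [0.028,0.0027,0.0099],"xyz": [0.0226,-0.0017,0.0037],"gripper": 0.0854},{"delta_rot": [0.028,0.0027,0.0099],"xyz": [0.0226,-0.0017,0.0037],"gripper": 0.0854},{"delta_rot": [0.028,0.0027,0.0099],"xyz": [0.0226,-0.0017,0.0037],"gripper": 0.0854},{"delta_rot": [0.028,0.0027,0.0099],"xyz": [0.0226,-0.0017,0.0037],"gripper": 0.0854},{"delta_rot": [0.028,0.0027,0.0099],"xyz": [0.0226,-0.0017,0.0037],"gripper": 0.0854},{"delta_rot": [0,0,0],"xyz": [0,0,0],"gripper": 0.0854}]'

```text
time: 41.65
tool_pos: [0.5288, -0.4059, 0.1449]
tcp_rot: [-1.588, 2.18, -0.682]
wrist_force: [-0.0, 0.2, -0.5]
width: 1.003
```

>>> arm_command --rows '[{"delta_rot": [0,0,0],"xyz": [0,0,0],"gripper": 0.0854},{"delta_rot": [0,0,0],"xyz": [0,0,0],"gripper": 0.0854}]'

```text
time: 41.85
tool_pos: [0.5299, -0.4032, 0.1464]
tcp_rot: [-1.592, 2.176, -0.683]
wrist_force: [0.8, -0.4, 0.2]
width: 0.997
```

```bash
python3 - <<'E'
from h import *
show()
plan(*pose((.5168,-.4048,.045),-17.7,35,-1),n=6)
d=snap('side','s12')
print(blob(d,(.521,-.414),.06,.047,.062))
cv2.imwrite('pics/c3.png',np.hstack([cv2.resize(d['pixels'][270:350,240:340,::-1],None,fx=4,fy=4,interpolation=2),cv2.resize(d['pixels'][130:210,290:390,::-1],None,fx=4,fy=4,interpolation=2)]))
E
```

```text
t 41.85 q [-0.84  0.05  2.15  0.67  0.5   0.52] tcp [ 529.9 -403.2  146.4] gp [ 519.5 -400.   162. ] x [-0.301 -0.954 -0.004] z [ 0.548 -0.17  -0.819] F [ 0.8 -0.4  0.2] w 85.1
n 6 rot [0.     0.0008 0.    ] xyz [0.001  0.0113 0.0159] tot 0.117
{'c': array([ 517.2, -402.4]), 'size': array([62.4, 49.1]), 'yaw': -18.0, 'n': 104, 'zmed': 0.0524, 'mean': array([ 516.2, -404.1])}
```

View pics/c3.png

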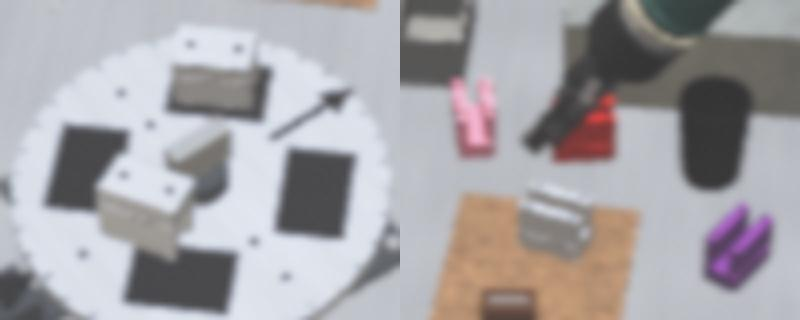

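>>> arm_command --rows '[{"delta_rot": [0,0.0008,0],"xyz": [0.001,0.0113,0.0159],"gripper": 0.0854},{"delta_rot": [0,0.0008,0],"xyz": [0.001,0.0113,0.0159],"gripper": 0.0854},{"delta_rot": [0,0.0008,0],"xyz": [0.001,0.0113,0.0159],"gripper": 0.0854},{"delta_rot": [0,0.0008,0],"xyz": [0.001,0.0113,0.0159],"gripper": 0.0854},{"delta_rot": [0,0.0008,0],"xyz": [0.001,0.0113,0.0159],"gripper": 0.0854},{"delta_rot": [0,0.0008,0],"xyz": [0.001,0.0113,0.0159],"gripper": 0.0854},{"delta_rot": [0,0,0],"xyz": [0,0,0],"gripper": 0.0854},{"delta_rot": [0,0,0],"xyz": [0,0,0],"gripper": 0.0854},{"delta_rot": [0,0,0],"xyz": [0,0,0],"gripper": 0.0854}]'

```text
time: 42.8
tool_pos: [0.5282, -0.4098, 0.0318]
tcp_rot: [-1.592, 2.178, -0.693]
wrist_force: [-0.1, 0.6, 0.3]
width: 1.0
```

```bash
python3 - <<'E'
from h import *
show()
plan(*pose((.5168,-.4048,.034),-17.9,35,-1),n=2)
E
```

```text
t 42.8 q [-0.85  0.24  2.2   1.1   0.34  0.03] tcp [ 528.2 -409.8   31.8] gp [ 517.8 -406.4   47.3] x [-0.304 -0.953  0.002] z [ 0.548 -0.177 -0.817] F [-0.1  0.6  0.3] w 85.4
n 2 rot [-0.0017 -0.      0.0021] xyz [-0.0006  0.0045  0.005 ] tot 0.013
```

>>> arm_command --rows '[{"delta_rot": [-0.0017,0,0.002],"xyz": [-0.0006,0.0045,0.005],"gripper": 0.0854},{"delta_rot": [-0.0017,0,0.002],"xyz": [-0.0006,0.0045,0.005],"gripper": 0.0854},{"delta_rot": [0,0,0],"xyz": [0,0,0],"gripper": 0.0854},{"delta_rot": [0,0,0],"xyz": [0,0,0],"gripper": 0.03},{"delta_rot": [0,0,0],"xyz": [0,0,0],"gripper": 0.03},{"delta_rot": [0,0,0],"xyz": [0,0,0],"gripper": 0.03},{"delta_rot": [0,0,0],"xyz": [0,0,0],"gripper": 0.03},{"delta_rot": [0,0,0],"xyz": [0,0,0],"gripper": 0.03},{"delta_rot": [0,0,0],"xyz": [0,0,0],"gripper": 0.03},{"delta_rot": [0,0,0],"xyz": [0,0,0],"gripper": 0.03}]'

```text
time: 43.8
tool_pos: [0.5263, -0.4083, 0.0176]
tcp_rot: [-1.588, 2.184, -0.688]
wrist_force: [-3.4, 0.6, 5.5]
width: 0.414
```

```bash
python3 - <<'E'
from h import *
show()
E
```

```text
t 43.8 q [-0.85  0.26  2.21  1.17  0.33 -0.03] tcp [ 526.3 -408.3   17.6] gp [ 516.  -405.    33.2] x [-0.308 -0.951 -0.   ] z [ 0.545 -0.176 -0.819] F [-3.4  0.6  5.5] w 35.3
```

>>> arm_command --rows '[{"delta_rot": [0,0,0],"xyz": [0,-0.005,-0.007],"gripper": 0.03},{"delta_rot": [0,0,0],"xyz": [0,-0.012,-0.018],"gripper": 0.03},{"delta_rot": [0,0,0],"xyz": [0,-0.016,-0.024],"gripper": 0.03},{"delta_rot": [0,0,0],"xyz": [0,-0.016,-0.024],"gripper": 0.03},{"delta_rot": [0,0,0],"xyz": [0,-0.008,-0.011],"gripper": 0.03},{"delta_rot": [0,0,0],"xyz": [0,0,0],"gripper": 0.03},{"delta_rot": [0,0,0],"xyz": [0,0,0],"gripper": 0.03}]'

```text
time: 44.5
tool_pos: [0.5242, -0.4067, 0.1171]
tcp_rot: [-1.589, 2.184, -0.683]
wrist_force: [-0.5, -0.2, -2.7]
width: 0.415
```

```bash
python3 - <<'E'
from h import *
show()
plan(*pose((.55,-.0715,.135),0,-55,-1),n=20)
E
```

```text
t 44.5 q [-0.85  0.09  2.17  0.73  0.46  0.43] tcp [ 524.2 -406.7  117.1] gp [ 513.8 -403.4  132.7] x [-0.307 -0.952 -0.002] z [ 0.544 -0.174 -0.821] F [-0.5 -0.2 -2.7] w 35.4
n 20 rot [-0.0777  0.0031 -0.0171] xyz [-0.0166  0.0026 -0.0008] tot 0.335
```

>>> arm_command --rows '[{"delta_rot": [-0.0777,0.003,-0.017],"xyz": [-0.0166,0.0026,-0.0008],"gripper": 0.03},{"delta_rot": [-0.0777,0.003,-0.017],"xyz": [-0.0166,0.0026,-0.0008],"gripper": 0.03},{"delta_rot": [-0.0777,0.003,-0.017],"xyz": [-0.0166,0.0026,-0.0008],"gripper": 0.03},{"delta_rot": [-0.0777,0.003,-0.017],"xyz": [-0.0166,0.0026,-0.0008],"gripper": 0.03},{"delta_rot": [-0.0777,0.003,-0.017],"xyz": [-0.0166,0.0026,-0.0008],"gripper": 0.03},{"delta_rot": [-0.0777,0.003,-0.017],"xyz": [-0.0166,0.0026,-0.0008],"gripper": 0.03},{"delta_rot": [-0.0777,0.003,-0.017],"xyz": [-0.0166,0.0026,-0.0008],"gripper": 0.03},{"delta_rot": [-0.0777,0.003,-0.017],"xyz": [-0.0166,0.0026,-0.0008],"gripper": 0.03},{"delta_rot": [-0.0777,0.003,-0.017],"xyz": [-0.0166,0.0026,-0.0008],"gripper": 0.03},{"delta_rot": [-0.0777,0.003,-0.017],"xyz": [-0.0166,0.0026,-0.0008],"gripper": 0.03}]'

```text
time: 45.5
tool_pos: [0.5387, -0.239, 0.1107]
tcp_rot: [1.927, -2.268, -0.143]
wrist_force: [0.3, -0.4, -2.0]
width: 0.413
```

>>> arm_command --rows '[{"delta_rot": [-0.0777,0.003,-0.017],"xyz": [-0.0166,0.0026,-0.0008],"gripper": 0.03},{"delta_rot": [-0.0777,0.003,-0.017],"xyz": [-0.0166,0.0026,-0.0008],"gripper": 0.03},{"delta_rot": [-0.0777,0.003,-0.017],"xyz": [-0.0166,0.0026,-0.0008],"gripper": 0.03},{"delta_rot": [-0.0777,0.003,-0.017],"xyz": [-0.0166,0.0026,-0.0008],"gripper": 0.03},{"delta_rot": [-0.0777,0.003,-0.017],"xyz": [-0.0166,0.0026,-0.0008],"gripper": 0.03},{"delta_rot": [-0.0777,0.003,-0.017],"xyz": [-0.0166,0.0026,-0.0008],"gripper": 0.03},{"delta_rot": [-0.0777,0.003,-0.017],"xyz": [-0.0166,0.0026,-0.0008],"gripper": 0.03},{"delta_rot": [-0.0777,0.003,-0.017],"xyz": [-0.0166,0.0026,-0.0008],"gripper": 0.03},{"delta_rot": [-0.0777,0.003,-0.017],"xyz": [-0.0166,0.0026,-0.0008],"gripper": 0.03},{"delta_rot": [-0.0777,0.003,-0.017],"xyz": [-0.0166,0.0026,-0.0008],"gripper": 0.03},{"delta_rot": [0,0,0],"xyz": [0,0,0],"gripper": 0.03},{"delta_rot": [0,0,0],"xyz": [0,0,0],"gripper": 0.03}]'

```text
time: 46.7
tool_pos: [0.535, -0.0727, 0.1224]
tcp_rot: [1.645, -1.645, -0.856]
wrist_force: [-0.3, -0.2, -2.5]
width: 0.419
```

```bash
python3 - <<'E'
from h import *
show()
plan(*pose((.55,-.0715,.039),0,-55,-1),n=9)
E
```

```text
t 46.7 q [-0.12  0.74  1.4  -0.1   1.95  1.46] tcp [535.  -72.7 122.4] gp [550.5 -72.7 133.3] x [-0.001 -1.    -0.002] z [-0.818  0.002 -0.575] F [-0.3 -0.2 -2.5] w 35.8
n 9 rot [-0.0002  0.0002  0.0001] xyz [-0.0001 -0.0085  0.0061] tot 0.094
```

>>> arm_command --rows '[{"delta_rot": [0,0,0],"xyz": [0,-0.0085,0.0061],"gripper": 0.03},{"delta_rot": [0,0,0],"xyz": [0,-0.0085,0.0061],"gripper": 0.03},{"delta_rot": [0,0,0],"xyz": [0,-0.0085,0.0061],"gripper": 0.03},{"delta_rot": [0,0,0],"xyz": [0,-0.0085,0.0061],"gripper": 0.03},{"delta_rot": [0,0,0],"xyz": [0,-0.0085,0.0061],"gripper": 0.03},{"delta_rot": [0,0,0],"xyz": [0,-0.0085,0.0061],"gripper": 0.03},{"delta_rot": [0,0,0],"xyz": [0,-0.0085,0.0061],"gripper": 0.03},{"delta_rot": [0,0,0],"xyz": [0,-0.0085,0.0061],"gripper": 0.03},{"delta_rot": [0,0,0],"xyz": [0,-0.0085,0.0061],"gripper": 0.03},{"delta_rot": [0,0,0],"xyz": [0,0,0],"gripper": 0.03},{"delta_rot": [0,0,0],"xyz": [0,0,0],"gripper": 0.03}]'

```text
time: 47.8
tool_pos: [0.5348, -0.073, 0.0307]
tcp_rot: [1.645, -1.647, -0.855]
wrist_force: [0.9, -0.5, -1.8]
width: 0.415
```

>>> arm_command --rows '[{"delta_rot": [0,0,0],"xyz": [0,-0.0016,0.0012],"gripper": 0.03},{"delta_rot": [0,0,0],"xyz": [0,-0.0016,0.0012],"gripper": 0.03},{"delta_rot": [0,0,0],"xyz": [0,0,0],"gripper": 0.03}]'

```text
time: 48.1
tool_pos: [0.535, -0.073, 0.0271]
tcp_rot: [1.646, -1.648, -0.854]
wrist_force: [-0.1, -0.1, -2.1]
width: 0.417
```

>>> arm_command --rows '[{"delta_rot": [0,0,0],"xyz": [0,-0.0008,0.0006],"gripper": 0.03},{"delta_rot": [0,0,0],"xyz": [0,0,0],"gripper": 0.03}]'

```text
time: 48.3
tool_pos: [0.5348, -0.073, 0.026]
tcp_rot: [1.646, -1.648, -0.854]
wrist_force: [-0.3, -0.5, -2.3]
width: 0.417
```

>>> arm_command --rows '[{"delta_rot": [0,0,0],"xyz": [0,-0.0008,0.0006],"gripper": 0.03},{"delta_rot": [0,0,0],"xyz": [0,0,0],"gripper": 0.03}]'

```text
time: 48.5
tool_pos: [0.5348, -0.073, 0.025]
tcp_rot: [1.645, -1.648, -0.854]
wrist_force: [0.8, -0.2, -2.7]
width: 0.415
```

>>> arm_command --rows '[{"delta_rot": [0,0,0],"xyz": [0,-0.0008,0.0006],"gripper": 0.03},{"delta_rot": [0,0,0],"xyz": [0,0,0],"gripper": 0.03}]'

```text
time: 48.7
tool_pos: [0.5348, -0.073, 0.0249]
tcp_rot: [1.645, -1.648, -0.855]
wrist_force: [0.1, 1.4, 1.9]
width: 0.414
```

>>> arm_command --rows '[{"delta_rot": [0,0,0],"xyz": [0,-0.0008,0.0006],"gripper": 0.03},{"delta_rot": [0,0,0],"xyz": [0,0,0],"gripper": 0.03}]'

```text
time: 48.9
tool_pos: [0.5349, -0.073, 0.0248]
tcp_rot: [1.644, -1.647, -0.855]
wrist_force: [0.9, 1.0, 5.8]
width: 0.41
```

>>> arm_command --rows '[{"delta_rot": [0,0,0],"xyz": [0,0.0004,-0.0003],"gripper": 0.045},{"delta_rot": [0,0,0],"xyz": [0,0,0],"gripper": 0.055},{"delta_rot": [0,0,0],"xyz": [0,0,0],"gripper": 0.0854},{"delta_rot": [0,0,0],"xyz": [0,0,0],"gripper": 0.0854},{"delta_rot": [0,0,0],"xyz": [0,0,-0.005],"gripper": 0.0854},{"delta_rot": [0,0,0],"xyz": [0,0,-0.02],"gripper": 0.0854},{"delta_rot": [0,0,0],"xyz": [0,0,-0.03],"gripper": 0.0854},{"delta_rot": [0,0,0],"xyz": [0,0.03,-0.03],"gripper": 0.0854},{"delta_rot": [0,0,0],"xyz": [0,0.03,-0.02],"gripper": 0.0854},{"delta_rot": [0,0,0],"xyz": [0,0,0],"gripper": 0.0854},{"delta_rot": [0,0,0],"xyz": [0,0,0],"gripper": 0.0854}]'

```text
time: 50.0
tool_pos: [0.587, -0.0733, 0.1344]
tcp_rot: [1.648, -1.651, -0.851]
wrist_force: [-0.5, 0.5, 0.1]
width: 0.998
```

```bash
python3 - <<'E'
from h import *
show()
plan(*pose((.5412,-.073,.13),0,35,-1),n=18)
d=snap('side','s13')
print(blob(d,(.545,-.072),.05,.059,.07))
cv2.imwrite('pics/c3.png',cv2.resize(d['pixels'][180:280,270:370,::-1],None,fx=5,fy=5,interpolation=2))
E
```

```text
t 50.0 q [-0.11  0.82  1.24 -0.1   2.03  1.46] tcp [587.  -73.3 134.4] gp [602.5 -73.3 145.4] x [-0.002 -1.    -0.   ] z [-0.814  0.002 -0.58 ] F [-0.5  0.5  0.1] w 85.2
n 18 rot [ 0.0868  0.     -0.0001] xyz [-0.      0.0018  0.0017] tot 0.04
{'c': array([545.6, -69.6]), 'size': array([50.1, 45.8]), 'yaw': 0.6, 'n': 109, 'zmed': 0.0648, 'mean': array([544.2, -70.1])}
```

View pics/c3.png

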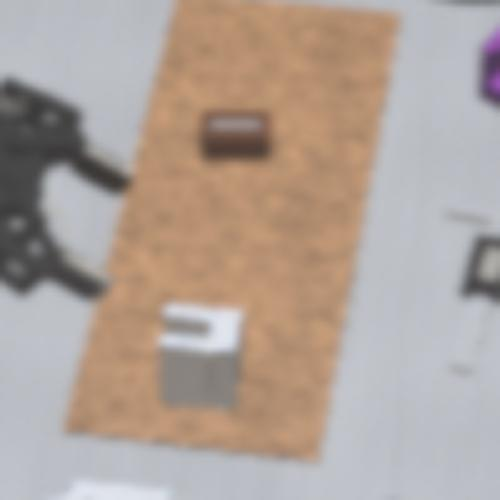

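Standing as planned; re-approach.

>>> arm_command --rows '[{"delta_rot": [0.0868,0,0],"xyz": [0,0.0018,0.0017],"gripper": 0.0854},{"delta_rot": [0.0868,0,0],"xyz": [0,0.0018,0.0017],"gripper": 0.0854},{"delta_rot": [0.0868,0,0],"xyz": [0,0.0018,0.0017],"gripper": 0.0854},{"delta_rot": [0.0868,0,0],"xyz": [0,0.0018,0.0017],"gripper": 0.0854},{"delta_rot": [0.0868,0,0],"xyz": [0,0.0018,0.0017],"gripper": 0.0854},{"delta_rot": [0.0868,0,0],"xyz": [0,0.0018,0.0017],"gripper": 0.0854},{"delta_rot": [0.0868,0,0],"xyz": [0,0.0018,0.0017],"gripper": 0.0854},{"delta_rot": [0.0868,0,0],"xyz": [0,0.0018,0.0017],"gripper": 0.0854},{"delta_rot": [0.0868,0,0],"xyz": [0,0.0018,0.0017],"gripper": 0.0854}]'

```text
time: 50.95
tool_pos: [0.5632, -0.0729, 0.1282]
tcp_rot: [2.129, -2.133, -0.187]
wrist_force: [0.0, -0.6, -0.9]
width: 1.006
```

>>> arm_command --rows '[{"delta_rot": [0.0868,0,0],"xyz": [0,0.0018,0.0017],"gripper": 0.0854},{"delta_rot": [0.0868,0,0],"xyz": [0,0.0018,0.0017],"gripper": 0.0854},{"delta_rot": [0.0868,0,0],"xyz": [0,0.0018,0.0017],"gripper": 0.0854},{"delta_rot": [0.0868,0,0],"xyz": [0,0.0018,0.0017],"gripper": 0.0854},{"delta_rot": [0.0868,0,0],"xyz": [0,0.0018,0.0017],"gripper": 0.0854},{"delta_rot": [0.0868,0,0],"xyz": [0,0.0018,0.0017],"gripper": 0.0854},{"delta_rot": [0.0868,0,0],"xyz": [0,0.0018,0.0017],"gripper": 0.0854},{"delta_rot": [0.0868,0,0],"xyz": [0,0.0018,0.0017],"gripper": 0.0854},{"delta_rot": [0.0868,0,0],"xyz": [0,0.0018,0.0017],"gripper": 0.0854},{"delta_rot": [0,0,0],"xyz": [0,0,0],"gripper": 0.0854},{"delta_rot": [0,0,0],"xyz": [0,0,0],"gripper": 0.0854},{"delta_rot": [0,0,0],"xyz": [0,0,0],"gripper": 0.0854}]'

```text
time: 52.15
tool_pos: [0.5525, -0.0734, 0.1132]
tcp_rot: [-1.873, 1.877, -0.587]
wrist_force: [0.5, 0.4, -0.1]
width: 1.001
```

```bash
python3 - <<'E'
from h import *
show()
plan(*pose((.5412,-.073,.038),0,35,-1),n=5)
E
```

```text
t 52.15 q [-0.27 -0.15  2.41  0.49  0.33  0.88] tcp [552.5 -73.4 113.2] gp [541.7 -73.4 128.8] x [-0.002 -1.    -0.   ] z [ 0.57  -0.001 -0.822] F [ 0.5  0.4 -0.1] w 85.5
n 5 rot [ 0.0009 -0.0001 -0.0003] xyz [-0.0001  0.0104  0.0148] tot 0.091
```

>>> arm_command --rows '[{"delta_rot": [0.0009,0,0],"xyz": [0,0.0104,0.0148],"gripper": 0.0854},{"delta_rot": [0.0009,0,0],"xyz": [0,0.0104,0.0148],"gripper": 0.0854},{"delta_rot": [0.0009,0,0],"xyz": [0,0.0104,0.0148],"gripper": 0.0854},{"delta_rot": [0.0009,0,0],"xyz": [0,0.0104,0.0148],"gripper": 0.0854},{"delta_rot": [0.0009,0,0],"xyz": [0,0.0104,0.0148],"gripper": 0.0854},{"delta_rot": [0,0,0],"xyz": [0,0,0],"gripper": 0.0854},{"delta_rot": [0,0,0],"xyz": [0,0,0],"gripper": 0.0854},{"delta_rot": [0,0,0],"xyz": [0,0,0],"gripper": 0.0854}]'

```text
time: 52.95
tool_pos: [0.553, -0.0728, 0.0277]
tcp_rot: [-1.87, 1.871, -0.592]
wrist_force: [0.7, -0.1, 0.3]
width: 1.001
```

```bash
python3 - <<'E'
from h import *
show()
plan(*pose((.5412,-.073,.034),0,35,-1),n=2)
E
```

```text
t 52.95 q [-0.27  0.03  2.46  1.24  0.17  0.11] tcp [553.  -72.8  27.7] gp [542.  -72.8  43.2] x [-0.    -1.    -0.001] z [ 0.576  0.001 -0.817] F [ 0.7 -0.1  0.3] w 85.5
n 2 rot [-0.0015  0.0004 -0.0004] xyz [0.0001 0.003  0.0035] tot 0.009
```

>>> arm_command --rows '[{"delta_rot": [-0.0015,0,0],"xyz": [0,0.003,0.0035],"gripper": 0.0854},{"delta_rot": [0,0,0],"xyz": [0,0.003,0.0035],"gripper": 0.0854},{"delta_rot": [0,0,0],"xyz": [0,0,0],"gripper": 0.0854},{"delta_rot": [0,0,0],"xyz": [0,0,0],"gripper": 0.03},{"delta_rot": [0,0,0],"xyz": [0,0,0],"gripper": 0.03},{"delta_rot": [0,0,0],"xyz": [0,0,0],"gripper": 0.03},{"delta_rot": [0,0,0],"xyz": [0,0,0],"gripper": 0.03},{"delta_rot": [0,0,0],"xyz": [0,0,0],"gripper": 0.03},{"delta_rot": [0,0,0],"xyz": [0,0,0],"gripper": 0.03},{"delta_rot": [0,0,0],"xyz": [0,0,0],"gripper": 0.03}]'

```text
time: 53.95
tool_pos: [0.5509, -0.0727, 0.0176]
tcp_rot: [-1.87, 1.873, -0.59]
wrist_force: [-2.9, -0.0, 6.2]
width: 0.418
```

```bash
python3 - <<'E'
from h import *
show()
E
```

```text
t 53.95 q [-0.27  0.06  2.46  1.39  0.16 -0.04] tcp [550.9 -72.7  17.6] gp [540.  -72.8  33.2] x [-0.001 -1.    -0.002] z [ 0.574  0.001 -0.819] F [-2.9 -0.   6.2] w 35.7
```

>>> arm_command --rows '[{"delta_rot": [0,0,0],"xyz": [0,-0.005,-0.007],"gripper": 0.03},{"delta_rot": [0,0,0],"xyz": [0,-0.012,-0.018],"gripper": 0.03},{"delta_rot": [0,0,0],"xyz": [0,-0.012,-0.018],"gripper": 0.03},{"delta_rot": [0,0,0],"xyz": [0,-0.012,-0.018],"gripper": 0.03},{"delta_rot": [0,0,0],"xyz": [0,-0.005,-0.007],"gripper": 0.03},{"delta_rot": [0,0,0],"xyz": [0,0,0],"gripper": 0.03}]'

```text
time: 54.55
tool_pos: [0.5503, -0.0721, 0.0935]
tcp_rot: [-1.87, 1.87, -0.589]
wrist_force: [-0.6, -0.1, -1.7]
width: 0.418
```

>>> arm_command --rows '[{"delta_rot": [-0.1309,0,0],"xyz": [0,0.0025,-0.0002],"gripper": 0.03},{"delta_rot": [-0.1309,0,0],"xyz": [0,0.0025,-0.0002],"gripper": 0.03},{"delta_rot": [-0.1309,0,0],"xyz": [0,0.0025,-0.0002],"gripper": 0.03},{"delta_rot": [-0.1309,0,0],"xyz": [0,0.0025,-0.0002],"gripper": 0.03},{"delta_rot": [-0.1309,0,0],"xyz": [0,0.0025,-0.0002],"gripper": 0.03},{"delta_rot": [-0.1309,0,0],"xyz": [0,0.0025,-0.0002],"gripper": 0.03},{"delta_rot": [-0.1309,0,0],"xyz": [0,0.0025,-0.0002],"gripper": 0.03},{"delta_rot": [-0.1309,0,0],"xyz": [0,0.0025,-0.0002],"gripper": 0.03},{"delta_rot": [-0.1309,0,0],"xyz": [0,0.0025,-0.0002],"gripper": 0.03},{"delta_rot": [-0.1309,0,0],"xyz": [0,0.0025,-0.0002],"gripper": 0.03},{"delta_rot": [-0.1309,0,0],"xyz": [0,0.0025,-0.0002],"gripper": 0.03},{"delta_rot": [-0.1309,0,0],"xyz": [0,0.0025,-0.0002],"gripper": 0.03}]'

```text
time: 55.75
tool_pos: [0.525, -0.0683, 0.0948]
tcp_rot: [1.686, -1.662, -0.838]
wrist_force: [0.0, 0.2, -2.3]
width: 0.414
```

>>> arm_command --rows '[{"delta_rot": [0,0,0],"xyz": [0,0,0],"gripper": 0.03},{"delta_rot": [0,0,0],"xyz": [0,0,0],"gripper": 0.03}]'

```text
time: 55.95
tool_pos: [0.5239, -0.0684, 0.0934]
tcp_rot: [1.687, -1.663, -0.835]
wrist_force: [-0.5, -0.2, -1.6]
width: 0.414
```

```bash
python3 - <<'E'
from h import *
show()
plan(*pose((.55,-.0715,.04),0,-55,-1),n=7)
E
```

```text
t 55.95 q [-0.12  0.73  1.46 -0.09  1.87  1.46] tcp [523.9 -68.4  93.4] gp [539.  -68.4 105. ] x [ 0.007 -1.    -0.014] z [-0.794  0.003 -0.608] F [-0.5 -0.2 -1.6] w 35.4
n 7 rot [-0.0061  0.0003  0.0022] xyz [ 0.0005 -0.0083  0.0042] tot 0.065
```

>>> arm_command --rows '[{"delta_rot": [-0.0061,0,0.0022],"xyz": [0.0005,-0.0083,0.0042],"gripper": 0.03},{"delta_rot": [-0.0061,0,0.0022],"xyz": [0.0005,-0.0083,0.0042],"gripper": 0.03},{"delta_rot": [-0.0061,0,0.0022],"xyz": [0.0005,-0.0083,0.0042],"gripper": 0.03},{"delta_rot": [-0.0061,0,0.0022],"xyz": [0.0005,-0.0083,0.0042],"gripper": 0.03},{"delta_rot": [-0.0061,0,0.0022],"xyz": [0.0005,-0.0083,0.0042],"gripper": 0.03},{"delta_rot": [-0.0061,0,0.0022],"xyz": [0.0005,-0.0083,0.0042],"gripper": 0.03},{"delta_rot": [-0.0061,0,0.0022],"xyz": [0.0005,-0.0083,0.0042],"gripper": 0.03},{"delta_rot": [0,0,0],"xyz": [0,0,0],"gripper": 0.03},{"delta_rot": [0,0,0],"xyz": [0,0,0],"gripper": 0.03}]'

```text
time: 56.85
tool_pos: [0.5355, -0.0719, 0.0319]
tcp_rot: [1.643, -1.646, -0.855]
wrist_force: [-0.2, -0.0, -1.6]
width: 0.414
```

```bash
python3 - <<'E'
from h import *
show()
plan(*pose((.55,-.0715,.036),0,-55,-1),n=3)
E
```

```text
t 56.85 q [-0.12  0.85  1.4  -0.1   1.84  1.48] tcp [535.5 -71.9  31.9] gp [551.  -71.9  42.8] x [-0.002 -1.     0.   ] z [-0.818  0.001 -0.575] F [-0.2 -0.  -1.6] w 35.3
n 3 rot [-0.0005  0.0005 -0.0005] xyz [-0.0001 -0.0017  0.0016] tot 0.007
```

>>> arm_command --rows '[{"delta_rot": [0,0,0],"xyz": [0,-0.0018,0.0014],"gripper": 0.03},{"delta_rot": [0,0,0],"xyz": [0,-0.0018,0.0014],"gripper": 0.03},{"delta_rot": [0,0,0],"xyz": [0,-0.0018,0.0014],"gripper": 0.03},{"delta_rot": [0,0,0],"xyz": [0,0,0],"gripper": 0.03}]'

```text
time: 57.25
tool_pos: [0.5352, -0.0719, 0.0253]
tcp_rot: [1.643, -1.647, -0.854]
wrist_force: [-0.3, -0.1, -2.4]
width: 0.415
```

>>> arm_command --rows '[{"delta_rot": [0,0,0],"xyz": [0,-0.0006,0.0005],"gripper": 0.03},{"delta_rot": [0,0,0],"xyz": [0,0,0],"gripper": 0.03}]'

```text
time: 57.45
tool_pos: [0.5354, -0.0719, 0.025]
tcp_rot: [1.643, -1.647, -0.854]
wrist_force: [-0.1, 0.3, -1.9]
width: 0.417
```

>>> arm_command --rows '[{"delta_rot": [0,0,0],"xyz": [0,-0.0006,0.0005],"gripper": 0.03},{"delta_rot": [0,0,0],"xyz": [0,0,0],"gripper": 0.03}]'

```text
time: 57.65
tool_pos: [0.5354, -0.0719, 0.0249]
tcp_rot: [1.643, -1.647, -0.854]
wrist_force: [1.2, -0.4, 3.3]
width: 0.42
```

>>> arm_command --rows '[{"delta_rot": [0,0,0],"xyz": [0,0,0],"gripper": 0.045},{"delta_rot": [0,0,0],"xyz": [0,0,0],"gripper": 0.055},{"delta_rot": [0,0,0],"xyz": [0,0,0],"gripper": 0.0854},{"delta_rot": [0,0,0],"xyz": [0,0,0],"gripper": 0.0854},{"delta_rot": [0,0,0],"xyz": [0,0,-0.005],"gripper": 0.0854},{"delta_rot": [0,0,0],"xyz": [0,0,-0.02],"gripper": 0.0854},{"delta_rot": [0,0,0],"xyz": [0,0,-0.03],"gripper": 0.0854},{"delta_rot": [0,0,0],"xyz": [0,0.02,-0.03],"gripper": 0.0854},{"delta_rot": [0,0,0],"xyz": [0,0.02,-0.01],"gripper": 0.0854},{"delta_rot": [0,0,0],"xyz": [0,0,0],"gripper": 0.0854},{"delta_rot": [0,0,0],"xyz": [0,0,0],"gripper": 0.0854}]'

```text
time: 58.75
tool_pos: [0.5898, -0.072, 0.1119]
tcp_rot: [1.644, -1.648, -0.853]
wrist_force: [0.0, 0.5, -1.0]
width: 0.997
```

```bash
python3 - <<'E'
from h import *
show()
plan(*pose((.5515,-.0719,.115),0,0,-1),n=9)
d=snap('side','s14')
print(blob(d,(.55,-.072),.05,.049,.06))
cv2.imwrite('pics/c3.png',cv2.resize(d['pixels'][180:280,270:370,::-1],None,fx=5,fy=5,interpolation=2))
E
```

```text
t 58.75 q [-0.11  0.85  1.24 -0.1   2.01  1.47] tcp [589.8 -72.  111.9] gp [605.3 -72.  122.8] x [-0.002 -1.     0.001] z [-0.817  0.001 -0.577] F [ 0.   0.5 -1. ] w 85.1
n 9 rot [ 0.1062  0.     -0.0002] xyz [-0.      0.0029  0.0038] tot 0.041
{'c': array([550.4, -68.4]), 'size': array([60. , 46.5]), 'yaw': 1.3, 'n': 153, 'zmed': 0.0544, 'mean': array([549.9, -68.7])}
```

View pics/c3.png

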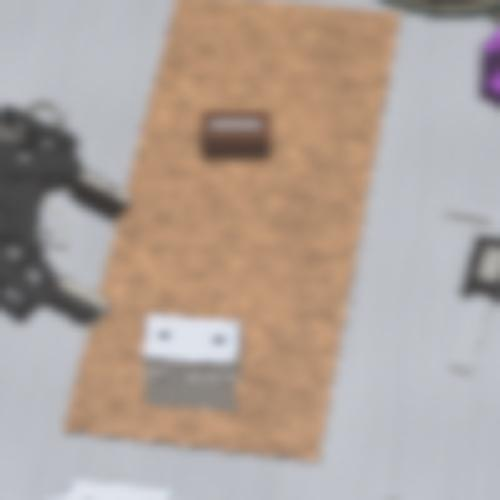

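>>> arm_command --rows '[{"delta_rot": [0.1062,0,0],"xyz": [0,0.0029,0.0038],"gripper": 0.0854},{"delta_rot": [0.1062,0,0],"xyz": [0,0.0029,0.0038],"gripper": 0.0854},{"delta_rot": [0.1062,0,0],"xyz": [0,0.0029,0.0038],"gripper": 0.0854},{"delta_rot": [0.1062,0,0],"xyz": [0,0.0029,0.0038],"gripper": 0.0854},{"delta_rot": [0.1062,0,0],"xyz": [0,0.0029,0.0038],"gripper": 0.0854},{"delta_rot": [0.1062,0,0],"xyz": [0,0.0029,0.0038],"gripper": 0.0854},{"delta_rot": [0.1062,0,0],"xyz": [0,0.0029,0.0038],"gripper": 0.0854},{"delta_rot": [0.1062,0,0],"xyz": [0,0.0029,0.0038],"gripper": 0.0854},{"delta_rot": [0.1062,0,0],"xyz": [0,0.0029,0.0038],"gripper": 0.0854},{"delta_rot": [0,0,0],"xyz": [0,0,0],"gripper": 0.0854},{"delta_rot": [0,0,0],"xyz": [0,0,0],"gripper": 0.0854}]'

```text
time: 59.9
tool_pos: [0.5499, -0.0718, 0.0948]
tcp_rot: [2.216, -2.222, -0.005]
wrist_force: [0.2, 0.5, 0.2]
width: 0.999
```

```bash
python3 - <<'E'
from h import *
show()
plan(*pose((.5515,-.0719,.037),0,0,-1),n=5)
e=snap('top','t14')
print(blob(e,(.55,-.072),.05,.049,.06))
E
```

```text
t 59.9 q [-0.17  0.17  1.99 -0.    0.99  1.4 ] tcp [549.9 -71.8  94.8] gp [550.  -71.8 113.8] x [-0.002 -1.     0.   ] z [-0.005 -0.    -1.   ] F [0.2 0.5 0.2] w 85.3
n 5 rot [ 0.001  -0.     -0.0005] xyz [ 0.     -0.0004  0.0154] tot 0.077
{'c': array([536.8, -71.3]), 'size': array([35.2, 30.3]), 'yaw': 89.3, 'n': 144, 'zmed': 0.0541, 'mean': array([534.5, -70.2])}
```

>>> arm_command --rows '[{"delta_rot": [0.001,0,0],"xyz": [0,-0.0004,0.0154],"gripper": 0.0854},{"delta_rot": [0.001,0,0],"xyz": [0,-0.0004,0.0154],"gripper": 0.0854},{"delta_rot": [0.001,0,0],"xyz": [0,-0.0004,0.0154],"gripper": 0.0854},{"delta_rot": [0.001,0,0],"xyz": [0,-0.0004,0.0154],"gripper": 0.0854},{"delta_rot": [0.001,0,0],"xyz": [0,-0.0004,0.0154],"gripper": 0.0854},{"delta_rot": [0,0,0],"xyz": [0,0,0],"gripper": 0.0854},{"delta_rot": [0,0,0],"xyz": [0,0,0],"gripper": 0.03},{"delta_rot": [0,0,0],"xyz": [0,0,0],"gripper": 0.03},{"delta_rot": [0,0,0],"xyz": [0,0,0],"gripper": 0.03},{"delta_rot": [0,0,0],"xyz": [0,0,0],"gripper": 0.03},{"delta_rot": [0,0,0],"xyz": [0,0,0],"gripper": 0.03},{"delta_rot": [0,0,0],"xyz": [0,0,0],"gripper": 0.03}]'

```text
time: 61.15
tool_pos: [0.5547, -0.0721, 0.0199]
tcp_rot: [-2.217, 2.221, -0.008]
wrist_force: [1.1, -0.3, 4.4]
width: 0.412
```

>>> arm_command --rows '[{"delta_rot": [0,0,0],"xyz": [0,0,0],"gripper": 0.03}]'

```text
time: 61.25
tool_pos: [0.5547, -0.0721, 0.0199]
tcp_rot: [-2.217, 2.221, -0.008]
wrist_force: [0.3, 0.4, 6.7]
width: 0.417
```

```bash
python3 - <<'E'
from h import *
show()
plan(*pose((.551,-.0719,.115),0,0,-1),n=3)
E
```

```text
t 61.25 q [-0.17  0.27  2.03  0.    0.84  1.4 ] tcp [554.7 -72.1  19.9] gp [554.6 -72.1  38.9] x [-0.002 -1.     0.001] z [ 0.006 -0.001 -1.   ] F [0.3 0.4 6.7] w 35.6
n 3 rot [-0.002  -0.0003 -0.0007] xyz [-0.0001  0.0011 -0.0254] tot 0.076
```

```bash
python3 - <<'E'
from h import *
plan(*pose((.55,-.0719,.165),0,0,-1),n=6)
plan(*pose((.489,.2046,.165),88.7,0,-1),c=pose((.55,-.0719,.165),0,0,-1),n=14)
E
```

```text
n 6 rot [-0.001  -0.0002 -0.0003] xyz [-0.      0.0007 -0.021 ] tot 0.126
n 14 rot [ 0.      0.     -0.1106] xyz [-0.0196 -0.0108  0.    ] tot 0.283
```

>>> arm_command --rows '[{"delta_rot": [0,0,0],"xyz": [0,0,-0.01],"gripper": 0.03},{"delta_rot": [0,0,0],"xyz": [0,0,-0.021],"gripper": 0.03},{"delta_rot": [0,0,0],"xyz": [0,0,-0.025],"gripper": 0.03},{"delta_rot": [0,0,0],"xyz": [0,0,-0.025],"gripper": 0.03},{"delta_rot": [0,0,0],"xyz": [0,0,-0.025],"gripper": 0.03},{"delta_rot": [0,0,0],"xyz": [0,0,-0.02],"gripper": 0.03}]'

```text
time: 61.85
tool_pos: [0.5523, -0.0718, 0.1457]
tcp_rot: [-2.218, 2.223, -0.003]
wrist_force: [-0.3, -0.1, -2.4]
width: 0.413
```

>>> arm_command --rows '[{"delta_rot": [0,0,-0.1106],"xyz": [-0.0196,-0.0108,0],"gripper": 0.03},{"delta_rot": [0,0,-0.1106],"xyz": [-0.0196,-0.0108,0],"gripper": 0.03},{"delta_rot": [0,0,-0.1106],"xyz": [-0.0196,-0.0108,0],"gripper": 0.03},{"delta_rot": [0,0,-0.1106],"xyz": [-0.0196,-0.0108,0],"gripper": 0.03},{"delta_rot": [0,0,-0.1106],"xyz": [-0.0196,-0.0108,0],"gripper": 0.03},{"delta_rot": [0,0,-0.1106],"xyz": [-0.0196,-0.0108,0],"gripper": 0.03},{"delta_rot": [0,0,-0.1106],"xyz": [-0.0196,-0.0108,0],"gripper": 0.03},{"delta_rot": [0,0,-0.1106],"xyz": [-0.0196,-0.0108,0],"gripper": 0.03},{"delta_rot": [0,0,-0.1106],"xyz": [-0.0196,-0.0108,0],"gripper": 0.03},{"delta_rot": [0,0,-0.1106],"xyz": [-0.0196,-0.0108,0],"gripper": 0.03}]'

```text
time: 62.85
tool_pos: [0.5533, 0.1414, 0.1438]
tcp_rot: [3.057, -0.719, 0.002]
wrist_force: [1.0, 0.3, -2.1]
width: 0.414
```

>>> arm_command --rows '[{"delta_rot": [0,0,-0.1106],"xyz": [-0.0196,-0.0108,0],"gripper": 0.03},{"delta_rot": [0,0,-0.1106],"xyz": [-0.0196,-0.0108,0],"gripper": 0.03},{"delta_rot": [0,0,-0.1106],"xyz": [-0.0196,-0.0108,0],"gripper": 0.03},{"delta_rot": [0,0,-0.1106],"xyz": [-0.0196,-0.0108,0],"gripper": 0.03},{"delta_rot": [0,0,0],"xyz": [0,0,0],"gripper": 0.03},{"delta_rot": [0,0,0],"xyz": [0,0,0],"gripper": 0.03}]'

```text
time: 63.45
tool_pos: [0.4923, 0.2046, 0.1439]
tcp_rot: [3.14, -0.039, 0.004]
wrist_force: [-0.5, -0.7, -1.9]
width: 0.412
```

```bash
python3 - <<'E'
from h import *
show()
plan(*pose((.489,.2046,.165),88.7,0,-1),n=2)
plan(*pose((.489,.2046,.096),88.7,0,-1),c=pose((.489,.2046,.165),88.7,0,-1),n=5)
e=snap('top','t15')
cv2.imwrite('pics/c3.png',cv2.resize(e['pixels'][160:310,150:300,::-1],None,fx=4,fy=4,interpolation=2))
E
```

```text
t 63.45 q [ 0.35  0.07  2.   -0.    1.07  0.37] tcp [492.3 204.6 143.9] gp [492.3 204.6 162.9] x [ 1.    -0.025  0.003] z [ 0.003 -0.002 -1.   ] F [-0.5 -0.7 -1.9] w 35.2
n 2 rot [ 0.0007 -0.0013 -0.0009] xyz [-0.0017  0.     -0.0011] tot 0.004
n 5 rot [ 0.  0. -0.] xyz [0.     0.     0.0138] tot 0.069
```

View pics/c3.png

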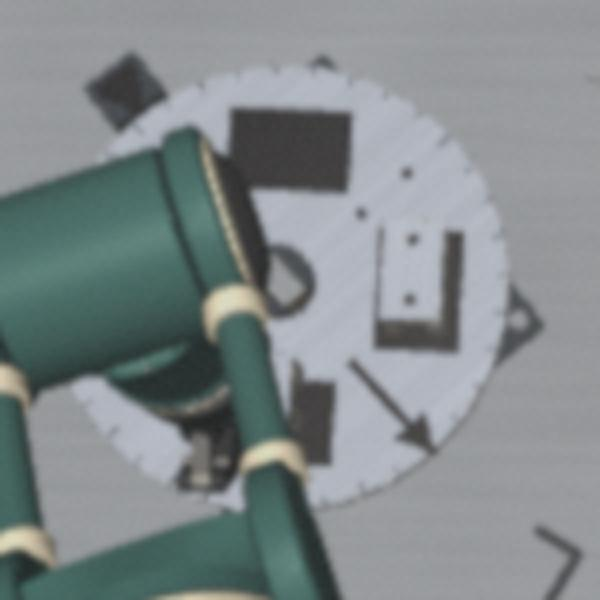

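>>> arm_command --rows '[{"delta_rot": [0.0007,-0.0013,-0.0009],"xyz": [-0.0017,0,0.002],"gripper": 0.03},{"delta_rot": [0.0007,-0.0013,-0.0009],"xyz": [-0.0017,0,0.01],"gripper": 0.03},{"delta_rot": [0,0,0],"xyz": [0,0,0.0138],"gripper": 0.03},{"delta_rot": [0,0,0],"xyz": [0,0,0.0138],"gripper": 0.03},{"delta_rot": [0,0,0],"xyz": [0,0,0.0138],"gripper": 0.03},{"delta_rot": [0,0,0],"xyz": [0,0,0.012],"gripper": 0.03},{"delta_rot": [0,0,0],"xyz": [0,0,0],"gripper": 0.03},{"delta_rot": [0,0,0],"xyz": [0,0,0],"gripper": 0.03}]'

```text
time: 64.3
tool_pos: [0.4896, 0.2048, 0.0783]
tcp_rot: [-3.141, 0.035, 0.0]
wrist_force: [-0.7, -0.4, -1.0]
width: 0.415
```

```bash
python3 - <<'E'
from h import *
show()
plan(*pose((.489,.2046,.0922),88.7,0,-1),n=3)
d=snap('side','s15')
cv2.imwrite('pics/c3.png',cv2.resize(d['pixels'][260:360,230:350,::-1],None,fx=6,fy=6,interpolation=2))
E
```

```text
t 64.3 q [0.35 0.14 2.06 0.   0.95 0.37] tcp [489.6 204.8  78.3] gp [489.6 204.8  97.3] x [ 1.    -0.023 -0.   ] z [-0.  0. -1.] F [-0.7 -0.4 -1. ] w 35.5
n 3 rot [-0.0001  0.      0.    ] xyz [-0.0002  0.0001  0.0017] tot 0.005
```

View pics/c3.png

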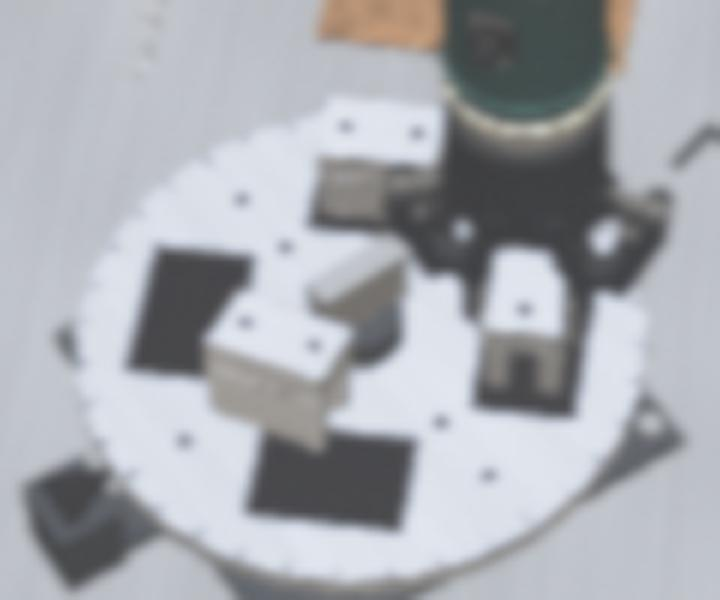

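>>> arm_command --rows '[{"delta_rot": [0,0,0],"xyz": [-0.0002,0.0001,0.002],"gripper": 0.03},{"delta_rot": [0,0,0],"xyz": [-0.0002,0.0001,0.002],"gripper": 0.03},{"delta_rot": [0,0,0],"xyz": [-0.0002,0,0.001],"gripper": 0.03},{"delta_rot": [0,0,0],"xyz": [0,0,0],"gripper": 0.03}]'

```text
time: 64.75
tool_pos: [0.4892, 0.2047, 0.0739]
tcp_rot: [-3.141, 0.035, -0.002]
wrist_force: [-0.4, 0.1, -3.1]
width: 0.41
```

>>> arm_command --rows '[{"delta_rot": [0,0,0],"xyz": [0,0,0.001],"gripper": 0.03},{"delta_rot": [0,0,0],"xyz": [0,0,0],"gripper": 0.03}]'

```text
time: 64.95
tool_pos: [0.4892, 0.2047, 0.0729]
tcp_rot: [-3.141, 0.035, -0.002]
wrist_force: [0.8, 0.1, -2.8]
width: 0.411
```

>>> arm_command --rows '[{"delta_rot": [0,0,0],"xyz": [0,0,0.0008],"gripper": 0.03},{"delta_rot": [0,0,0],"xyz": [0,0,0],"gripper": 0.03}]'

```text
time: 65.15
tool_pos: [0.4893, 0.2047, 0.0721]
tcp_rot: [-3.141, 0.036, -0.001]
wrist_force: [-0.1, 0.4, -2.7]
width: 0.41
```

>>> arm_command --rows '[{"delta_rot": [0,0,0],"xyz": [0,0,0.0008],"gripper": 0.03},{"delta_rot": [0,0,0],"xyz": [0,0,0],"gripper": 0.03}]'

```text
time: 65.35
tool_pos: [0.4894, 0.2047, 0.0719]
tcp_rot: [-3.141, 0.035, -0.002]
wrist_force: [-2.9, -0.5, 3.6]
width: 0.416
```

>>> arm_command --rows '[{"delta_rot": [0,0,0],"xyz": [0,0,0.0006],"gripper": 0.03},{"delta_rot": [0,0,0],"xyz": [0,0,0],"gripper": 0.03}]'

```text
time: 65.55
tool_pos: [0.4894, 0.2047, 0.0719]
tcp_rot: [-3.141, 0.035, -0.002]
wrist_force: [-3.9, -2.1, 7.6]
width: 0.414
```

Contact; release and rise.

>>> arm_command --rows '[{"delta_rot": [0,0,0],"xyz": [0,0,-0.0008],"gripper": 0.045},{"delta_rot": [0,0,0],"xyz": [0,0,0],"gripper": 0.05},{"delta_rot": [0,0,0],"xyz": [0,0,0],"gripper": 0.06},{"delta_rot": [0,0,0],"xyz": [0,0,0],"gripper": 0.06},{"delta_rot": [0,0,0],"xyz": [0,0,-0.01],"gripper": 0.06},{"delta_rot": [0,0,0],"xyz": [0,0,-0.03],"gripper": 0.06},{"delta_rot": [0,0,0],"xyz": [0,0,-0.04],"gripper": 0.06},{"delta_rot": [0,0,0],"xyz": [0,0,-0.04],"gripper": 0.06},{"delta_rot": [0,0,0],"xyz": [0,-0.03,0],"gripper": 0.0854},{"delta_rot": [0,0,0],"xyz": [0,0.0,0],"gripper": 0.0854}]'

```text
time: 66.55
tool_pos: [0.4916, 0.2373, 0.1949]
tcp_rot: [-3.137, 0.034, -0.01]
wrist_force: [-0.6, -0.6, -0.2]
width: 0.99
```

```bash
python3 - <<'E'
from h import *
show()
e=snap('top','t16');d=snap('side','s16')
for x in (d,e):
    print(blob(x,(.489,.202),.045,.098,.112),blob(x,(.572,.115),.045,.098,.11),blob(x,(.61,.255),.045,.09,.112))
cv2.imwrite('pics/c3.png',np.hstack([cv2.resize(e['pixels'][160:310,150:300,::-1],(400,400),interpolation=2),cv2.resize(d['pixels'][260:360,230:330,::-1],(400,400),interpolation=2)]))
E
```

```text
t 66.55 q [0.4  0.04 1.93 0.   1.17 0.42] tcp [491.6 237.3 194.9] gp [491.5 237.2 213.9] x [ 1.    -0.021  0.006] z [ 0.006  0.004 -1.   ] F [-0.6 -0.6 -0.2] w 84.5
{'c': array([488. , 201.8]), 'size': array([65.7, 36. ]), 'yaw': 89.3, 'n': 224, 'zmed': 0.1062, 'mean': array([488.1, 205.5])} {'c': array([571.8, 115.2]), 'size': array([61. , 41.4]), 'yaw': -2.8, 'n': 70, 'zmed': 0.1046, 'mean': array([586. , 120.5])} {'c': array([603.2, 240. ]), 'size': array([63.2, 52.1]), 'yaw': -11.5, 'n': 291, 'zmed': 0.1033, 'mean': array([601.8, 245.7])}
{'c': array([489.4, 202.4]), 'size': array([61.4, 36.2]), 'yaw': 87.8, 'n': 397, 'zmed': 0.1057, 'mean': array([489.4, 201.8])} {'c': array([573.2, 115.2]), 'size': array([61.2, 36.4]), 'yaw': -2.0, 'n': 373, 'zmed': 0.1056, 'mean': array([572.2, 115.1])} {'c': array([602.8, 236.3]), 'size': array([60.1, 48.3]), 'yaw': -15.6, 'n': 372, 'zmed': 0.1041, 'mean': array([604.5, 238.5])}
```

View pics/c3.png

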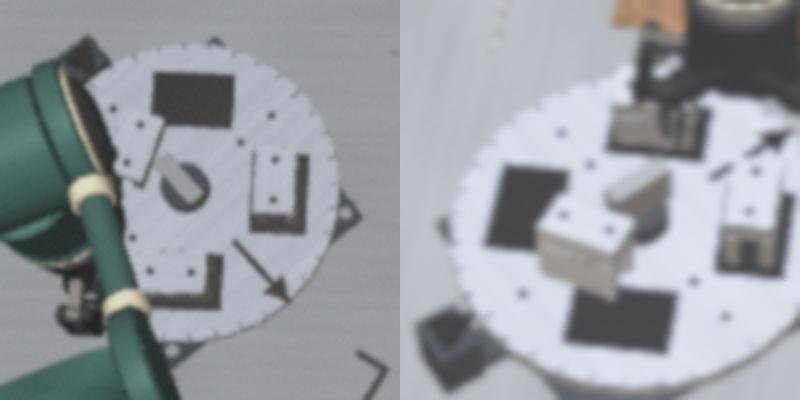

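```bash
python3 - <<'E'
from h import *
for n in ('t11','s13'):
    d=load(n);W=cloud(d);m=(np.abs(W[...,0]-.604)<.045)&(np.abs(W[...,1]-.258)<.042)&(W[...,2]>.097)&(W[...,2]<.115)
    # remove handle
    ax=np.array([.574,.1997]);rel=W[...,:2]-ax; m&=~(np.hypot(rel[...,0],rel[...,1])<.029)
    p=W[m];A=np.c_[p[:,0]-.604,p[:,1]-.258,np.ones(len(p))];c=np.linalg.lstsq(A,p[:,2],rcond=None)[0]
    r=cv2.minAreaRect((p[:,:2]*1000).astype(np.float32));print(n,len(p),'slopes deg',np.degrees(c[:2]).round(2),c[2],r)
    k,l,s,cc=cv2.connectedComponentsWithStats(m.astype(np.uint8)); print(s[1:,4])
E
```

```text
t11 391 slopes deg [2.34 8.3 ] 0.10690589069630269 ((604.6341552734375, 241.1736297607422), (36.33907699584961, 60.718360900878906), 74.08526611328125)
[391]
s13 242 slopes deg [0.26 3.33] 0.10528185115488932 ((603.6116333007812, 243.27183532714844), (40.652679443359375, 63.90740966796875), 72.87728118896484)
[242]
```

```bash
python3 - <<'E'
from h import *
P=pose((.6219,.2362,.17),-16,0,1)
plan(*P,n=11)
plan(*pose((.6219,.2362,.088),-16,0,1),c=P,n=6)
E
```

```text
n 11 rot [ 0.000e+00 -1.000e-04 -1.194e-01] xyz [0.0109 0.0069 0.0037] tot 0.138
n 6 rot [0. 0. 0.] xyz [-0.     -0.      0.0137] tot 0.082
```

>>> arm_command --rows '[{"delta_rot": [0,0,-0.1194],"xyz": [0.0109,0.0069,0.0037],"gripper": 0.06},{"delta_rot": [0,0,-0.1194],"xyz": [0.0109,0.0069,0.0037],"gripper": 0.06},{"delta_rot": [0,0,-0.1194],"xyz": [0.0109,0.0069,0.0037],"gripper": 0.06},{"delta_rot": [0,0,-0.1194],"xyz": [0.0109,0.0069,0.0037],"gripper": 0.06},{"delta_rot": [0,0,-0.1194],"xyz": [0.0109,0.0069,0.0037],"gripper": 0.06},{"delta_rot": [0,0,-0.1194],"xyz": [0.0109,0.0069,0.0037],"gripper": 0.06},{"delta_rot": [0,0,-0.1194],"xyz": [0.0109,0.0069,0.0037],"gripper": 0.06},{"delta_rot": [0,0,-0.1194],"xyz": [0.0109,0.0069,0.0037],"gripper": 0.06},{"delta_rot": [0,0,-0.1194],"xyz": [0.0109,0.0069,0.0037],"gripper": 0.06},{"delta_rot": [0,0,-0.1194],"xyz": [0.0109,0.0069,0.0037],"gripper": 0.06},{"delta_rot": [0,0,-0.1194],"xyz": [0.0109,0.0069,0.0037],"gripper": 0.06},{"delta_rot": [0,0,0],"xyz": [0,0,0],"gripper": 0.06}]'

```text
time: 67.85
tool_pos: [0.6217, 0.2353, 0.1491]
tcp_rot: [-2.509, -1.889, 0.002]
wrist_force: [0.3, -0.7, -0.5]
width: 0.704
```

```bash
python3 - <<'E'
from h import *
show()
plan(*pose((.6219,.2362,.088),-16,0,1),n=6)
d=snap('side','s17')
cv2.imwrite('pics/c3.png',cv2.resize(d['pixels'][260:360,230:350,::-1],None,fx=6,fy=6,interpolation=2))
E
```

```text
t 67.85 q [ 0.32  0.3   1.71  0.    1.13 -0.97] tcp [621.7 235.3 149.1] gp [621.7 235.3 168.1] x [ 0.276  0.961 -0.001] z [-0.002 -0.    -1.   ] F [ 0.3 -0.7 -0.5] w 60.1
n 6 rot [-0.0002  0.0001 -0.0001] xyz [0.0002 0.     0.0133] tot 0.08
```

View pics/c3.png

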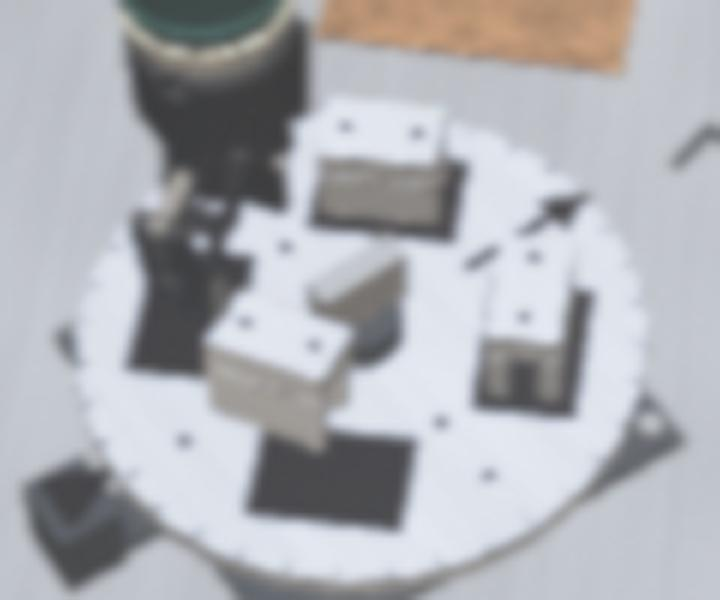

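>>> arm_command --rows '[{"delta_rot": [0,0,0],"xyz": [0.0002,0,0.0133],"gripper": 0.06},{"delta_rot": [0,0,0],"xyz": [0.0002,0,0.0133],"gripper": 0.06},{"delta_rot": [0,0,0],"xyz": [0.0002,0,0.0133],"gripper": 0.06},{"delta_rot": [0,0,0],"xyz": [0.0002,0,0.008],"gripper": 0.06},{"delta_rot": [0,0,0],"xyz": [0,0,0],"gripper": 0.06}]'

```text
time: 68.4
tool_pos: [0.6203, 0.2361, 0.1004]
tcp_rot: [-2.509, -1.889, 0.004]
wrist_force: [0.8, -0.8, -0.3]
width: 0.698
```

```bash
python3 - <<'E'
from h import *
show()
d=snap('side','s18')
cv2.imwrite('pics/c3.png',cv2.resize(d['pixels'][260:360,230:350,::-1],None,fx=6,fy=6,interpolation=2))
E
```

```text
t 68.4 q [ 0.33  0.35  1.75  0.    1.05 -0.96] tcp [620.3 236.1 100.4] gp [620.4 236.2 119.4] x [ 0.277  0.961 -0.001] z [-0.003 -0.001 -1.   ] F [ 0.8 -0.8 -0.3] w 59.6
```

View pics/c3.png

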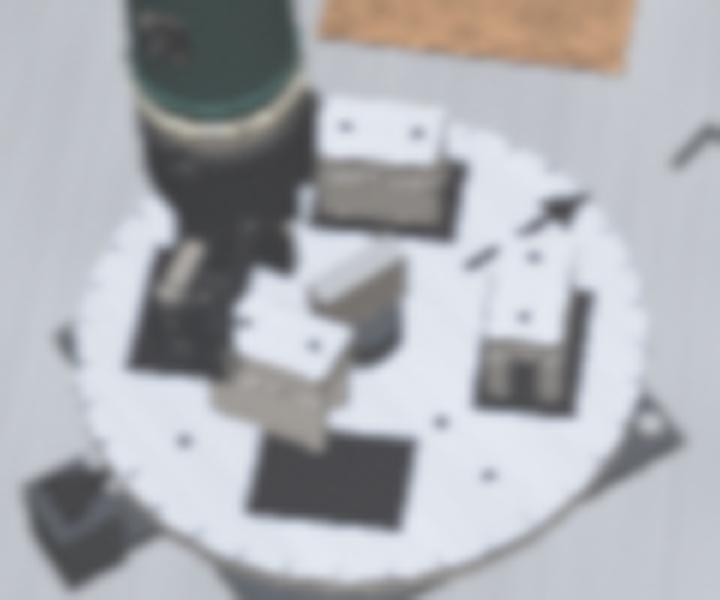

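>>> arm_command --rows '[{"delta_rot": [0,0,0],"xyz": [0,0,0.006],"gripper": 0.06},{"delta_rot": [0,0,0],"xyz": [0,0,0.008],"gripper": 0.06},{"delta_rot": [0,0,0],"xyz": [0,0,0.009],"gripper": 0.06},{"delta_rot": [0,0,0],"xyz": [0,0,0.008],"gripper": 0.06},{"delta_rot": [0,0,0],"xyz": [0,0,0],"gripper": 0.06},{"delta_rot": [0,0,0],"xyz": [0,0,0],"gripper": 0.06}]'

```text
time: 69.05
tool_pos: [0.6219, 0.2367, 0.0715]
tcp_rot: [-2.509, -1.89, -0.001]
wrist_force: [-0.2, -0.2, 0.3]
width: 0.704
```

>>> arm_command --rows '[{"delta_rot": [0,0,0],"xyz": [0,0,0],"gripper": 0.03},{"delta_rot": [0,0,0],"xyz": [0,0,0],"gripper": 0.03},{"delta_rot": [0,0,0],"xyz": [0,0,0],"gripper": 0.03},{"delta_rot": [0,0,0],"xyz": [0,0,0],"gripper": 0.03},{"delta_rot": [0,0,0],"xyz": [0,0,0],"gripper": 0.03}]' --force 60

```text
time: 69.55
tool_pos: [0.623, 0.2371, 0.0731]
tcp_rot: [2.509, 1.889, 0.005]
wrist_force: [0.1, -0.0, 3.4]
width: 0.414
```

```bash
python3 - <<'E'
from h import *
show()
d=snap('side','s18')
cv2.imwrite('pics/c3.png',cv2.resize(d['pixels'][260:360,230:350,::-1],None,fx=6,fy=6,interpolation=2))
E
```

```text
t 69.55 q [ 0.33  0.38  1.76  0.    1.   -0.97] tcp [623.  237.1  73.1] gp [622.9 237.1  92.1] x [0.276 0.961 0.002] z [ 0.003  0.002 -1.   ] F [ 0.1 -0.   3.4] w 35.4
```

View pics/c3.png

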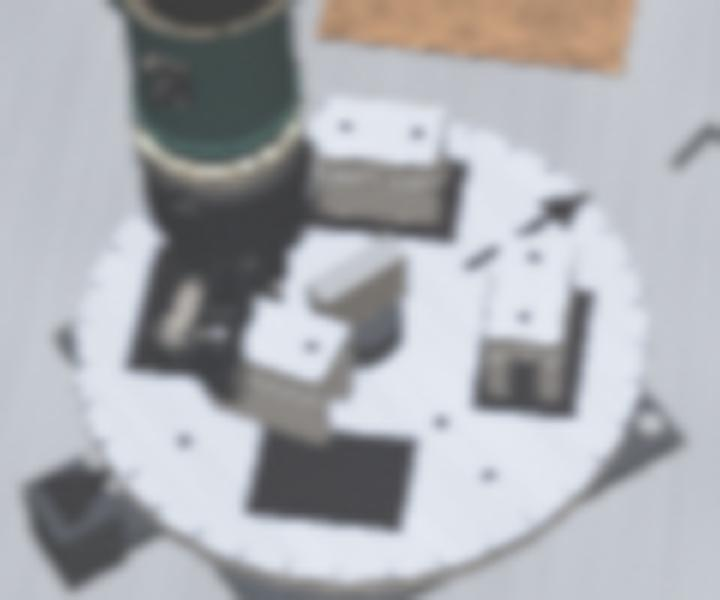

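>>> arm_command --rows '[{"delta_rot": [0,0,0],"xyz": [0,0,-0.006],"gripper": 0.03},{"delta_rot": [0,0,0],"xyz": [0,0,-0.012],"gripper": 0.03},{"delta_rot": [0,0,0],"xyz": [0,0,-0.016],"gripper": 0.03},{"delta_rot": [0,0,0],"xyz": [0,0,-0.016],"gripper": 0.03},{"delta_rot": [0,0,0],"xyz": [0,0,-0.016],"gripper": 0.03},{"delta_rot": [0,0,0],"xyz": [0,0,0],"gripper": 0.03}]'

```text
time: 70.2
tool_pos: [0.6247, 0.2376, 0.1428]
tcp_rot: [2.508, 1.888, 0.013]
wrist_force: [0.3, 0.2, -1.8]
width: 0.415
```

```bash
python3 - <<'E'
from h import *
show()
plan(*pose((.5939,.2843,.155),-1.3,0,1),n=6)
d=snap('side','s19')
cv2.imwrite('pics/c3.png',cv2.resize(d['pixels'][240:360,220:350,::-1],None,fx=5,fy=5,interpolation=2))
E
```

```text
t 70.2 q [ 0.33  0.31  1.71  0.    1.11 -0.97] tcp [624.7 237.6 142.8] gp [624.6 237.6 161.8] x [0.276 0.961 0.005] z [ 0.008  0.003 -1.   ] F [ 0.3  0.2 -1.8] w 35.4
n 6 rot [ 0.0012 -0.0007 -0.0429] xyz [ 0.0068 -0.0064  0.0011] tot 0.056
```

View pics/c3.png

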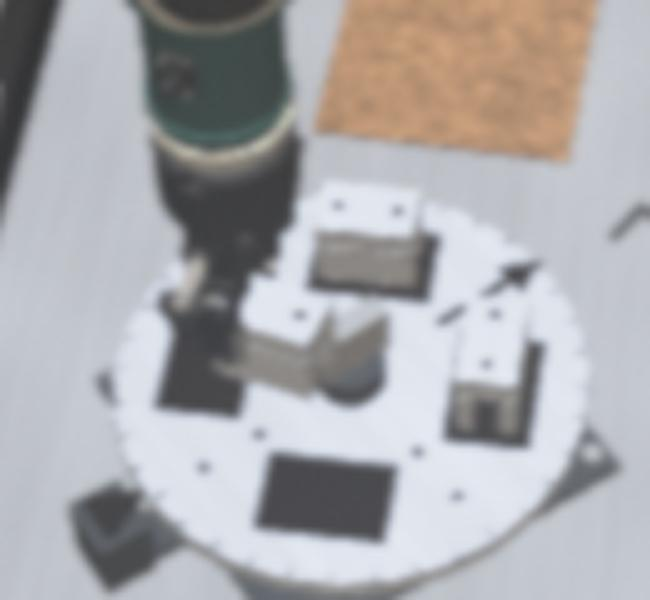

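```bash
python3 - <<'E'
from h import *
d=load('s19');W=cloud(d)
c=np.array([.607,.243]);f=np.array([.961,-.276]);l=np.array([.276,.961])
rel=W[...,:2]-c;a=rel@f;b=rel@l
m=(a>-.05)&(a<.0)&(abs(b)<.03)&(W[...,2]>.12)&(W[...,2]<.2)
p=W[m];aa=a[m];bb=b[m]
t=p[:,2]>np.percentile(p[:,2],60)-.006
print(len(p),np.percentile(p[:,2],[5,50,95]))
tt=(p[:,2]>.168)
A=np.c_[aa[tt],bb[tt],np.ones(tt.sum())];co=np.linalg.lstsq(A,p[tt,2],rcond=None)[0];print(tt.sum(),np.degrees(co[:2]),co[2],'a range',np.percentile(aa[tt],[0,3,50]),'b',np.percentile(bb[tt],[2,98]))
E
```

```text
287 [0.12935591 0.167277   0.17904041]
139 [-1.04766241  0.77316854] 0.17495771545997654 a range [-0.03347267 -0.03225611 -0.01745269] b [-0.01713449  0.01931458]
```

```bash
python3 - <<'E'
from h import *
plan(*pose((.5949,.2843,.15),-1.3,0,1),n=6)
E
```

```text
n 6 rot [ 0.0009 -0.0005 -0.0429] xyz [ 0.0069 -0.0061  0.0017] tot 0.056
```

>>> arm_command --rows '[{"delta_rot": [0.0009,-0.0005,-0.0429],"xyz": [0.0069,-0.0061,0.0017],"gripper": 0.03},{"delta_rot": [0.0009,-0.0005,-0.0429],"xyz": [0.0069,-0.0061,0.0017],"gripper": 0.03},{"delta_rot": [0.0009,-0.0005,-0.0429],"xyz": [0.0069,-0.0061,0.0017],"gripper": 0.03},{"delta_rot": [0.0009,-0.0005,-0.0429],"xyz": [0.0069,-0.0061,0.0017],"gripper": 0.03},{"delta_rot": [0.0009,-0.0005,-0.0429],"xyz": [0.0069,-0.0061,0.0017],"gripper": 0.03},{"delta_rot": [0.0009,-0.0005,-0.0429],"xyz": [0.0069,-0.0061,0.0017],"gripper": 0.03},{"delta_rot": [0,0,0],"xyz": [0,0,0],"gripper": 0.03},{"delta_rot": [0,0,0],"xyz": [0,0,0],"gripper": 0.03}]'

```text
time: 71.05
tool_pos: [0.5931, 0.284, 0.1279]
tcp_rot: [-2.244, -2.196, 0.007]
wrist_force: [0.3, -0.5, -2.2]
width: 0.413
```

```bash
python3 - <<'E'
from h import *
show()
plan(*pose((.5949,.2843,.098),-1.3,0,1),n=5)
e=snap('side','s20')
for x in (e,):
    print(blob(x,(.567,.2855),.032,.153,.175))
cv2.imwrite('pics/c3.png',cv2.resize(e['pixels'][240:360,220:350,::-1],None,fx=5,fy=5,interpolation=2))
E
```

```text
t 71.05 q [ 0.41  0.31  1.74  0.    1.09 -1.14] tcp [593.1 284.  127.9] gp [593.2 284.  146.9] x [ 0.022  1.    -0.002] z [-0.005 -0.002 -1.   ] F [ 0.3 -0.5 -2.2] w 35.3
n 5 rot [-0.0009  0.0003  0.0002] xyz [0.0001 0.0004 0.0098] tot 0.049
{'c': array([570.1, 282.2]), 'size': array([54.6, 51. ]), 'yaw': 3.8, 'n': 182, 'zmed': 0.1603, 'mean': array([563.5, 286.3])}
```

View pics/c3.png

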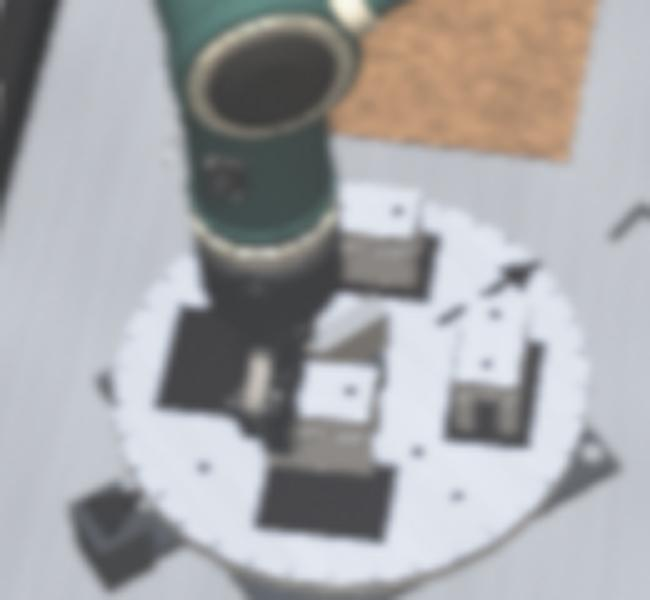

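>>> arm_command --rows '[{"delta_rot": [-0.0009,0,0],"xyz": [0.0001,0.0004,0.0098],"gripper": 0.03},{"delta_rot": [-0.0009,0,0],"xyz": [0.0001,0.0004,0.0098],"gripper": 0.03},{"delta_rot": [-0.0009,0,0],"xyz": [0.0001,0.0004,0.0098],"gripper": 0.03},{"delta_rot": [-0.0009,0,0],"xyz": [0.0001,0.0004,0.0098],"gripper": 0.03},{"delta_rot": [-0.0009,0,0],"xyz": [0.0001,0.0004,0.0098],"gripper": 0.03},{"delta_rot": [0,0,0],"xyz": [0,0,0],"gripper": 0.03},{"delta_rot": [0,0,0],"xyz": [0,0,0],"gripper": 0.03}]'

```text
time: 71.8
tool_pos: [0.5948, 0.284, 0.0783]
tcp_rot: [2.246, 2.196, -0.003]
wrist_force: [0.0, 0.0, -2.3]
width: 0.416
```

```bash
python3 - <<'E'
from h import *
show()
plan(*pose((.5949,.2843,.094),-1.3,0,1),n=2)
e=snap('side','s21')
W=cloud(e)
m=(W[...,0]>.53)&(W[...,0]<.575)&(W[...,1]>.262)&(W[...,1]<.31)&(W[...,2]>.1)&(W[...,2]<.125)
p=W[m];m2=p[:,2]>.104;print(m2.sum(),np.median(p[m2,2]),p[m2].min(0),p[m2].max(0))
A=np.c_[p[m2,0]-.56,p[m2,1]-.284,np.ones(m2.sum())];print(np.linalg.lstsq(A,p[m2,2],rcond=None)[0])
cv2.imwrite('pics/c3.png',cv2.resize(e['pixels'][240:360,220:350,::-1],None,fx=5,fy=5,interpolation=2))
E
```

```text
t 71.8 q [ 0.41  0.36  1.77 -0.    1.01 -1.14] tcp [594.8 284.   78.3] gp [594.8 284.   97.3] x [ 0.023  1.    -0.002] z [-0.001 -0.002 -1.   ] F [ 0.   0.  -2.3] w 35.6
n 2 rot [-0.0006  0.0009  0.0001] xyz [0.0002 0.     0.0016] tot 0.003
136 0.11052118422667134 [0.54464796 0.26394163 0.10424547] [0.57489602 0.30977274 0.12023426]
[-0.02393863  0.00553498  0.1105243 ]
```

View pics/c3.png

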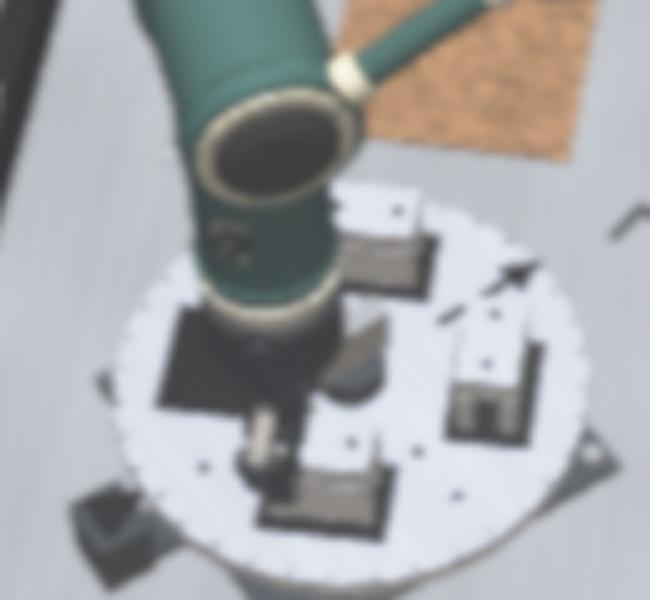

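>>> arm_command --rows '[{"delta_rot": [0,0,0],"xyz": [0.0002,0,0.0016],"gripper": 0.03},{"delta_rot": [0,0,0],"xyz": [0.0002,0,0.0014],"gripper": 0.03},{"delta_rot": [0,0,0],"xyz": [0,0,0],"gripper": 0.03}]'

```text
time: 72.15
tool_pos: [0.5952, 0.2846, 0.0761]
tcp_rot: [2.246, 2.196, -0.001]
wrist_force: [0.7, -0.2, -2.6]
width: 0.415
```

>>> arm_command --rows '[{"delta_rot": [0,0,0],"xyz": [0,0,0.0008],"gripper": 0.03},{"delta_rot": [0,0,0],"xyz": [0,0,0],"gripper": 0.03}]'

```text
time: 72.35
tool_pos: [0.5953, 0.2846, 0.0754]
tcp_rot: [2.246, 2.196, -0.001]
wrist_force: [0.1, 0.3, -1.2]
width: 0.414
```

>>> arm_command --rows '[{"delta_rot": [0,0,0],"xyz": [0,0,0.0008],"gripper": 0.03},{"delta_rot": [0,0,0],"xyz": [0,0,0],"gripper": 0.03}]'

```text
time: 72.55
tool_pos: [0.5954, 0.2846, 0.0752]
tcp_rot: [2.246, 2.195, -0.001]
wrist_force: [-2.2, 0.0, 2.8]
width: 0.416
```

>>> arm_command --rows '[{"delta_rot": [0,0,0],"xyz": [0,0,0],"gripper": 0.04},{"delta_rot": [0,0,0],"xyz": [0,0,0],"gripper": 0.045},{"delta_rot": [0,0,0],"xyz": [0,0,0],"gripper": 0.06},{"delta_rot": [0,0,0],"xyz": [0,0,0],"gripper": 0.06},{"delta_rot": [0,0,0],"xyz": [0,0,-0.01],"gripper": 0.06},{"delta_rot": [0,0,0],"xyz": [0,0,-0.03],"gripper": 0.06},{"delta_rot": [0,0,0],"xyz": [0,0,-0.04],"gripper": 0.06},{"delta_rot": [0,0,0],"xyz": [0,0,-0.03],"gripper": 0.06}]'

```text
time: 73.35
tool_pos: [0.5958, 0.2849, 0.1874]
tcp_rot: [2.245, 2.195, 0.002]
wrist_force: [1.1, -0.5, -0.2]
width: 0.704
```

>>> arm_command --rows '[{"delta_rot": [0,0,0],"xyz": [-0.04,0,-0.01],"gripper": 0.06},{"delta_rot": [0,0,0],"xyz": [-0.045,0,0],"gripper": 0.06},{"delta_rot": [0,0,0],"xyz": [-0.045,0,0],"gripper": 0.06},{"delta_rot": [0,0,0],"xyz": [-0.045,0,0],"gripper": 0.06},{"delta_rot": [0,0,0],"xyz": [-0.045,0,0],"gripper": 0.06},{"delta_rot": [0,0,0],"xyz": [-0.045,0,0],"gripper": 0.06},{"delta_rot": [0,0,0],"xyz": [0,0,0],"gripper": 0.06}]'

```text
time: 74.05
tool_pos: [0.5891, 0.0146, 0.1957]
tcp_rot: [2.25, 2.188, -0.003]
wrist_force: [-0.0, 0.2, 0.7]
width: 0.703
```

```bash
python3 - <<'E'
from h import *
show()
e=snap('top','t22');d=snap('side','s22')
for x in (d,e):
    for c in ((.489,.202),(.572,.115),(.576,.285)): print(blob(x,c,.045,.098,.112))
cv2.imwrite('pics/c3.png',np.hstack([cv2.resize(e['pixels'][160:310,150:300,::-1],(400,400),interpolation=2),cv2.resize(d['pixels'][260:360,230:330,::-1],(400,400),interpolation=2)]))
E
```

```text
t 74.05 q [-0.02  0.13  1.83 -0.    1.18 -1.56] tcp [589.1  14.6 195.7] gp [589.1  14.7 214.7] x [ 0.028  1.    -0.004] z [ 0.001 -0.004 -1.   ] F [-0.   0.2  0.7] w 60.1
{'c': array([487.8, 203.5]), 'size': array([68. , 36.1]), 'yaw': 89.7, 'n': 227, 'zmed': 0.1059, 'mean': array([487.9, 205.2])}
{'c': array([571.9, 116.3]), 'size': array([60.1, 43.6]), 'yaw': -2.4, 'n': 211, 'zmed': 0.1059, 'mean': array([571.5, 117.8])}
{'c': array([574.9, 286.2]), 'size': array([60.9, 41.6]), 'yaw': 1.7, 'n': 266, 'zmed': 0.1064, 'mean': array([574.4, 287.7])}
{'c': array([489.7, 202.4]), 'size': array([60.7, 36.4]), 'yaw': 88.5, 'n': 406, 'zmed': 0.1059, 'mean': array([489.2, 202. ])}
{'c': array([591.9, 130.3]), 'size': array([22.1,  5. ]), 'yaw': -0.7, 'n': 20, 'zmed': 0.1059, 'mean': array([592.5, 130. ])}
{'c': array([575.8, 284.5]), 'size': array([60., 38.]), 'yaw': 0.2, 'n': 391, 'zmed': 0.1061, 'mean': array([576. , 284.4])}
```

View pics/c3.png

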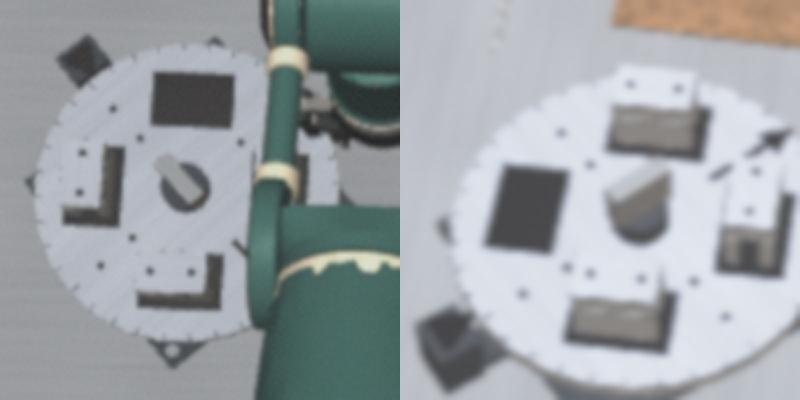

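```bash
python3 - <<'E'
from h import *
# average several clear images for less noise: use t0,t11 (t22)
ims=[load(n)['pixels'].astype(float) for n in ('top0','t11','t22')]
p=np.mean(ims,0).astype(np.uint8)
cv2.imwrite('pics/c4.png',cv2.resize(p[160:210,160:210,::-1],None,fx=12,fy=12,interpolation=cv2.INTER_CUBIC))
d=load('top0')
ims=[load(n)['pixels'].astype(float) for n in ('s7','s4','s9','s12','s13','s14','s22')]
p=np.mean(ims,0).astype(np.uint8)
cv2.imwrite('pics/c5.png',cv2.resize(p[325:365,225:275,::-1],None,fx=14,fy=14,interpolation=cv2.INTER_CUBIC))
W=cloud(d); sel=(W[...,2]>.03)&(np.hypot(W[...,0]-.574,W[...,1]-.1997)>.142)&(np.hypot(W[...,0]-.69,W[...,1]-.3)<.035)
q=W[sel]; print(len(q),q.mean(0),cv2.minAreaRect((q[:,:2]*1000).astype(np.float32)))
v=q.mean(0)[:2]-[.574,.1997];print(np.degrees(np.arctan2(v[1],v[0])),np.hypot(*v))
for a in (36,40,44): 
    t=np.radians(a); print(a,w2pix(d,[.574+.14*np.cos(t),.1997+.14*np.sin(t),.052]))
E
```

```text
234 [0.69579696 0.3024674  0.04784385] ((696.9705810546875, 303.30841064453125), (36.914859771728516, 39.6207275390625), 39.55693435668945)
40.15633273557516 0.1593600919288193
36 (np.float64(188.4809529553757), np.float64(185.73181380519762))
40 (np.float64(185.2421524248137), np.float64(188.013065334337))
44 (np.float64(182.1632554608038), np.float64(190.50511434227653))
```

View pics/c4.png

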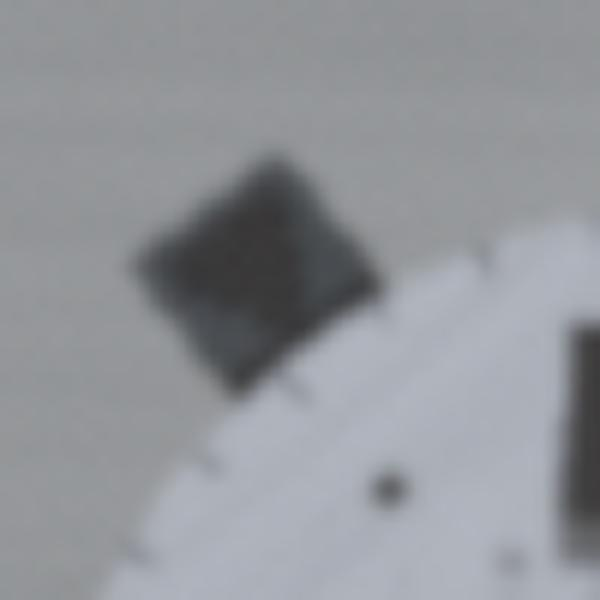

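View pics/c5.png

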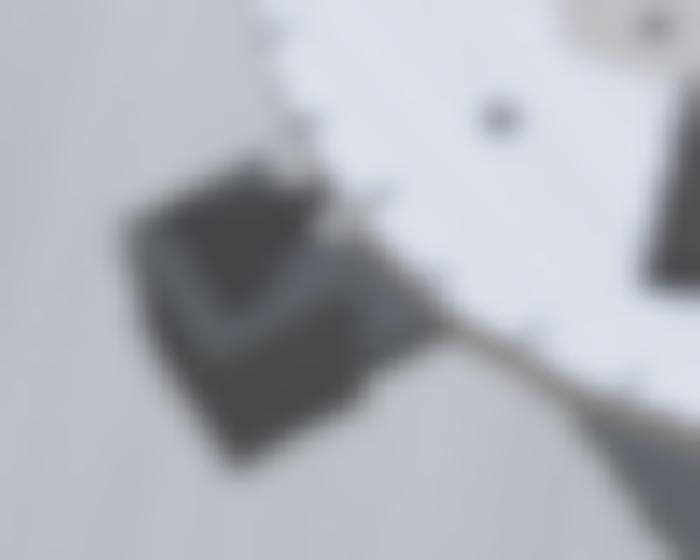

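```bash
python3 - <<'E'
from h import *
def up(names,y0,y1,x0,x1,f,fn,lo,hi):
    p=np.mean([load(n)['pixels'].astype(float) for n in names],0)
    p=np.clip((p[y0:y1,x0:x1]-lo)/(hi-lo)*255,0,255).astype(np.uint8)
    cv2.imwrite(fn,cv2.resize(p[:,:,::-1],None,fx=f,fy=f,interpolation=cv2.INTER_CUBIC))
up(('top0','t11','t22'),168,198,168,198,20,'pics/c4.png',40,130)
up(('s7','s4','s9','s12','s13','s14','s22'),330,362,230,265,17,'pics/c5.png',50,150)
E
```

```text
(no output)
```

View pics/c4.png

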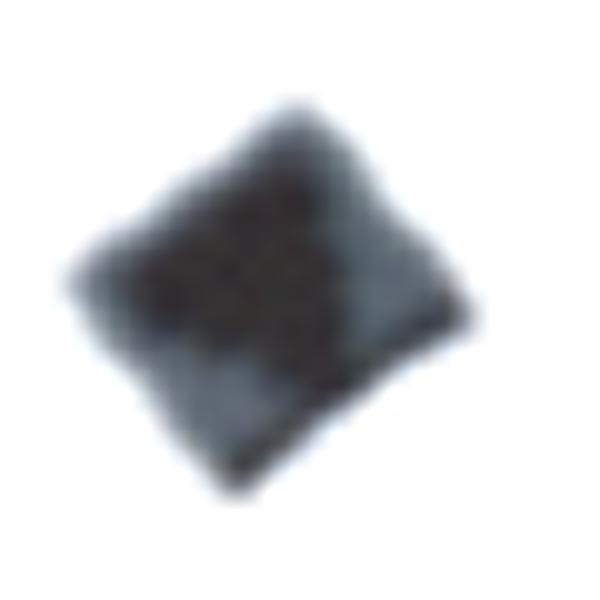

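View pics/c5.png

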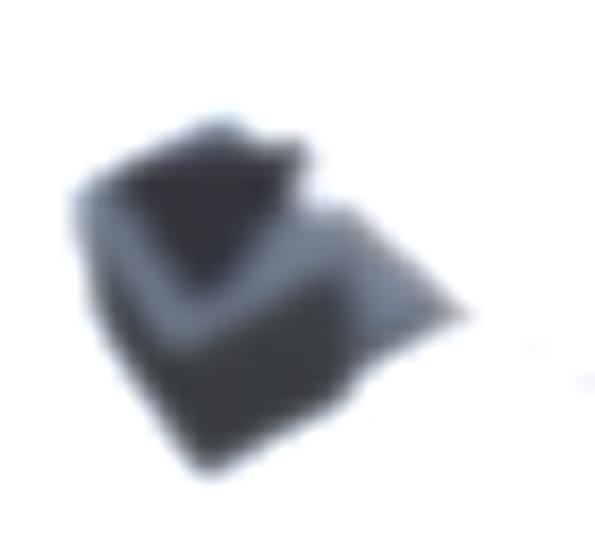

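```bash
python3 - <<'E'
from h import *
ax=np.array([.574,.1997])
def ang(p): v=p[:2]-ax; return np.degrees(np.arctan2(v[1],v[0])).round(2),np.hypot(*v).round(4)
d=load('top0');print(ang(pix2w(d,184.8,187.5,.052)))
s=load('s4');print(ang(pix2w(s,247.5,338.4,.052)))
# wedge black pixels axis in top view
p=np.mean([load(n)['pixels'].astype(float) for n in('top0','t11','t22')],0).mean(-1)
big=cv2.resize(p[168:198,168:198],None,fx=10,fy=10,interpolation=2)
for thr in(50,55,60,65):
    m=big<thr; m[:, :]&=True
    v,u=np.nonzero(m); print(thr,len(u), ang(np.array(pix2w(d,168+u.mean()/10-.45,168+v.mean()/10-.45,.05))) if len(u) else '')
# pads angle and zero line
for nm in('t11','t22'):
    pass
E
```

```text
(np.float64(40.02), np.float64(0.1417))
(np.float64(41.28), np.float64(0.1404))
50 0 
55 0 
60 5875 (np.float64(39.84), np.float64(0.1612))
65 8238 (np.float64(39.86), np.float64(0.1608))
```

```bash
python3 - <<'E'
from h import *
P=pose((.574,.1997,.185),43.7,0,1)
plan(*P,n=10)
d=load('t22')
# refine handle direction & pad angle
W=cloud(load('t11'));ax=np.array([.574,.1997])
for nm in('top0','t1','t8','t11','t22'):
    e=load(nm);W=cloud(e);rel=W[...,:2]-ax
    m=(np.hypot(rel[...,0],rel[...,1])<.03)&(W[...,2]>.1)
    q=rel[m]*1000; 
    if len(q)<60: continue
    c=q.mean(0);u,s,vt=np.linalg.svd(q-c);print(nm,c+ax*1000,np.degrees(np.arctan2(vt[0,1],vt[0,0]))%180,s)
E
```

```text
n 10 rot [ 0.      0.0001 -0.0788] xyz [0.0181 0.0045 0.0029] tot 0.184
top0 [572.71682268 199.2370156 ] 43.62799140082632 [167.14036387  53.65915014]
t1 [572.44215211 199.21237522] 42.96044830507208 [170.63022239  55.16009438]
t8 [572.6086024  199.14173222] 44.124314854535896 [168.8027048   53.96366329]
t11 [572.20897013 198.83408566] 44.45096296236909 [169.17222714  53.86315029]
t22 [572.84618911 199.41276283] 44.085595878674354 [167.20943797  53.91395959]
```

>>> arm_command --rows '[{"delta_rot": [0,0,-0.0788],"xyz": [0.0181,0.0045,0.0028],"gripper": 0.05},{"delta_rot": [0,0,-0.0788],"xyz": [0.0181,0.0045,0.0028],"gripper": 0.05},{"delta_rot": [0,0,-0.0788],"xyz": [0.0181,0.0045,0.0028],"gripper": 0.05},{"delta_rot": [0,0,-0.0788],"xyz": [0.0181,0.0045,0.0028],"gripper": 0.05},{"delta_rot": [0,0,-0.0788],"xyz": [0.0181,0.0045,0.0028],"gripper": 0.05},{"delta_rot": [0,0,-0.0788],"xyz": [0.0181,0.0045,0.0028],"gripper": 0.05},{"delta_rot": [0,0,-0.0788],"xyz": [0.0181,0.0045,0.0028],"gripper": 0.05},{"delta_rot": [0,0,-0.0788],"xyz": [0.0181,0.0045,0.0028],"gripper": 0.05},{"delta_rot": [0,0,-0.0788],"xyz": [0.0181,0.0045,0.0028],"gripper": 0.05},{"delta_rot": [0,0,-0.0788],"xyz": [0.0181,0.0045,0.0028],"gripper": 0.05},{"delta_rot": [0,0,0],"xyz": [0,0,0],"gripper": 0.05},{"delta_rot": [0,0,0],"xyz": [0,0,0],"gripper": 0.05}]'

```text
time: 75.35
tool_pos: [0.5728, 0.2022, 0.1666]
tcp_rot: [1.229, 2.891, -0.002]
wrist_force: [0.5, 0.3, 0.1]
width: 0.589
```

```bash
python3 - <<'E'
from h import *
show()
plan(*pose((.5736,.1995,.097),43.7,0,1),n=8)
d=snap('side','s23')
cv2.imwrite('pics/c3.png',cv2.resize(d['pixels'][240:360,220:350,::-1],None,fx=5,fy=5,interpolation=2))
E
```

```text
t 75.35 q [ 0.3   0.19  1.82 -0.    1.13 -2.04] tcp [572.8 202.2 166.6] gp [572.8 202.2 185.6] x [-0.694  0.72  -0.001] z [-0.    -0.001 -1.   ] F [0.5 0.3 0.1] w 50.3
n 8 rot [-0.0001  0.0001  0.0005] xyz [-0.0003 -0.0002  0.0111] tot 0.089
```

View pics/c3.png

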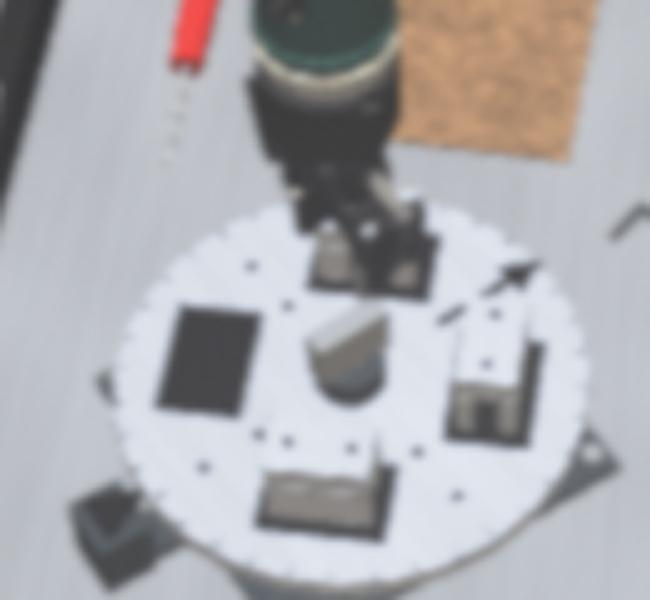

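>>> arm_command --rows '[{"delta_rot": [0,0,0.0005],"xyz": [-0.0003,-0.0002,0.0111],"gripper": 0.05},{"delta_rot": [0,0,0.0005],"xyz": [-0.0003,-0.0002,0.0111],"gripper": 0.05},{"delta_rot": [0,0,0.0005],"xyz": [-0.0003,-0.0002,0.0111],"gripper": 0.05},{"delta_rot": [0,0,0.0005],"xyz": [-0.0003,-0.0002,0.0111],"gripper": 0.05},{"delta_rot": [0,0,0.0005],"xyz": [-0.0003,-0.0002,0.0111],"gripper": 0.05},{"delta_rot": [0,0,0.0005],"xyz": [-0.0003,-0.0002,0.0111],"gripper": 0.05},{"delta_rot": [0,0,0.0005],"xyz": [-0.0003,-0.0002,0.0111],"gripper": 0.05},{"delta_rot": [0,0,0.0005],"xyz": [-0.0003,-0.0002,0.0111],"gripper": 0.05},{"delta_rot": [0,0,0],"xyz": [0,0,0],"gripper": 0.05},{"delta_rot": [0,0,0],"xyz": [0,0,0],"gripper": 0.05}]'

```text
time: 76.4
tool_pos: [0.5734, 0.1977, 0.0773]
tcp_rot: [-1.237, -2.888, 0.003]
wrist_force: [-0.1, 0.3, 0.9]
width: 0.59
```

```bash
python3 - <<'E'
from h import *
show()
plan(*pose((.5736,.1995,.097),43.8,0,1),n=1)
E
```

```text
t 76.4 q [ 0.29  0.28  1.89 -0.    0.97 -2.04] tcp [573.4 197.7  77.3] gp [573.4 197.8  96.3] x [-0.69   0.724 -0.001] z [-0.001 -0.002 -1.   ] F [-0.1  0.3  0.9] w 50.4
n 1 rot [-0.0018  0.0005 -0.003 ] xyz [ 0.0012  0.0013 -0.0007] tot 0.002
```

>>> arm_command --rows '[{"delta_rot": [0,0,-0.003],"xyz": [0.0012,0.0013,0],"gripper": 0.05},{"delta_rot": [0,0,0],"xyz": [0,0,0],"gripper": 0.0},{"delta_rot": [0,0,0],"xyz": [0,0,0],"gripper": 0.0},{"delta_rot": [0,0,0],"xyz": [0,0,0],"gripper": 0.0},{"delta_rot": [0,0,0],"xyz": [0,0,0],"gripper": 0.0},{"delta_rot": [0,0,0],"xyz": [0,0,0],"gripper": 0.0},{"delta_rot": [0,0,0],"xyz": [0,0,0],"gripper": 0.0},{"delta_rot": [0,0,0],"xyz": [0,0,0],"gripper": 0.0}]' --force 100

```text
time: 77.2
tool_pos: [0.5738, 0.2001, 0.0786]
tcp_rot: [1.233, 2.889, -0.001]
wrist_force: [-3.0, 1.7, 5.2]
width: 0.172
```

```bash
python3 - <<'E'
from h import *
show(); print(bot.read_state()['torque'])
E
```

```text
t 77.2 q [ 0.29  0.27  1.89 -0.    0.98 -2.04] tcp [573.8 200.1  78.6] gp [573.8 200.1  97.6] x [-0.692  0.722 -0.   ] z [ 0. -0. -1.] F [-3.   1.7  5.2] w 14.7
[ 0.31191145  0.42742284 -0.14675808]
```

>>> arm_command --rows '[{"delta_rot": [0,0,0.03],"xyz": [0,0,0],"gripper": 0},{"delta_rot": [0,0,0.05],"xyz": [0,0,0],"gripper": 0},{"delta_rot": [0,0,0.08],"xyz": [0,0,0],"gripper": 0},{"delta_rot": [0,0,0.08],"xyz": [0,0,0],"gripper": 0},{"delta_rot": [0,0,0.08],"xyz": [0,0,0],"gripper": 0},{"delta_rot": [0,0,0.08],"xyz": [0,0,0],"gripper": 0},{"delta_rot": [0,0,0.06],"xyz": [0,0,0],"gripper": 0},{"delta_rot": [0,0,0.04],"xyz": [0,0,0],"gripper": 0},{"delta_rot": [0,0,0],"xyz": [0,0,0],"gripper": 0},{"delta_rot": [0,0,0],"xyz": [0,0,0],"gripper": 0}]'

```text
time: 78.2
tool_pos: [0.574, 0.1997, 0.0786]
tcp_rot: [1.909, 2.493, -0.001]
wrist_force: [-2.3, 0.2, 5.9]
width: 0.17
```

```bash
python3 - <<'E'
from h import *
show(); print(bot.read_state()['torque'])
d=snap('side','s24')
cv2.imwrite('pics/c3.png',cv2.resize(d['pixels'][240:360,220:350,::-1],None,fx=5,fy=5,interpolation=2))
E
```

```text
t 78.2 q [ 0.29  0.27  1.89 -0.    0.98 -1.54] tcp [574.  199.7  78.6] gp [574.  199.7  97.6] x [-0.261  0.965 -0.001] z [ 0.001 -0.001 -1.   ] F [-2.3  0.2  5.9] w 14.5
[ 0.06225885  0.36870433 -0.33355605]
```

View pics/c3.png

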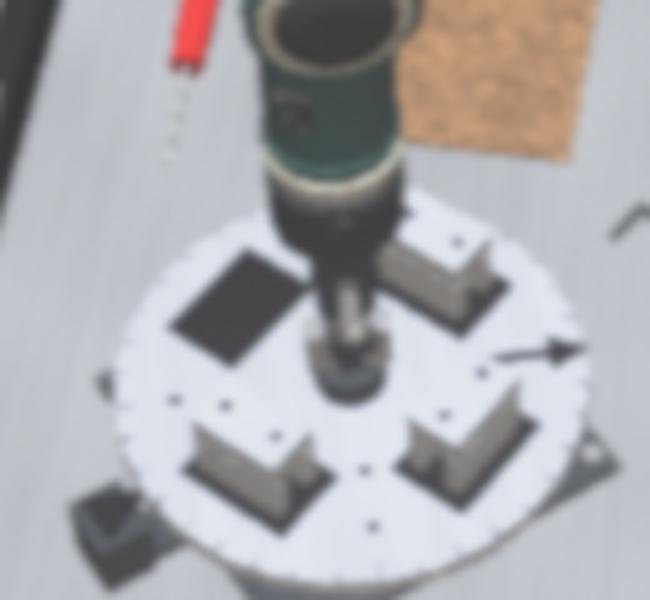

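>>> arm_command --rows '[{"delta_rot": [0,0,0.05],"xyz": [0,0,0],"gripper": 0},{"delta_rot": [0,0,0.09],"xyz": [0,0,0],"gripper": 0},{"delta_rot": [0,0,0.1],"xyz": [0,0,0],"gripper": 0},{"delta_rot": [0,0,0.1],"xyz": [0,0,0],"gripper": 0},{"delta_rot": [0,0,0.1],"xyz": [0,0,0],"gripper": 0},{"delta_rot": [0,0,0.1],"xyz": [0,0,0],"gripper": 0},{"delta_rot": [0,0,0.1],"xyz": [0,0,0],"gripper": 0},{"delta_rot": [0,0,0.1],"xyz": [0,0,0],"gripper": 0},{"delta_rot": [0,0,0.1],"xyz": [0,0,0],"gripper": 0},{"delta_rot": [0,0,0.1],"xyz": [0,0,0],"gripper": 0},{"delta_rot": [0,0,0.1],"xyz": [0,0,0],"gripper": 0},{"delta_rot": [0,0,0.1],"xyz": [0,0,0],"gripper": 0}]'

```text
time: 79.45
tool_pos: [0.5738, 0.1989, 0.0786]
tcp_rot: [2.953, 1.065, -0.002]
wrist_force: [-2.5, -1.9, 6.1]
width: 0.169
```

>>> arm_command --rows '[{"delta_rot": [0,0,0.1],"xyz": [0,0,0],"gripper": 0},{"delta_rot": [0,0,0.1],"xyz": [0,0,0],"gripper": 0},{"delta_rot": [0,0,0.1],"xyz": [0,0,0],"gripper": 0},{"delta_rot": [0,0,0.1],"xyz": [0,0,0],"gripper": 0},{"delta_rot": [0,0,0.1],"xyz": [0,0,0],"gripper": 0},{"delta_rot": [0,0,0.1],"xyz": [0,0,0],"gripper": 0},{"delta_rot": [0,0,0.1],"xyz": [0,0,0],"gripper": 0},{"delta_rot": [0,0,0.1],"xyz": [0,0,0],"gripper": 0},{"delta_rot": [0,0,0.08],"xyz": [0,0,0],"gripper": 0},{"delta_rot": [0,0,0.05],"xyz": [0,0,0],"gripper": 0},{"delta_rot": [0,0,0],"xyz": [0,0,0],"gripper": 0},{"delta_rot": [0,0,0],"xyz": [0,0,0],"gripper": 0}]'

```text
time: 80.65
tool_pos: [0.573, 0.1987, 0.0786]
tcp_rot: [3.117, -0.369, -0.002]
wrist_force: [-5.2, -3.6, 9.0]
width: 0.169
```

```bash
python3 - <<'E'
from h import *
show(); print(bot.read_state()['torque'])
Rm,_=cur();print('yaw',np.degrees(np.arctan2(Rm[1,0],Rm[0,0])))
d=snap('side','s25')
cv2.imwrite('pics/c3.png',cv2.resize(d['pixels'][240:360,220:350,::-1],None,fx=5,fy=5,interpolation=2))
E
```

```text
t 80.65 q [ 0.29  0.27  1.89 -0.    0.98  0.53] tcp [573.  198.7  78.6] gp [573.1 198.8  97.6] x [ 0.972 -0.233 -0.001] z [-0.002 -0.003 -1.   ] F [-5.2 -3.6  9. ] w 14.4
[-0.22559161  0.70656275 -0.34598448]
yaw -13.485664286806488
```

View pics/c3.png

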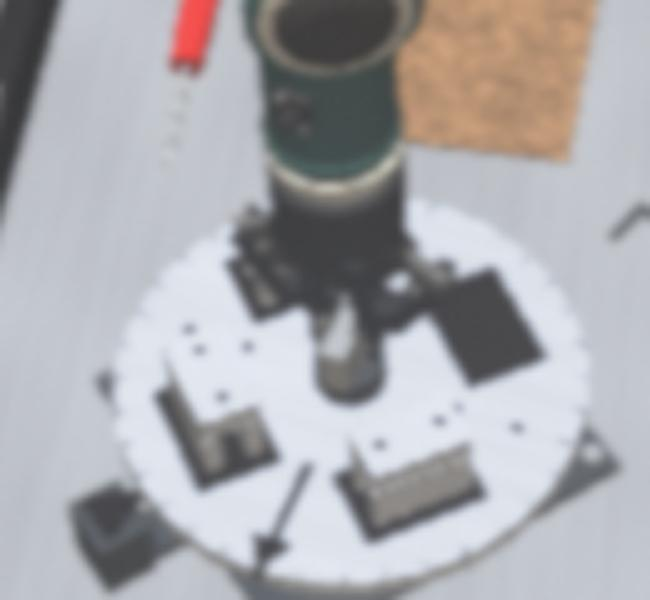

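>>> arm_command --rows '[{"delta_rot": [0,0,0.04],"xyz": [0,0,0],"gripper": 0},{"delta_rot": [0,0,0.07],"xyz": [0,0,0],"gripper": 0},{"delta_rot": [0,0,0.09],"xyz": [0,0,0],"gripper": 0},{"delta_rot": [0,0,0.09],"xyz": [0,0,0],"gripper": 0},{"delta_rot": [0,0,0.09],"xyz": [0,0,0],"gripper": 0},{"delta_rot": [0,0,0.09],"xyz": [0,0,0],"gripper": 0},{"delta_rot": [0,0,0.07],"xyz": [0,0,0],"gripper": 0},{"delta_rot": [0,0,0.05],"xyz": [0,0,0],"gripper": 0},{"delta_rot": [0,0,0.03],"xyz": [0,0,0],"gripper": 0},{"delta_rot": [0,0,0],"xyz": [0,0,0],"gripper": 0},{"delta_rot": [0,0,0],"xyz": [0,0,0],"gripper": 0}]'

```text
time: 81.8
tool_pos: [0.5726, 0.199, 0.0786]
tcp_rot: [2.856, -1.301, -0.002]
wrist_force: [-6.9, -2.8, 8.9]
width: 0.169
```

```bash
python3 - <<'E'
from h import *
show()
Rm,_=cur();print('yaw',np.degrees(np.arctan2(Rm[1,0],Rm[0,0])))
d=snap('side','s26');e=snap('top','t26')
cv2.imwrite('pics/c3.png',cv2.resize(d['pixels'][300:365,225:310,::-1],None,fx=9,fy=9,interpolation=2))
cv2.imwrite('pics/c4.png',cv2.resize(e['pixels'][160:310,140:300,::-1],None,fx=4,fy=4,interpolation=2))
E
```

```text
t 81.8 q [ 0.29  0.27  1.89 -0.    0.98  1.15] tcp [572.6 199.   78.6] gp [572.7 199.   97.6] x [ 0.656 -0.755  0.   ] z [-0.002 -0.002 -1.   ] F [-6.9 -2.8  8.9] w 14.5
yaw -48.985869459485066
```

View pics/c3.png

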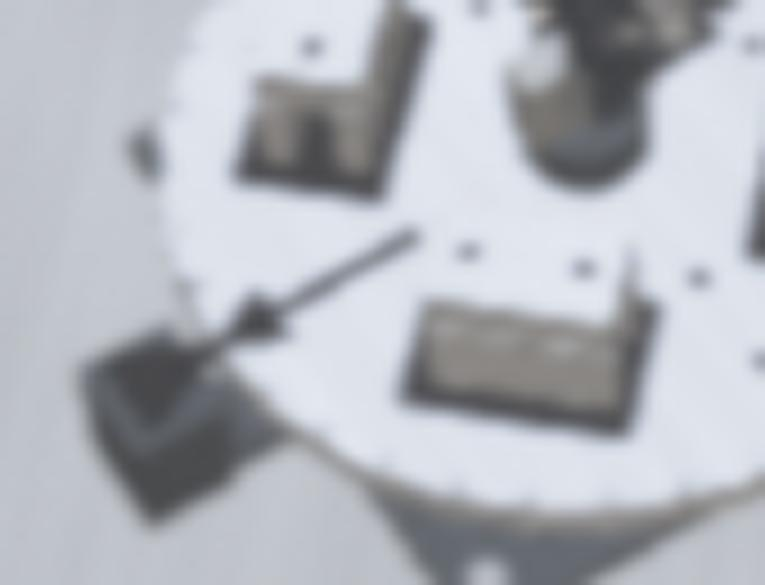

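View pics/c4.png

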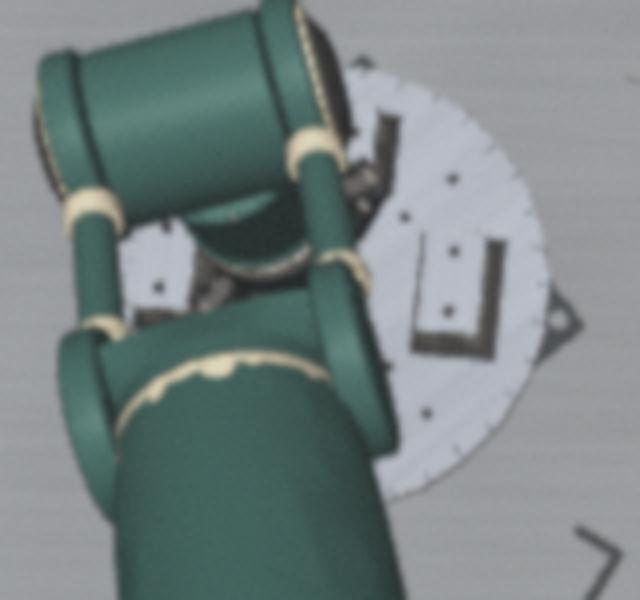

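>>> arm_command --rows '[{"delta_rot": [0,0,0],"xyz": [0,0,0],"gripper": 0.03},{"delta_rot": [0,0,0],"xyz": [0,0,0],"gripper": 0.05},{"delta_rot": [0,0,0],"xyz": [0,0,0],"gripper": 0.05},{"delta_rot": [0,0,0],"xyz": [0,0,0],"gripper": 0.05},{"delta_rot": [0,0,0],"xyz": [0,0,-0.02],"gripper": 0.05},{"delta_rot": [0,0,0],"xyz": [0,0,-0.04],"gripper": 0.05},{"delta_rot": [0,0,0],"xyz": [0,0,-0.04],"gripper": 0.05},{"delta_rot": [0,0,0],"xyz": [0,0,-0.03],"gripper": 0.05}]'

```text
time: 82.7
tool_pos: [0.5747, 0.1999, 0.2103]
tcp_rot: [-2.859, 1.302, -0.004]
wrist_force: [-0.3, -0.5, -1.0]
width: 0.584
```

>>> arm_command --rows '[{"delta_rot": [0,0,0],"xyz": [0.035,0.03,0],"gripper": 0.05},{"delta_rot": [0,0,0],"xyz": [0.035,0.03,0],"gripper": 0.05},{"delta_rot": [0,0,0],"xyz": [0.035,0.03,0],"gripper": 0.05},{"delta_rot": [0,0,0],"xyz": [0.035,0.03,0],"gripper": 0.05},{"delta_rot": [0,0,0],"xyz": [0.035,0.03,0],"gripper": 0.05},{"delta_rot": [0,0,0],"xyz": [0.035,0.03,0],"gripper": 0.05},{"delta_rot": [0,0,0],"xyz": [0,0,0],"gripper": 0.05}]'

```text
time: 83.4
tool_pos: [0.5758, -0.0822, 0.2081]
tcp_rot: [2.852, -1.308, 0.003]
wrist_force: [0.3, 0.9, 0.4]
width: 0.584
```

```bash
python3 - <<'E'
from h import *
show()
d=snap('side','s27');e=snap('top','t27')
cv2.imwrite('pics/c3.png',cv2.resize(d['pixels'][300:365,225:310,::-1],None,fx=9,fy=9,interpolation=2))
cv2.imwrite('pics/c4.png',cv2.resize(e['pixels'][160:310,140:300,::-1],None,fx=4,fy=4,interpolation=2))
cv2.imwrite('pics/c5.png',cv2.resize(e['pixels'][170:220,170:220,::-1],None,fx=12,fy=12,interpolation=2))
E
```

```text
t 83.4 q [-0.18  0.1   1.84 -0.    1.2   0.68] tcp [575.8 -82.2 208.1] gp [575.8 -82.1 227.1] x [ 0.652 -0.758  0.003] z [ 0.    -0.004 -1.   ] F [0.3 0.9 0.4] w 49.9
```

View pics/c4.png

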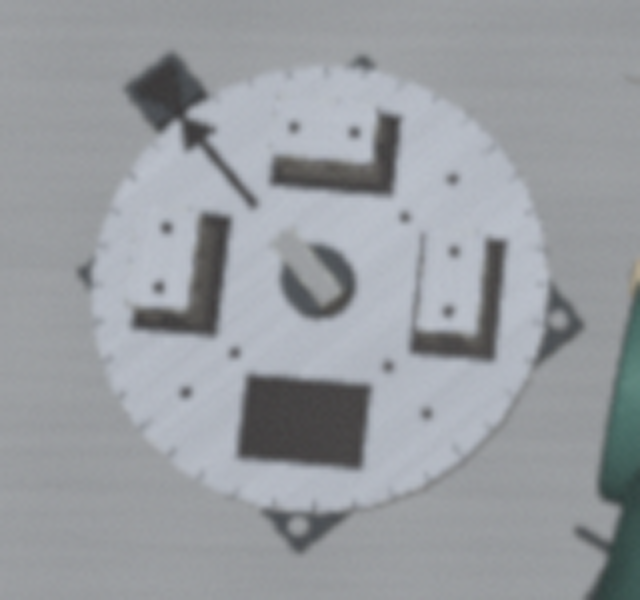

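View pics/c5.png

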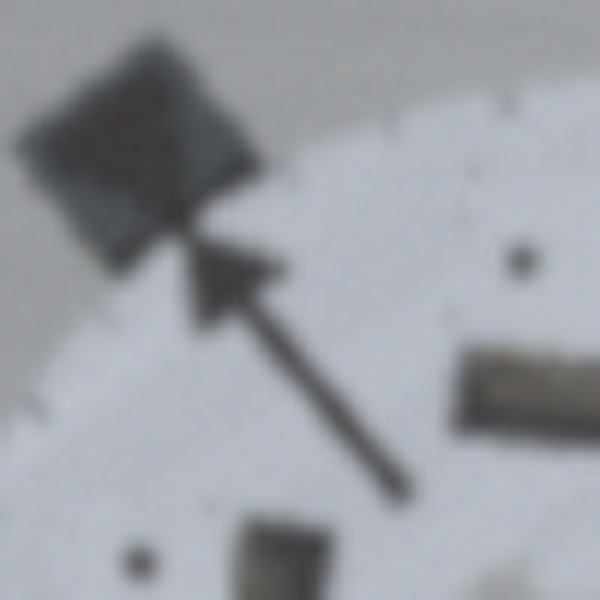

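```bash
python3 - <<'E'
from h import *
es=[snap('top',f't28_{i}') for i in range(3)]
p=np.mean([e['pixels'].astype(float) for e in es],0).mean(-1); e=es[0]
f=6
big=cv2.resize(p,None,fx=f,fy=f,interpolation=cv2.INTER_CUBIC)
v,u=np.mgrid[0:big.shape[0],0:big.shape[1]]
K=e['intrinsics'];T=np.linalg.inv(e['camera_from_world'])
uu=(u+.5)/f-.5;vv=(v+.5)/f-.5
r=np.stack([(uu-K[0,2])/K[0,0],-(vv-K[1,2])/K[1,1],-np.ones_like(uu)],-1)@T[:3,:3].T
o=T[:3,3];W=o+r*((.052-o[2])/r[...,2])[...,None]
# axis: disc edge / handle; use pads value
for ax in ((.574,.1997),(.5733,.1995)):
    rel=W[...,:2]-np.array(ax);rr=np.hypot(rel[...,0],rel[...,1]);a=np.degrees(np.arctan2(rel[...,1],rel[...,0]))
    for nm,r0,r1,a0,a1 in (('line',.066,.108,33,47),('head',.11,.136,30,50),('wedgeTip',.142,.15,33,47),('wedge',.15,.172,30,50)):
        m=(rr>r0)&(rr<r1)&(a>a0)&(a<a1)
        if nm.startswith('w'): w=np.clip(72-big[m],0,None)
        else: w=np.clip(115-big[m],0,None)
        print(nm,(w*a[m]).sum()/w.sum(),w.sum(),big[m].min())
E
```

```text
line 40.63868295412191 13212.896447027404 86.45587327745226
head 40.73793995468778 47061.777612345744 60.00114438627648
wedgeTip 39.90232322727127 4879.489503582137 56.740612352786066
wedge 39.86129821679703 28498.497798872184 58.00510660807292
line 40.43573795683543 12903.313188220549 86.48661748928332
head 40.597427253778825 47071.65251703451 60.00114438627648
wedgeTip 39.8027930045721 4581.462493220773 56.740612352786066
wedge 39.76218559242719 28535.80609746341 58.00510660807292
```

```bash
python3 - <<'E'
from h import *
e=load('t28_0')
for c in ((.489,.202),(.572,.115),(.576,.285),(.659,.197)): print(blob(e,c,.05,.098,.112))
show()
plan(*pose((.5737,.1997,.205),-139.3,0,1),n=7)
E
```

```text
None
{'c': array([566. , 114.7]), 'size': array([61.5, 36.5]), 'yaw': -3.6, 'n': 395, 'zmed': 0.1063, 'mean': array([565.3, 114.6])}
{'c': array([577.4, 284.6]), 'size': array([59.9, 37.9]), 'yaw': -4.7, 'n': 396, 'zmed': 0.1057, 'mean': array([577. , 283.8])}
{'c': array([656.7, 193.1]), 'size': array([61. , 36.9]), 'yaw': 86.7, 'n': 387, 'zmed': 0.1059, 'mean': array([656. , 192.8])}
t 83.65 q [-0.17  0.1   1.84 -0.    1.2   0.68] tcp [575.8 -75.7 207.9] gp [575.8 -75.6 226.9] x [ 0.657 -0.754  0.   ] z [-0.    -0.001 -1.   ] F [-0.2  0.3 -0.6] w 49.9
n 7 rot [ 0.0001 -0.0001  0.001 ] xyz [-0.0299 -0.0255  0.0031] tot 0.276
```

>>> arm_command --rows '[{"delta_rot": [0,0,0.001],"xyz": [-0.0299,-0.0255,0.0031],"gripper": 0.05},{"delta_rot": [0,0,0.001],"xyz": [-0.0299,-0.0255,0.0031],"gripper": 0.05},{"delta_rot": [0,0,0.001],"xyz": [-0.0299,-0.0255,0.0031],"gripper": 0.05},{"delta_rot": [0,0,0.001],"xyz": [-0.0299,-0.0255,0.0031],"gripper": 0.05},{"delta_rot": [0,0,0.001],"xyz": [-0.0299,-0.0255,0.0031],"gripper": 0.05},{"delta_rot": [0,0,0.001],"xyz": [-0.0299,-0.0255,0.0031],"gripper": 0.05},{"delta_rot": [0,0,0.001],"xyz": [-0.0299,-0.0255,0.0031],"gripper": 0.05},{"delta_rot": [0,0,0],"xyz": [0,0,0],"gripper": 0.05},{"delta_rot": [0,0,0],"xyz": [0,0,0],"gripper": 0.05},{"delta_rot": [0,0,0],"xyz": [0,0,0],"gripper": 0.05}]'

```text
time: 84.65
tool_pos: [0.5735, 0.1983, 0.1859]
tcp_rot: [2.853, -1.31, 0.001]
wrist_force: [-0.1, 0.6, -0.3]
width: 0.589
```

```bash
python3 - <<'E'
from h import *
show()
plan(*pose((.5735,.1995,.097),-139.0,0,1),n=9)
E
```

```text
t 84.65 q [ 0.29  0.17  1.8  -0.    1.17  1.15] tcp [573.5 198.3 185.9] gp [573.5 198.4 204.9] x [ 0.652 -0.758  0.001] z [-0.    -0.002 -1.   ] F [-0.1  0.6 -0.3] w 50.3
n 9 rot [ 0.0002 -0.0001 -0.0006] xyz [-0.0001 -0.0001  0.012 ] tot 0.108
```

>>> arm_command --rows '[{"delta_rot": [0,0,-0.0006],"xyz": [-0.0001,-0.0001,0.012],"gripper": 0.05},{"delta_rot": [0,0,-0.0006],"xyz": [-0.0001,-0.0001,0.012],"gripper": 0.05},{"delta_rot": [0,0,-0.0006],"xyz": [-0.0001,-0.0001,0.012],"gripper": 0.05},{"delta_rot": [0,0,-0.0006],"xyz": [-0.0001,-0.0001,0.012],"gripper": 0.05},{"delta_rot": [0,0,-0.0006],"xyz": [-0.0001,-0.0001,0.012],"gripper": 0.05},{"delta_rot": [0,0,-0.0006],"xyz": [-0.0001,-0.0001,0.012],"gripper": 0.05},{"delta_rot": [0,0,-0.0006],"xyz": [-0.0001,-0.0001,0.012],"gripper": 0.05},{"delta_rot": [0,0,-0.0006],"xyz": [-0.0001,-0.0001,0.012],"gripper": 0.05},{"delta_rot": [0,0,-0.0006],"xyz": [-0.0001,-0.0001,0.012],"gripper": 0.05},{"delta_rot": [0,0,0],"xyz": [0,0,0],"gripper": 0.05},{"delta_rot": [0,0,0],"xyz": [0,0,0],"gripper": 0.05}]'

```text
time: 85.75
tool_pos: [0.5738, 0.1993, 0.0776]
tcp_rot: [2.856, -1.304, -0.0]
wrist_force: [0.2, 0.1, 0.2]
width: 0.588
```

>>> arm_command --rows '[{"delta_rot": [0,0,0],"xyz": [0,0,0],"gripper": 0},{"delta_rot": [0,0,0],"xyz": [0,0,0],"gripper": 0},{"delta_rot": [0,0,0],"xyz": [0,0,0],"gripper": 0},{"delta_rot": [0,0,0],"xyz": [0,0,0],"gripper": 0},{"delta_rot": [0,0,0],"xyz": [0,0,0],"gripper": 0},{"delta_rot": [0,0,0],"xyz": [0,0,0],"gripper": 0}]'

```text
time: 86.35
tool_pos: [0.5741, 0.2002, 0.0792]
tcp_rot: [-2.858, 1.305, -0.0]
wrist_force: [-4.5, 3.4, 5.6]
width: 0.167
```

```bash
python3 - <<'E'
from h import *
show();Rm,_=cur();print('yaw',np.degrees(np.arctan2(Rm[1,0],Rm[0,0])),bot.read_state()['torque'])
E
```

```text
t 86.35 q [ 0.29  0.27  1.89 -0.    0.98  1.15] tcp [574.1 200.2  79.2] gp [574.1 200.2  98.2] x [ 0.655 -0.756  0.   ] z [ 0. -0. -1.] F [-4.5  3.4  5.6] w 14.3
yaw -49.080276332760285 [ 0.45352634  0.53745676 -0.07786934]
```

Now turn a further ~0.7°.

>>> arm_command --rows '[{"delta_rot": [0,0,0.006],"xyz": [0,0,0],"gripper": 0},{"delta_rot": [0,0,0.006],"xyz": [0,0,0],"gripper": 0},{"delta_rot": [0,0,0],"xyz": [0,0,0],"gripper": 0},{"delta_rot": [0,0,0],"xyz": [0,0,0],"gripper": 0}]'

```text
time: 86.75
tool_pos: [0.5741, 0.2002, 0.0792]
tcp_rot: [2.85, -1.321, 0.001]
wrist_force: [-3.8, 3.7, 5.4]
width: 0.165
```

```bash
python3 - <<'E'
from h import *
show();Rm,_=cur();print('yaw',np.degrees(np.arctan2(Rm[1,0],Rm[0,0])),bot.read_state()['torque'])
E
```

```text
t 86.75 q [ 0.29  0.27  1.89 -0.    0.98  1.16] tcp [574.1 200.2  79.2] gp [574.  200.2  98.2] x [ 0.647 -0.763  0.   ] z [ 0. -0. -1.] F [-3.8  3.7  5.4] w 14.1
yaw -49.720564860956706 [0.41767886 0.46705347 0.13208946]
```

>>> arm_command --rows '[{"delta_rot": [0,0,0],"xyz": [0,0,0],"gripper": 0.03},{"delta_rot": [0,0,0],"xyz": [0,0,0],"gripper": 0.05},{"delta_rot": [0,0,0],"xyz": [0,0,0],"gripper": 0.05},{"delta_rot": [0,0,0],"xyz": [0,0,0],"gripper": 0.05},{"delta_rot": [0,0,0],"xyz": [0,0,-0.02],"gripper": 0.05},{"delta_rot": [0,0,0],"xyz": [0,0,-0.04],"gripper": 0.05},{"delta_rot": [0,0,0],"xyz": [0,0,-0.04],"gripper": 0.05},{"delta_rot": [0,0,0],"xyz": [0,0,-0.03],"gripper": 0.05}]'

```text
time: 87.55
tool_pos: [0.5749, 0.1995, 0.2106]
tcp_rot: [-2.85, 1.322, -0.004]
wrist_force: [0.1, -0.0, -0.3]
width: 0.584
```

>>> arm_command --rows '[{"delta_rot": [0,0,0],"xyz": [0.035,0.03,0],"gripper": 0.05},{"delta_rot": [0,0,0],"xyz": [0.035,0.03,0],"gripper": 0.05},{"delta_rot": [0,0,0],"xyz": [0.035,0.03,0],"gripper": 0.05},{"delta_rot": [0,0,0],"xyz": [0.035,0.03,0],"gripper": 0.05},{"delta_rot": [0,0,0],"xyz": [0.035,0.03,0],"gripper": 0.05},{"delta_rot": [0,0,0],"xyz": [0.035,0.03,0],"gripper": 0.05},{"delta_rot": [0,0,0],"xyz": [0,0,0],"gripper": 0.05},{"delta_rot": [0,0,0],"xyz": [0,0,0],"gripper": 0.05}]'

```text
time: 88.35
tool_pos: [0.5721, -0.0783, 0.2082]
tcp_rot: [2.847, -1.326, -0.0]
wrist_force: [0.4, 0.4, -0.8]
width: 0.585
```

```bash
python3 - <<'E'
from h import *
es=[snap('top',f't29_{i}') for i in range(3)]; s=snap('side','s29')
p=np.mean([e['pixels'].astype(float) for e in es],0).mean(-1); e=es[0]
f=6
big=cv2.resize(p,None,fx=f,fy=f,interpolation=cv2.INTER_CUBIC)
v,u=np.mgrid[0:big.shape[0],0:big.shape[1]]
K=e['intrinsics'];T=np.linalg.inv(e['camera_from_world'])
uu=(u+.5)/f-.5;vv=(v+.5)/f-.5
r=np.stack([(uu-K[0,2])/K[0,0],-(vv-K[1,2])/K[1,1],-np.ones_like(uu)],-1)@T[:3,:3].T
o=T[:3,3];W=o+r*((.052-o[2])/r[...,2])[...,None]
for ax in ((.574,.1997),(.5733,.1995)):
    rel=W[...,:2]-np.array(ax);rr=np.hypot(rel[...,0],rel[...,1]);a=np.degrees(np.arctan2(rel[...,1],rel[...,0]))
    for nm,r0,r1,a0,a1 in (('line',.066,.108,33,47),('head',.11,.136,30,50),('wedgeTip',.142,.15,33,47),('wedge',.15,.172,30,50)):
        m=(rr>r0)&(rr<r1)&(a>a0)&(a<a1)
        w=np.clip((72 if nm[0]=='w' else 115)-big[m],0,None)
        print(nm,(w*a[m]).sum()/w.sum())
for c in ((.572,.115),(.576,.285),(.659,.197)): print(blob(e,c,.05,.098,.112))
cv2.imwrite('pics/c3.png',np.hstack([cv2.resize(e['pixels'][160:310,140:300,::-1],(400,375),interpolation=2),cv2.resize(s['pixels'][280:355,230:310,::-1],(400,375),interpolation=2)]))
E
```

```text
line 40.238297386721136
head 40.27799297360883
wedgeTip 39.91843025376309
wedge 39.886711216153216
line 40.041208475872686
head 40.14015359653306
wedgeTip 39.80238848295338
wedge 39.78610111218636
{'c': array([565.4, 114.8]), 'size': array([61.2, 36.3]), 'yaw': -3.4, 'n': 396, 'zmed': 0.1058, 'mean': array([564.8, 114.6])}
{'c': array([578.3, 284.9]), 'size': array([60.8, 38.2]), 'yaw': -5.7, 'n': 400, 'zmed': 0.1061, 'mean': array([577.3, 283.9])}
{'c': array([656.9, 193. ]), 'size': array([62.6, 38.1]), 'yaw': 87.0, 'n': 392, 'zmed': 0.106, 'mean': array([655.8, 192.3])}
```

View pics/c3.png

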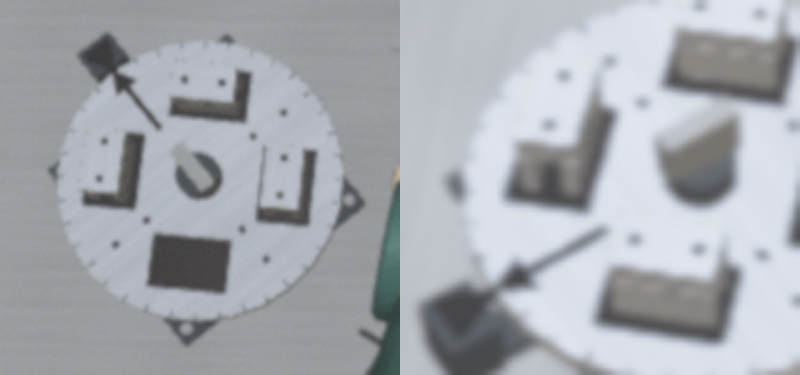

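View pics/t29_0.png

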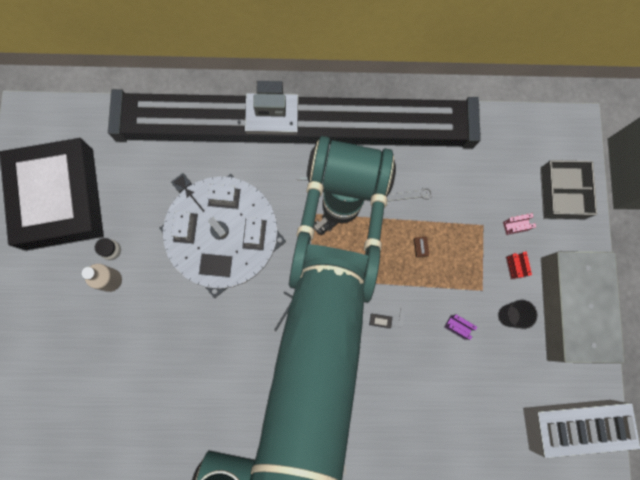

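```bash
python3 - <<'E'
from h import *
show(); print(bot.finish_job())
E
```

```text
t 88.55 q [-0.17  0.1   1.84 -0.    1.2   0.69] tcp [572.3 -75.8 208.3] gp [572.3 -75.8 227.3] x [ 0.647 -0.762  0.001] z [-0.    -0.001 -1.   ] F [ 0.2  0.5 -0.4] w 49.9
the job is handed in; nothing more can be done
None
```

The job is handed in at about 88.5 s. All three holders are slot down, each on its own pad, and the zero line is set to the pointer.

**Holders:** I flipped each one with two 90° regrasps on the mat, then placed it on a pad. Holder 2 was found knocked partly off its pad after I had placed it, so I picked it up and put it back.

**Zero line:** I turned the faceplate about 184° by its handle, then corrected it once by roughly 0.7°.

**Last checks (top camera):**
- All holder tops read 106 mm, which is right for lying flat on the pads.
- Holder centres are within about 2 mm of the pad centres, and yaws are within about 2° of the pads.
- The zero line is at about 40.2° and the pointer at about 39.9°, so less than 1 mm apart at the rim.
- The gripper is clear of everything. In the last picture the bystanders in view sit where they started. The arm hides part of the screwdriver, wrench, caliper and hex key there, and I did not look again with it out of the way.

**Disagreements:**
- A side-camera reading of the pointer gave 41.3°, about one pixel off the top-camera value. I used the top camera.
- The top-camera readings of the holder tops and handle sit about 1 mm lower in x than the pad readings. That is within the calibration.

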